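# Steady the packing stand and make up the order totes

## Task

The packing stand on the regripping bench rocks because its front left foot has lost its pad: push the orange rubber wedge, thin end first, under the stand's front edge beside that foot until it jams tight with the stand level, and leave it there. Then take the upper of the two nested totes, set it square in the middle of the stand with its long side along the stand's long side, and lay every iron head from the mat in it. Set the other tote on top, turned end for end so that it sits up on the rim lugs instead of nesting, put all the tip weights from the mat into this top tote, and do not disturb the other things on the bench.

Things in the scene. Friction and masses are not known exactly. Their poses are not given: they have to be found in the camera images.
- stand (a joint): rocking of the stand, rad: 0 = level (cannot go further), 0.061 = sagged onto the short front left foot, as at first. It turns about the line through its front right and rear left feet. Its own weight presses about 4 N on the wedge's place, so the wedge goes in against some 5 to 10 N, and the push rises sharply when the stand is level
- stand_base: the blue steel packing stand (and all of it): 220 (x) by 300 mm (y), top 50 mm above the bench when level, 30 mm skirts all round whose lower edge is 20 mm up when level. Origin on the bench under its middle; front faces -x, left is +y. Feet 28 mm wide at x +-90, y +-130 mm; the short one at x -90, y +130. It does not slide
- stand_top (a point): middle of the stand's flat top; axes along the stand (x to its rear, y to its left, z square to the top)
- stand_edge (a point): point on the lower front edge of the stand, 80 mm left of its middle and 50 mm from the short foot: the place for the wedge; x points under the stand. 20 mm above the bench when level, about 12 mm at first
- wedge: orange rubber wedge, 113 mm long, 40 wide, lying on the bench. Origin on its underside under the middle of the heel, a 28 mm long, 26 mm high block with upright sides to hold; x points to the thin end. From x = 14 mm the top slopes from 26 mm down to 4 mm at x = 99 (20 mm thick at x = 37). It is self-locking: it stays where it is pushed
- tote_1: grey-blue stack-nest tote, 0.3 kg, at first nested in tote_2. Rim 300 (x) by 200 mm (y), base 268 by 168, 75 high, walls 3. Origin at the centre of the underside, z up. Across its middle, along its y, runs a grip bar, x +-7 mm, free from 30 to 46 mm above the origin, on a hollow fold 36 mm wide at its foot; on each side an open compartment, floor |x| 18 to 131, |y| under 80 mm
- tote_2: the other tote, just like tote_1, standing on the bench. Same way round (as at first) the totes nest, the upper origin 22 mm above the lower; turned by 180 degrees the upper base sits on the lower's rim lugs, origins 66 mm apart, between upstands with 5 mm play
- tote_1_mark (a point): middle of the orange rim end of tote_1 (its x = 150, z = 75 mm). Lugs at the rim of this end: in both corners, reaching in to x = 122 mm at |y| over 64 mm. The channels for the lugs bulge into this compartment to x = 103 mm at |y| over 47 mm
- tote_2_mark (a point): middle of the orange rim end of tote_2 (its x = 150, z = 75 mm). The plain end, at -x, of either tote has its lugs at |y| 20 to 40 mm, reaching in to x = -122 mm, and its channels bulge into the compartment to x = -103 mm at |y| 15 to 45 mm
- mat: fixed black rubber mat, 280 by 190 mm, 3 mm thick, on which the heads and weights lie; origin at the centre of its underside
- head_1: bronze golf iron head, 0.2 to 0.3 kg, lying flat, face up, 14 mm thick. Origin on its underside under the blade's middle; x to the toe, y to the top line, z up. Blade x -38 to 42 mm, and 41 mm wide in y at x = 0 (-21 to +20 mm); the 14 mm hosel leaves the heel and ends at x = -61, y = +47 mm. May be absent
- head_2: another iron head, the same. May be absent
- weight_1: zinc shaft tip weight: eight-sided bar 14 mm across the flats, lying along its x from -16 to +10 mm, with a 9 mm stem on to +22 mm, 30 g; origin on its axis, 7 mm above its underside. If knocked it may roll onto another side. May be absent
- weight_2: another tip weight, the same. May be absent
- weight_3: another tip weight, the same. May be absent
- weight_4: another tip weight, the same. May be absent
- grip: bystander: lime rubber club grip, 262 mm long, lying along its y
- ferrule: bystander: small black plastic ferrule, 14 mm wide and 25 mm high, standing
- solvent: bystander: white solvent bottle, 68 mm wide, 190 mm high
Not all that is in view belongs to the job. What is shaped like the head_1 but yellow is not meant.

How it is judged:
By the outcome, as a careful person would: the job done as asked, in the order asked, and still so for the second after the job is handed in, with the robot touching nothing.
Of head_1, head_2 only 1 to 2 are there at a start; the rules pass over those that are not, and their reading is None.
Of weight_1, weight_2, weight_3, weight_4 only 2 to 4 are there at a start; the rules pass over those that are not, and their reading is None.
At some moment in a run one of head_1, head_2, weight_1, weight_2, weight_3, weight_4 may be knocked a few centimetres aside while the robot is not near it.
It also fails if it takes over 210 s, if anything falls off the work surface, if the arm or the gripper's body presses on something with over 40 N, if the wrist force passes 120 N, or if a joint passes its speed limit or range.

## Robot

A 6-joint arm with a two-finger parallel gripper is mounted at the origin on the work surface. World frame = base frame: x ahead of the robot, y to its left, z up, the work surface at z = 0. Lengths are in m, angles in rad, forces in N, time in s.
With the tool pointing down it reaches from about 0.35 to 0.775 m from the base axis. Payload 5.5 kg.
Tool frame: the origin (TCP) lies at the very end of the fingers, on their centre line; the grasp point (between the pads) lies 19 mm behind it; x points along the fingers, y is the direction in which the jaws open and shut, and the axes are right-handed (so a half turn about x gives the same grasp; the last joint's range is limited). The gripper opens to 85 mm and grips with 20 to 120 N. Pads are 22 mm wide; open, the fingers measure 114 mm over their backs; the gripper's body (76 mm by 85 mm) begins 54 mm behind the grasp point. The pads swing forward as they close: fully open they stand 13 mm farther back than shut.
Start: joints at [1.106, 0.313, 0.046, 1.304, 0, 1.431], TCP at [0.184, 0.545, 0.231] pointing down, gripper open.
Joint ranges: [-2.76, 2.76], [-0.86, 1.69], [-1.03, 1.26], [-2.2, 2.34], [-1.47, 1.5], [-3.14, 3.14]. Speed limits (rad/s): [2.57, 2.57, 3.14, 3.14, 3.14, 3.14].

## Interface

Orientations are given as a unit quaternion [w, x, y, z].
In Python, from workcell import env gives the robot as it stands.
- The arm moves only by the tool drive_tool, never from a script. Its argument "plan" is a list that holds one entry, the list of rows, each a list of 7 numbers: the shift along the tool's x, y, z in cm, then the turn, a rotation vector about the tool's x, y, z in degrees, then the opening, from 0 (shut) to 1 (fully open). In form: [[[tx, ty, tz, wx, wy, wz, fingers], ...]]. A call has exactly 5 rows; each row shifts and turns the commanded pose from where the row before left it, along the tool's axes as they then stand; what a row does not reach is not made up. A row lasts 1/12 s, in which the tool goes at most 41.7 mm and 7.16 degrees, less where a joint would pass 70% of its speed; a pose out of reach is approached as far as the arm can. A call with a gripper value outside its range is refused whole. The fingers move at their own pace and stop on an object; "squeeze" is the grip in N (left out, the last holds). Time passes only in rows, so rows that do not move let the fingers close, or fill a call up. It gives the time, the measured TCP pose, the force and the opening at its end, in the units of the state.
- env.get_state(): the state, without advancing time (a new reading comes with each control period).
- env.read_camera(name): name is "scene" or "top" or "wrist"; returns the picture (384x512x3 uint8, red, green, blue); there is no depth.
- env.camera_model(name): a dict with "camera_matrix" (3x3 intrinsics, pixels), "camera_from_world" (4x4, takes a point from world to camera coordinates); the wrist camera has in their place "T_tool_cam" (4x4, takes a point from camera to tool coordinates, whose origin is the TCP and whose axes are the tool frame's). Camera axes: x right, y down, z forward; pixel columns grow to the right and rows downward; lengths in m; the calibration is good to about 2 mm. A picture is of the moment at which its call begins: read the wrist's pose just before it. camera_model takes no time and is no camera call.
- env.hand_in(): hands the job in, once; it reports no verdict.
The state is a dict: "clock": time; "joint_pos": joint angles; "qvel": joint speeds; "tau": joint torques, N m; "tcp_pos": TCP position; "orientation": TCP orientation; "wrist_force": force on the tool from outside, world axes, zero at the start; "ft_torque": the same for the moment, N m; "finger_gap": finger opening in m.
Only numpy, scipy, OpenCV 4.12 (cv2) and the standard library are available. Lean on these libraries where they do the work, as an engineer would, in place of code of your own. Each camera call takes 0.05 s, during which the arm holds its last target.

## Working session

There is one attempt and no reset: what is moved stays moved. The work goes in short steps, Python scripts to look and compute and a tool call to move; the robot and the scene stay as the last step left them, time stands still between calls to the robot, and variables do not carry over. Pictures are saved under pics/ and viewed, and the job is handed in when it is done.

Besides the shell and the picture viewer there is one more tool, called after "Emit:" by a JSON object that holds its "api" and its "payload". drive_tool: Moves the arm, as the interface text tells. Its arguments: {"type":"object","properties":{"plan":{"type":"array","items":{"type":"array","items":{"type":"array","items":{"type":"number"}}}},"squeeze":{"type":"number"}},"required":["plan"]}

```bash
ls; mkdir -p pics
python3 - <<'E'
from workcell import env
import cv2
s=env.get_state(); print(s)
for n in ["scene","top","wrist"]:
    cv2.imwrite(f"pics/a_{n}.png",env.read_camera(n)[:,:,::-1])
    print(n,env.camera_model(n))
E
```

```text
pics
{'clock': 0.0, 'joint_pos': array([ 1.10639753e+00,  3.14018770e-01,  4.49915846e-02,  1.30357834e+00,
       -4.78522637e-05,  1.43122407e+00]), 'qvel': array([ 0.001707  , -0.00131172, -0.00068206,  0.00037421, -0.00026018,
       -0.00011385]), 'tau': array([ 3.14440713e-04, -4.80625463e+01,  2.98534083e+01,  1.94411643e-02,
       -1.82938516e-04, -2.89613538e-06]), 'tcp_pos': array([0.1832908 , 0.54447927, 0.23040356]), 'orientation': array([ 0.69762683,  0.1137235 ,  0.69797501, -0.11495497]), 'wrist_force': array([0.16847458, 0.68443224, 0.50532108]), 'ft_torque': array([-0.05363433,  0.01064929, -0.01959204]), 'finger_gap': 0.08535308973422145}
scene {'camera_matrix': array([[443.21878192,   0.        , 250.39089538],
       [  0.        , 443.21878192, 196.81813497],
       [  0.        ,   0.        ,   1.        ]]), 'camera_from_world': array([[ 0.74483975,  0.66699241, -0.01829954, -0.44052813],
       [ 0.38970283, -0.45712112, -0.79948232, -0.13230081],
       [-0.54161375,  0.58835483, -0.60041081,  1.51767373],
       [ 0.        ,  0.        ,  0.        ,  1. 
[... 386 characters left out ...]
 [ 1.04673251e-01, -1.12131315e-02, -9.94443451e-01,
         1.11652983e+00],
       [ 0.00000000e+00,  0.00000000e+00,  0.00000000e+00,
         1.00000000e+00]])}
wrist {'camera_matrix': array([[270.18233241,   0.        , 254.15641544],
       [  0.        , 270.18233241, 189.37362958],
       [  0.        ,   0.        ,   1.        ]]), 'T_tool_cam': array([[-9.68383694e-05, -3.02657085e-01,  9.53099512e-01,
        -1.42753211e-01],
       [ 9.99999935e-01,  3.01967429e-04,  1.97493486e-04,
        -6.63602084e-04],
       [-3.47577812e-04,  9.53099469e-01,  3.02657036e-01,
        -7.88888431e-02],
       [ 0.00000000e+00,  0.00000000e+00,  0.00000000e+00,
         1.00000000e+00]])}
```

View pics/a_scene.png

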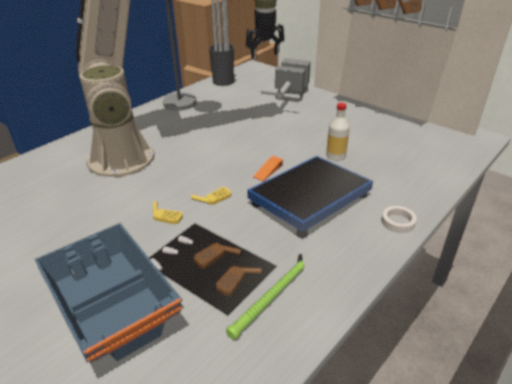

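View pics/a_top.png

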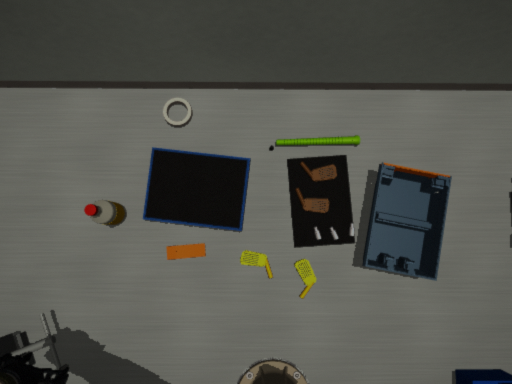

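View pics/a_wrist.png

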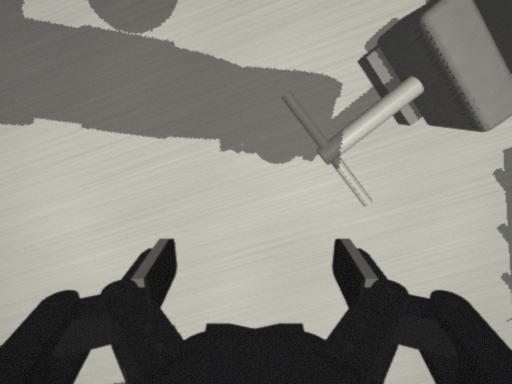

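```bash
cat > h.py <<'E'
from workcell import env
import numpy as np, cv2
from scipy.spatial.transform import Rotation as R
def q2m(q): return R.from_quat([q[1],q[2],q[3],q[0]]).as_matrix()
def tcp(s=None):
    s=s or env.get_state(); return np.array(s['tcp_pos']),q2m(s['orientation'])
def cam(name,s=None):
    m=env.camera_model(name)
    if name=='wrist':
        p,M=tcp(s); T=np.eye(4);T[:3,:3]=M;T[:3,3]=p
        W=T@m['T_tool_cam']; return m['camera_matrix'],np.linalg.inv(W)
    return m['camera_matrix'],m['camera_from_world']
def ray(c,uv):
    K,E=c; d=np.linalg.inv(K)@np.array([uv[0],uv[1],1.]); Rm=E[:3,:3]
    return -Rm.T@E[:3,3],Rm.T@d
def p2w(c,uv,z):
    o,d=ray(c,uv); return o+d*(z-o[2])/d[2]
def w2p(c,P):
    K,E=c; q=K@(E[:3,:3]@np.asarray(P)+E[:3,3]); return q[:2]/q[2]
def tri(c1,u1,c2,u2):
    o1,d1=ray(c1,u1);o2,d2=ray(c2,u2);d1/=np.linalg.norm(d1);d2/=np.linalg.norm(d2)
    t=np.linalg.lstsq(np.c_[d1,-d2],o2-o1,rcond=None)[0]
    a=o1+d1*t[0];b=o2+d2*t[1]; return (a+b)/2,np.linalg.norm(a-b)
def snap(name,fn):
    s=env.get_state(); im=env.read_camera(name)[:,:,::-1].copy(); cv2.imwrite('pics/'+fn,im); return im,cam(name,s)
def crop(im,x0,x1,y0,y1,k,fn): cv2.imwrite('pics/'+fn,cv2.resize(im[y0:y1,x0:x1],None,fx=k,fy=k,interpolation=cv2.INTER_CUBIC))
def down(yaw):
    c,s=np.cos(np.radians(yaw)),np.sin(np.radians(yaw))
    return np.array([[0,c,s],[0,s,-c],[-1,0,0]])
def st():
    s=env.get_state();p,M=tcp(s)
    print('t %.2f p'%s['clock'],np.round(p*1e3,1),'yaw %.1f'%np.degrees(np.arctan2(M[1,1],M[0,1])),'xax',np.round(M[:,0],3),'F',np.round(s['wrist_force'],1),'gap %.1f'%(s['finger_gap']*1e3),'j',np.round(s['joint_pos'],2))
def go(target,yaw=None,M2=None):
    """print shift in tool cm and rotvec deg to target"""
    st(); p,M=tcp()
    if M2 is None: M2=down(yaw) if yaw is not None else M
    d=M.T@(np.asarray(target)-p)*100; w=np.degrees(R.from_matrix(M.T@M2).as_rotvec())
    print('shift(old axes) cm',np.round(d,2),'rot',np.round(w,2),'shift new axes',np.round(M2.T@(np.asarray(target)-p)*100,2))
E
python3 - <<'E'
from h import *
im=cv2.imread('pics/a_top.png'); 
crop(im,130,380,130,290,3,'b1.png'); crop(im,270,460,130,290,4,'b2.png')
st()
c=cam('top')
hsv=cv2.cvtColor(im,cv2.COLOR_BGR2HSV)
def blobs(mask,z,name,amin=15):
    n,l,s,ce=cv2.connectedComponentsWithStats(mask.astype(np.uint8))
    for i in range(1,n):
        if s[i,4]<amin: continue
        ys,xs=np.where(l==i); r=cv2.minAreaRect(np.c_[xs,ys].astype(np.float32))
        b=cv2.boxPoints(r)
        print(name,s[i,4],np.round(ce[i],1),'w',np.round(p2w(c,ce[i],z),4)[:2],'box',[tuple(np.round(p2w(c,q,z)[:2]*1e3,0)) for q in b])
H,S,V=hsv[...,0],hsv[...,1],hsv[...,2]
blobs((H>5)&(H<18)&(S>170)&(V>100),0.0,'orange')
blobs((H>100)&(H<130)&(S>120)&(V>60),0.05,'blue',50)
blobs((H>3)&(H<20)&(S>60)&(S<190)&(V>50)&(V<190),0.017,'bronze',40)
E
```

```text
t 0.15 p [183.3 544.6 230.6] yaw 71.4 xax [-0.001 -0.001 -1.   ] F [ 0.3 -0.   0.2] gap 85.5 j [ 1.11  0.31  0.05  1.3  -0.    1.43]
orange 114 [415.6 169.6] w [ 0.6897 -0.4555] box [(np.float64(706.0), np.float64(-354.0)), (np.float64(712.0), np.float64(-356.0)), (np.float64(672.0), np.float64(-562.0)), (np.float64(666.0), np.float64(-560.0))]
orange 484 [185.4 251. ] w [0.4334 0.2691] box [(np.float64(448.0), np.float64(329.0)), (np.float64(458.0), np.float64(212.0)), (np.float64(419.0), np.float64(209.0)), (np.float64(409.0), np.float64(325.0))]
blue 724 [198.3 190.3] w [0.6159 0.2253] box [(np.float64(529.0), np.float64(390.0)), (np.float64(750.0), np.float64(372.0)), (np.float64(715.0), np.float64(72.0)), (np.float64(495.0), np.float64(96.0))]
blue 103 [490.3 381.9] w [ 0.0628 -0.6227] box [(np.float64(65.0), np.float64(-573.0)), (np.float64(65.0), np.float64(-683.0)), (np.float64(60.0), np.float64(-682.0)), (np.float64(60.0), np.float64(-572.0))]
bronze 353 [322.1 172.4] w [ 0.677  -0.1545] box [(np.float64(656.0), np.float64(-85.0)), (np.float64(710.0), np.float64(-89.0)), (np
[... 216 characters left out ...]
oat64(670.0), np.float64(-554.0)), (np.float64(662.0), np.float64(-552.0))]
bronze 368 [314.2 203.7] w [ 0.579  -0.1283] box [(np.float64(577.0), np.float64(-54.0)), (np.float64(629.0), np.float64(-74.0)), (np.float64(589.0), np.float64(-180.0)), (np.float64(537.0), np.float64(-159.0))]
bronze 65 [190.8 253.8] w [0.4255 0.2495] box [(np.float64(450.0), np.float64(326.0)), (np.float64(461.0), np.float64(208.0)), (np.float64(419.0), np.float64(203.0)), (np.float64(407.0), np.float64(321.0))]
bronze 272 [267.4 371.9] w [0.081  0.0175] box [(np.float64(100.0), np.float64(108.0)), (np.float64(119.0), np.float64(-58.0)), (np.float64(64.0), np.float64(-65.0)), (np.float64(46.0), np.float64(100.0))]
```

View pics/b1.png

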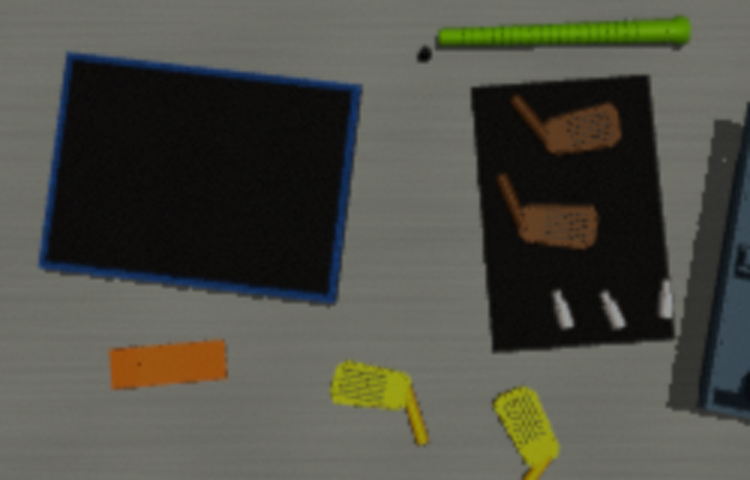

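View pics/b2.png

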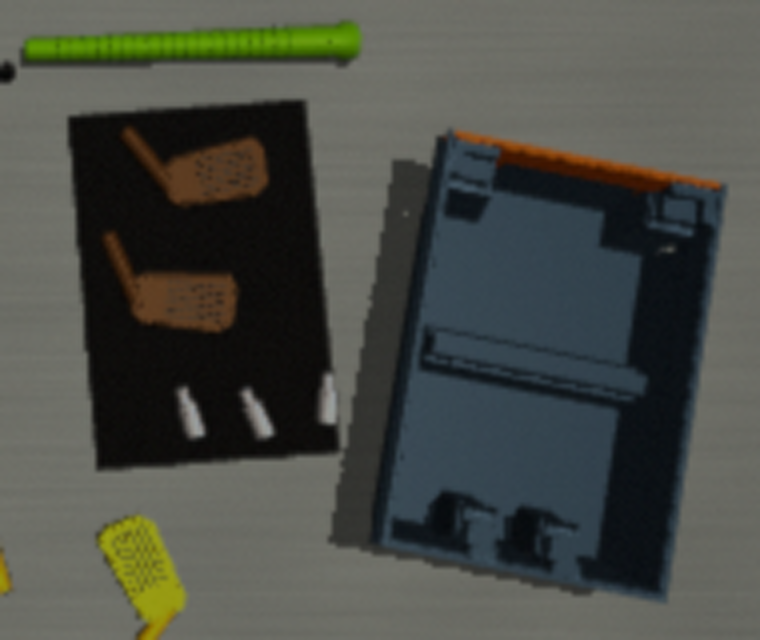

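```bash
cat >> h.py <<'E'
def rows(target,yaw=None,N=None,M2=None,maxs=3.5,quiet=False):
    """N equal rows (shift cm + rotvec deg) to reach the target"""
    if not quiet: st()
    p,M=tcp()
    if M2 is None: M2=down(yaw) if yaw is not None else M
    d=M.T@(np.asarray(target)-p); w=R.from_matrix(M.T@M2).as_rotvec()
    if N is None:
        N=max(np.linalg.norm(d)*100/maxs,np.degrees(np.linalg.norm(w))/7.0); N=int(5*np.ceil(max(N,1)/5))
    A=sum(R.from_rotvec(w*k/N).as_matrix() for k in range(N))
    t=np.linalg.solve(A,d)
    print('N',N,'row',np.round(t*100,2),np.round(np.degrees(w)/N,2),'| rad %.3f'%np.hypot(*target[:2]))
E
python3 -c "
from h import *
rows([.39,.25,.26],5)"
```

```text
t 0.15 p [183.3 544.6 230.6] yaw 71.4 xax [-0.001 -0.001 -1.   ] F [ 0.3 -0.   0.2] gap 85.5 j [ 1.11  0.31  0.05  1.3  -0.    1.43]
N 15 row [-0.2  -0.24  2.53] [4.43 0.   0.01] | rad 0.463
```

Emit:
{"api": "drive_tool", "payload": {"plan": [[[-0.2,-0.24,2.53,4.43,0,0,1],[-0.2,-0.24,2.53,4.43,0,0,1],[-0.2,-0.24,2.53,4.43,0,0,1],[-0.2,-0.24,2.53,4.43,0,0,1],[-0.2,-0.24,2.53,4.43,0,0,1]]]}}

```text
clock: 0.57
tcp_pos: [0.2905, 0.4757, 0.2409]
orientation: [0.662, 0.247, 0.662, -0.248]
wrist_force: [1.0, 0.4, -0.0]
finger_gap: 0.0852
```

Emit:
{"api": "drive_tool", "payload": {"plan": [[[-0.2,-0.24,2.53,4.43,0,0,1],[-0.2,-0.24,2.53,4.43,0,0,1],[-0.2,-0.24,2.53,4.43,0,0,1],[-0.2,-0.24,2.53,4.43,0,0,1],[-0.2,-0.24,2.53,4.43,0,0,1]]]}}

```text
clock: 0.98
tcp_pos: [0.3627, 0.3718, 0.251]
orientation: [0.602, 0.37, 0.603, -0.37]
wrist_force: [0.5, 1.2, -0.6]
finger_gap: 0.0852
```

Emit:
{"api": "drive_tool", "payload": {"plan": [[[-0.2,-0.24,2.53,4.43,0,0,1],[-0.2,-0.24,2.53,4.43,0,0,1],[-0.2,-0.24,2.53,4.43,0,0,1],[-0.2,-0.24,2.53,4.43,0,0,1],[-0.2,-0.24,2.53,4.43,0,0,1]]]}}

```text
clock: 1.4
tcp_pos: [0.3902, 0.2484, 0.2611]
orientation: [0.52, 0.479, 0.52, -0.479]
wrist_force: [0.4, -1.3, -0.5]
finger_gap: 0.0852
```

```bash
python3 -c "
from h import *
st()
im,c=snap('wrist','c1.png')"
```

```text
t 1.40 p [390.2 248.4 261.1] yaw 4.7 xax [-0. -0. -1.] F [ 0.4 -1.3 -0.5] gap 85.2 j [ 0.39  0.09 -0.16  1.32 -0.    1.88]
```

View pics/c1.png

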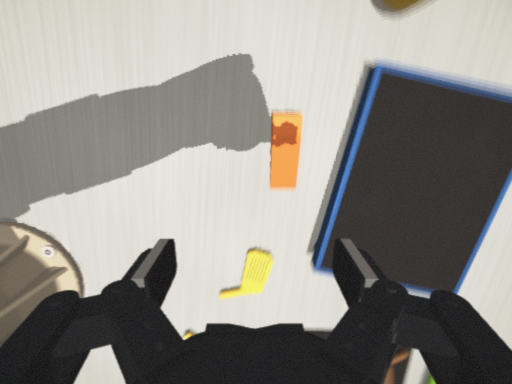

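```bash
python3 -c "
from h import *
im,c=snap('wrist','c2.png'); crop(im,230,340,90,210,5,'c2c.png')
im=cv2.imread('pics/a_scene.png'); crop(im,220,380,130,240,5,'c3c.png')"
```

```text
(no output)
```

View pics/c2c.png

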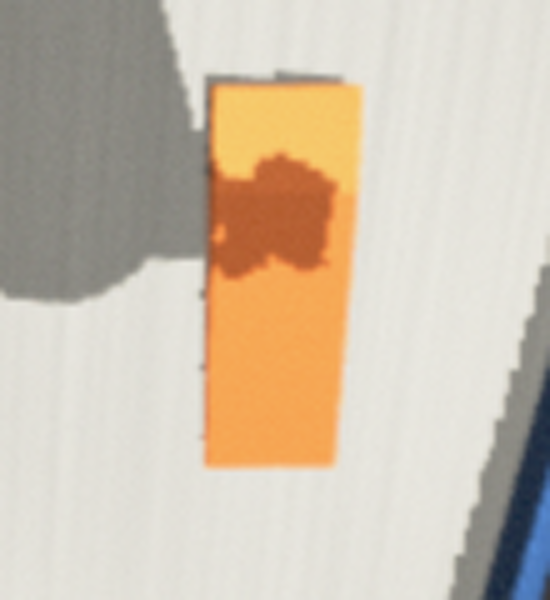

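View pics/c3c.png

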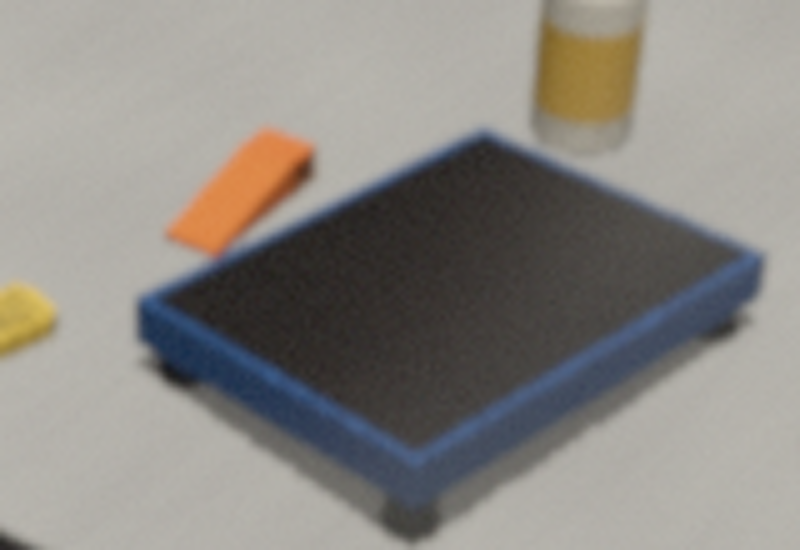

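```bash
python3 -c "
from h import *
c=cam('wrist')
a=p2w(c,(272.2,107),.026);b=p2w(c,(302.4,107),.026);e=p2w(c,(271.0,183.3),.002);f=p2w(c,(296.8,183.2),.002)
for q in (a,b,e,f): print(np.round(q*1e3,1))
m=(a+b)/2;n=(e+f)/2; d=n-m;print('len',np.linalg.norm(d[:2]),'ang',np.degrees(np.arctan2(d[1],d[0])),'w',np.linalg.norm(a-b),np.linalg.norm(e-f))
u=d/np.linalg.norm(d[:2]); o=m+u*.014; print('heel origin',o)
rows([o[0],o[1],.06],np.degrees(np.arctan2(d[1],d[0]))+90)
# stand from both
im=cv2.imread('pics/c2.png'); crop(im,300,512,40,310,3,'c4.png')
"
```

```text
[406.6 321.6  26. ]
[447.  324.8  26. ]
[417.8 208.6   2. ]
[457.7 212.    2. ]
len 0.11343959961700685 ang -84.46101261108751 w 0.040441331515840645 0.04001241293384054
heel origin [0.42814981 0.30927131 0.02303807]
t 1.50 p [390.  247.1 261.5] yaw 4.6 xax [-0.    -0.001 -1.   ] F [-0.   0.7  0.2] gap 85.5 j [ 0.39  0.09 -0.16  1.32 -0.    1.88]
N 10 row [ 2.01  0.43 -0.59] [-0.09  0.    0.  ] | rad 0.528
```

View pics/c4.png

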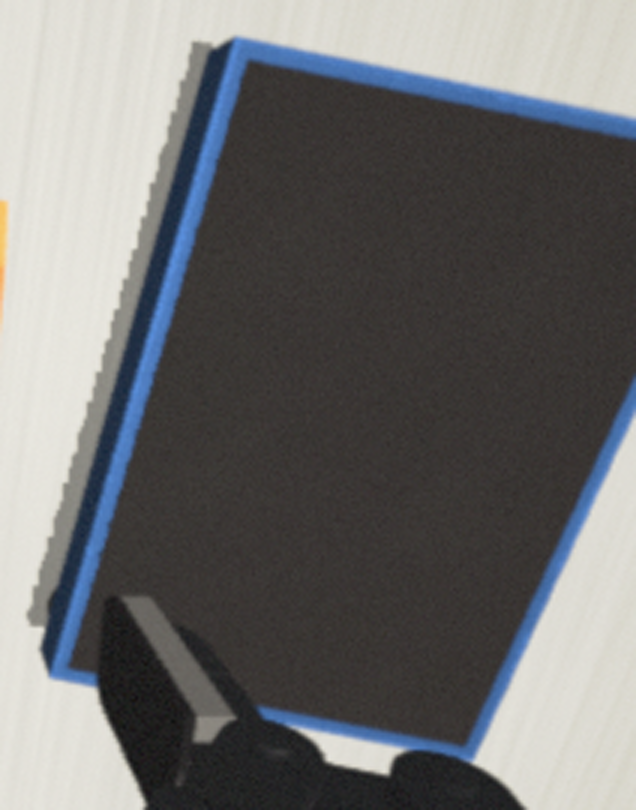

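```bash
python3 -c "
from h import *
im=cv2.imread('pics/a_top.png');c=cam('top')
h=cv2.cvtColor(im,cv2.COLOR_BGR2HSV)
m=((h[...,0]>100)&(h[...,0]<130)&(h[...,1]>100)&(h[...,2]>50)).astype(np.uint8);m[:, :130]=0;m[:,270:]=0
cs,_=cv2.findContours(m,0,2);k=max(cs,key=cv2.contourArea);a=cv2.approxPolyDP(cv2.convexHull(k),6,True)[:,0];print(a)
b=cv2.boxPoints(cv2.minAreaRect(k));print(b)
w=cam('wrist')
print('wrist FL',p2w(w,(379,52.7),.0393),'FR',p2w(w,(317.3,264.7),.05))
# top: corners by px
cor=dict(RL=((153,147.5),.05),RR=((250.5,157.5),.0607),FR=((242.5,230.5),.05),FL=((143,219.5),.0393))
P={n:p2w(c,u,z) for n,(u,z) in cor.items()}
for n in P: print(n,np.round(P[n]*1e3,1))
ce=sum(P.values())/4;print('centre',ce,[np.linalg.norm(P[x]-P[y]) for x,y in ('FL FR'.split(),'FL RL'.split(),'RL RR'.split(),'FR RR'.split())])
d=P['FL']-P['FR']+P['RL']-P['RR'];print('y ax ang',np.degrees(np.arctan2(d[1],d[0])));d=P['RL']-P['FL']+P['RR']-P['FR'];print('x',np.degrees(np.arctan2(d[1],d[0])))
crop(im,130,260,135,240,6,'d1.png')
"
```

```text
[[152 148]
 [249 158]
 [241 230]
 [144 219]]
[[142.40509 219.01418]
 [151.03513 146.27538]
 [249.76404 157.98897]
 [241.134   230.72777]]
wrist FL [0.52931922 0.39533968 0.0393    ] FR [0.4960309  0.10062439 0.05      ]
RL [746.6 364.9  50. ]
RR [714.4  68.7  60.7]
FR [495.8  92.   50. ]
FL [528.5 391.2  39.3]
centre [0.62131232 0.22920205 0.05      ] [np.float64(0.30123867622278744), np.float64(0.2198885745119225), np.float64(0.29819575676814425), np.float64(0.22013604481381988)]
y ax ang 83.77584378032847
x -6.4729919952829515
```

View pics/d1.png

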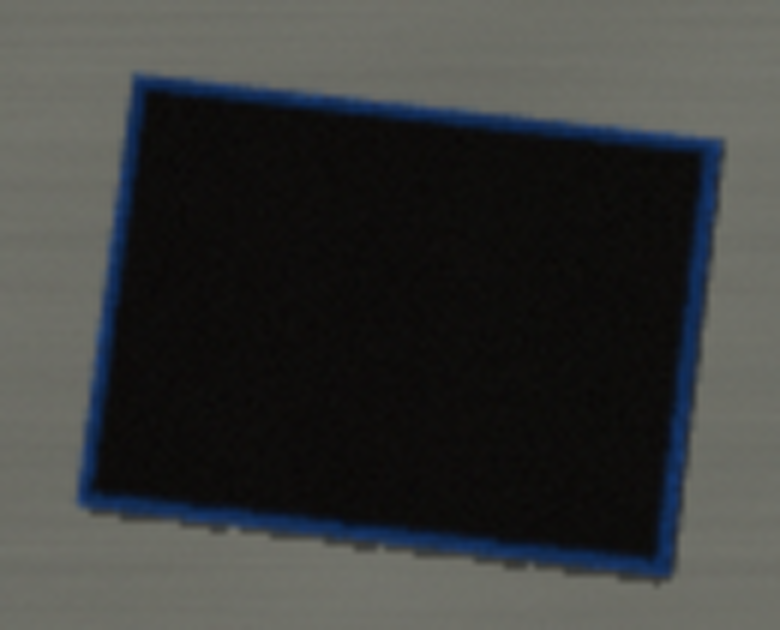

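Emit:
{"api": "drive_tool", "payload": {"plan": [[[2.0,0.43,-0.59,-0.09,0,0,1],[2.0,0.43,-0.59,-0.09,0,0,1],[2.0,0.43,-0.59,-0.09,0,0,1],[2.0,0.43,-0.59,-0.09,0,0,1],[2.0,0.43,-0.59,-0.09,0,0,1]]]}}

```text
clock: 1.92
tcp_pos: [0.4087, 0.2818, 0.1602]
orientation: [0.523, 0.476, 0.523, -0.476]
wrist_force: [-0.2, -0.2, -0.1]
finger_gap: 0.085
```

Emit:
{"api": "drive_tool", "payload": {"plan": [[[2.0,0.43,-0.59,-0.09,0,0,1],[2.0,0.43,-0.59,-0.09,0,0,1],[2.0,0.43,-0.59,-0.09,0,0,1],[2.0,0.43,-0.59,-0.09,0,0,1],[2.0,0.43,-0.59,-0.09,0,0,1]]]}}

```text
clock: 2.33
tcp_pos: [0.4271, 0.3133, 0.06]
orientation: [0.525, 0.473, 0.525, -0.474]
wrist_force: [0.5, -0.1, 0.2]
finger_gap: 0.0858
```

```bash
python3 -c "
from h import *
rows([.4281,.3093,.004],5.5)"
```

```text
t 2.33 p [427.1 313.3  60. ] yaw 5.9 xax [-0.  0. -1.] F [ 0.5 -0.1  0.2] gap 85.8 j [ 0.48  0.34 -0.36  0.87  0.    1.95]
N 5 row [1.12 0.01 0.08] [ 0.08 -0.    0.  ] | rad 0.528
```

Emit:
{"api": "drive_tool", "payload": {"plan": [[[1.4,0.02,0.1,0.1,0,0,1],[1.4,0,0.1,0.1,0,0,1],[1.4,0,0.1,0,0,0,1],[1.4,0,0.1,0.1,0,0,1],[0,0,0,0,0,0,1]]]}}

```text
clock: 2.75
tcp_pos: [0.4256, 0.3079, 0.0024]
orientation: [0.523, 0.473, 0.525, -0.477]
wrist_force: [-0.9, -1.0, -0.2]
finger_gap: 0.0852
```

```bash
python3 -c "
from h import *
st();snap('wrist','e1.png');st()"
```

```text
t 2.75 p [425.6 307.9   2.4] yaw 5.6 xax [-0.005 -0.002 -1.   ] F [-0.9 -1.  -0.2] gap 85.2 j [ 0.47  0.41 -0.43  0.74  0.    1.95]
t 2.80 p [426.2 308.2   3.7] yaw 5.6 xax [-0.003 -0.001 -1.   ] F [-0.3 -0.5  0.1] gap 85.6 j [ 0.47  0.41 -0.43  0.74  0.    1.95]
```

View pics/e1.png

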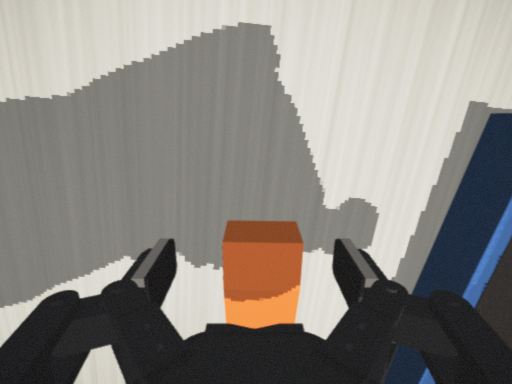

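Emit:
{"api": "drive_tool", "payload": {"plan": [[[0,0.1,0,0,0,0,0.2],[0,0.1,0,0,0,0,0.2],[0,0,0,0,0,0,0.2],[0,0,0,0,0,0,0.2],[0,0,0,0,0,0,0.2]]], "squeeze": 60}}

```text
clock: 3.22
tcp_pos: [0.431, 0.3094, 0.0067]
orientation: [0.524, 0.476, 0.523, -0.474]
wrist_force: [-0.8, -0.3, 5.9]
finger_gap: 0.0387
```

Emit:
{"api": "drive_tool", "payload": {"plan": [[[0,0,0,0,0,0,0.2],[0,0,0,0,0,0,0.2],[0,0,0,0,0,0,0.2],[0,0,0,0,0,0,0.2],[0,0,0,0,0,0,0.2]]]}}

```text
clock: 3.63
tcp_pos: [0.431, 0.3094, 0.0066]
orientation: [0.524, 0.476, 0.523, -0.474]
wrist_force: [0.2, 1.2, 5.0]
finger_gap: 0.0391
```

```bash
python3 -c "
from h import *
st();snap('wrist','e2.png');st()
rows([.3994,.3367,.03],83.6)"
```

```text
t 3.63 p [431.  309.4   6.6] yaw 5.5 xax [ 0.002  0.002 -1.   ] F [0.2 1.2 5. ] gap 39.1 j [ 0.47  0.4  -0.42  0.74  0.    1.95]
t 3.68 p [431.  309.4   6.6] yaw 5.5 xax [ 0.002  0.002 -1.   ] F [-0.4  0.5  4.9] gap 38.5 j [ 0.47  0.4  -0.42  0.74  0.    1.95]
t 3.68 p [431.  309.4   6.6] yaw 5.5 xax [ 0.002  0.002 -1.   ] F [-0.4  0.5  4.9] gap 38.5 j [ 0.47  0.4  -0.42  0.74  0.    1.95]
N 15 row [-0.16 -0.04 -0.3 ] [-5.2   0.   -0.01] | rad 0.522
```

View pics/e2.png

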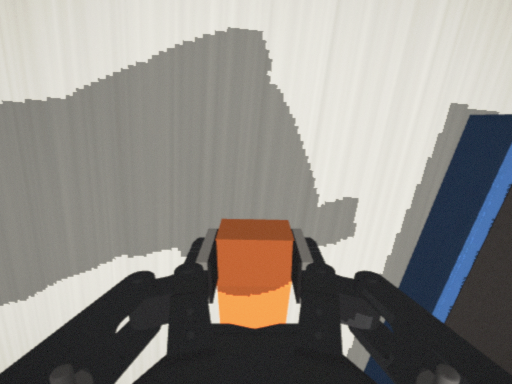

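Emit:
{"api": "drive_tool", "payload": {"plan": [[[-0.5,0,0,0,0,0,0.2],[-0.8,0,0,0,0,0,0.2],[-0.8,0,0,0,0,0,0.2],[-0.8,0,0,0,0,0,0.2],[0,0,0,0,0,0,0.2]]], "squeeze": 80}}

```text
clock: 4.1
tcp_pos: [0.4311, 0.3093, 0.0364]
orientation: [0.524, 0.476, 0.523, -0.474]
wrist_force: [0.6, 0.4, -1.6]
finger_gap: 0.0382
```

```bash
python3 -c "
from h import *
rows([.3994,.3367,.03],83.6)"
```

```text
t 4.10 p [431.1 309.3  36.4] yaw 5.5 xax [ 0.003  0.001 -1.   ] F [ 0.6  0.4 -1.6] gap 38.2 j [ 0.47  0.37 -0.39  0.81  0.    1.95]
N 15 row [ 0.04 -0.04 -0.3 ] [-5.2   0.   -0.01] | rad 0.522
```

Emit:
{"api": "drive_tool", "payload": {"plan": [[[0.04,-0.04,-0.3,-5.2,0,0,0.2],[0.04,-0.04,-0.3,-5.2,0,0,0.2],[0.04,-0.04,-0.3,-5.2,0,0,0.2],[0.04,-0.04,-0.3,-5.2,0,0,0.2],[0.04,-0.04,-0.3,-5.2,0,0,0.2]]]}}

```text
clock: 4.52
tcp_pos: [0.4238, 0.3225, 0.0323]
orientation: [0.618, 0.344, 0.618, -0.344]
wrist_force: [-0.4, -0.1, -1.1]
finger_gap: 0.0381
```

Emit:
{"api": "drive_tool", "payload": {"plan": [[[0.04,-0.04,-0.3,-5.2,0,0,0.2],[0.04,-0.04,-0.3,-5.2,0,0,0.2],[0.04,-0.04,-0.3,-5.2,0,0,0.2],[0.04,-0.04,-0.3,-5.2,0,0,0.2],[0.04,-0.04,-0.3,-5.2,0,0,0.2]]]}}

```text
clock: 4.93
tcp_pos: [0.4123, 0.3323, 0.0303]
orientation: [0.679, 0.196, 0.679, -0.196]
wrist_force: [-0.5, -0.2, -0.5]
finger_gap: 0.0384
```

Emit:
{"api": "drive_tool", "payload": {"plan": [[[0.04,-0.04,-0.3,-5.2,0,0,0.2],[0.04,-0.04,-0.3,-5.2,0,0,0.2],[0.04,-0.04,-0.3,-5.2,0,0,0.2],[0.04,-0.04,-0.3,-5.2,0,0,0.2],[0.04,-0.04,-0.3,-5.2,0,0,0.2]]]}}

```text
clock: 5.35
tcp_pos: [0.3977, 0.336, 0.0283]
orientation: [0.706, 0.038, 0.706, -0.038]
wrist_force: [0.2, -0.8, -1.6]
finger_gap: 0.038
```

```bash
python3 -c "
from h import *
rows([.3994,.3367,.009],83.6)
snap('wrist','f1.png');snap('top','f2.png');im,_=snap('scene','f3.png');crop(im,200,380,110,250,4,'f3c.png')"
```

```text
t 5.35 p [397.7 336.   28.3] yaw 83.8 xax [-0. -0. -1.] F [ 0.2 -0.8 -1.6] gap 38.0 j [ 0.55  0.36 -0.42  0.79  0.    0.66]
N 5 row [0.39 0.02 0.03] [ 0.04 -0.    0.  ] | rad 0.522
```

View pics/f1.png

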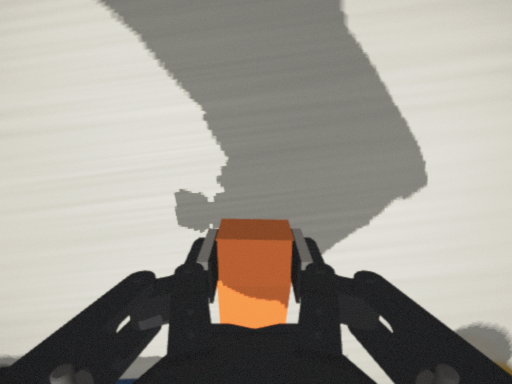

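View pics/f3c.png

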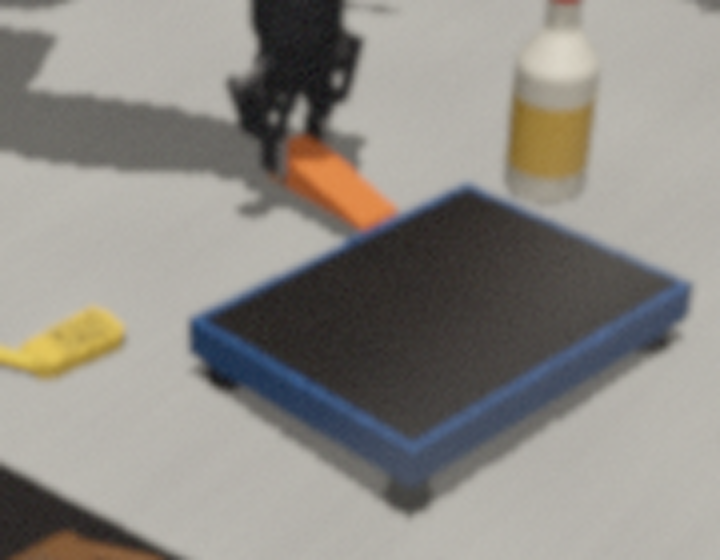

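View pics/f2.png

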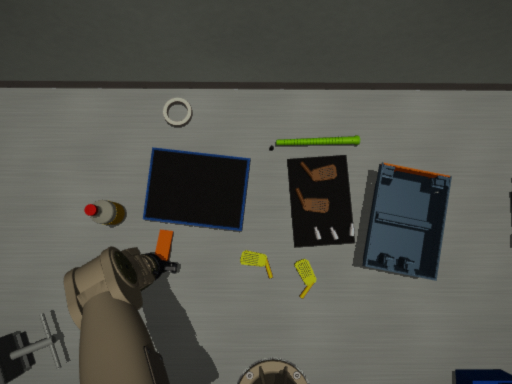

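Emit:
{"api": "drive_tool", "payload": {"plan": [[[0.7,0,0,0,0,0,0.2],[0.7,0,0,0,0,0,0.2],[0.6,0.05,0,0,0,0,0.2],[0.2,0.05,0,0,0,0,0.2],[0,0,0,0,0,0,0.2]]]}}

```text
clock: 5.92
tcp_pos: [0.398, 0.3364, 0.0068]
orientation: [0.706, 0.04, 0.706, -0.041]
wrist_force: [-2.3, -3.5, 11.0]
finger_gap: 0.0381
```

Emit:
{"api": "drive_tool", "payload": {"plan": [[[0,0,0.6,0,0,0,0.2],[0,0,0.6,0,0,0,0.2],[0,0,0.6,0,0,0,0.2],[0,0,0.6,0,0,0,0.2],[0,0,0.6,0,0,0,0.2]]]}}

```text
clock: 6.33
tcp_pos: [0.4256, 0.334, 0.0067]
orientation: [0.704, 0.04, 0.708, -0.039]
wrist_force: [-9.4, 0.7, 13.7]
finger_gap: 0.0385
```

```bash
python3 -c "
from h import *
st();go([.4868,.3269,.0066],83.6)
snap('top','g2.png');im,_=snap('scene','g3.png');crop(im,200,380,110,250,4,'g3c.png')"
```

```text
t 6.33 p [425.6 334.    6.7] yaw 83.6 xax [-0.004  0.001 -1.   ] F [-9.4  0.7 13.7] gap 38.5 j [ 0.52  0.42 -0.39  0.76  0.    0.63]
t 6.33 p [425.6 334.    6.7] yaw 83.6 xax [-0.004  0.001 -1.   ] F [-9.4  0.7 13.7] gap 38.5 j [ 0.52  0.42 -0.39  0.76  0.    0.63]
shift(old axes) cm [-0.01 -0.02  6.16] rot [-0.03 -0.25 -0.05] shift new axes [ 0.01 -0.02  6.16]
```

View pics/g3c.png

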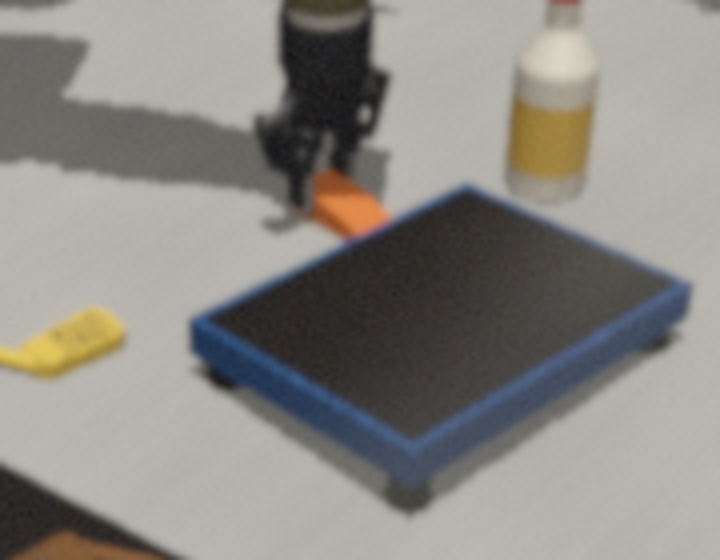

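Emit:
{"api": "drive_tool", "payload": {"plan": [[[-0.15,0,0.5,0,0,0,0.2],[0,0,0.5,0,0,0,0.2],[0,0,0.5,0,0,0,0.2],[0,0,0.5,0,0,0,0.2],[0,0,0.5,0,0,0,0.2]]], "squeeze": 100}}

```text
clock: 6.85
tcp_pos: [0.4521, 0.3304, 0.007]
orientation: [0.705, 0.04, 0.707, -0.04]
wrist_force: [-6.4, 1.1, -0.4]
finger_gap: 0.0376
```

Emit:
{"api": "drive_tool", "payload": {"plan": [[[0,0,0.3,0,0,0,0.2],[0,0,0.3,0,0,0,0.2],[0,0,0.3,0,0,0,0.2],[0,0,0.3,0,0,0,0.2],[0,0,0.3,0,0,0,0.2]]]}}

```text
clock: 7.27
tcp_pos: [0.464, 0.3285, 0.0069]
orientation: [0.704, 0.039, 0.708, -0.04]
wrist_force: [-8.9, 1.2, 4.5]
finger_gap: 0.0379
```

Emit:
{"api": "drive_tool", "payload": {"plan": [[[0,0,0.2,0,0,0,0.2],[0,0,0.2,0,0,0,0.2],[0,0,0.2,0,0,0,0.2],[0,0,0.2,0,0,0,0.2],[0,0,0.2,0,0,0,0.2]]]}}

```text
clock: 7.68
tcp_pos: [0.4741, 0.3275, 0.0069]
orientation: [0.704, 0.039, 0.708, -0.04]
wrist_force: [-8.4, 0.5, 3.1]
finger_gap: 0.038
```

Emit:
{"api": "drive_tool", "payload": {"plan": [[[0,0,0.2,0,0,0,0.2],[0,0,0.2,0,0,0,0.2],[0,0,0.2,0,0,0,0.2],[0,0,0,0,0,0,0.2],[0,0,0,0,0,0,0.2]]]}}

```text
clock: 8.1
tcp_pos: [0.4808, 0.3269, 0.0069]
orientation: [0.704, 0.039, 0.708, -0.04]
wrist_force: [-8.3, 0.2, 1.1]
finger_gap: 0.0381
```

Emit:
{"api": "drive_tool", "payload": {"plan": [[[0,0,0.15,0,0,0,0.2],[0,0,0.15,0,0,0,0.2],[0,0,0,0,0,0,0.2],[0,0,0,0,0,0,0.2],[0,0,0,0,0,0,0.2]]]}}

```text
clock: 8.52
tcp_pos: [0.4835, 0.3265, 0.0069]
orientation: [0.704, 0.039, 0.708, -0.04]
wrist_force: [-7.4, 1.1, 2.6]
finger_gap: 0.0378
```

Emit:
{"api": "drive_tool", "payload": {"plan": [[[0,0,0.15,0,0,0,0.2],[0,0,0.15,0,0,0,0.2],[0,0,0,0,0,0,0.2],[0,0,0,0,0,0,0.2],[0,0,0,0,0,0,0.2]]]}}

```text
clock: 8.93
tcp_pos: [0.486, 0.3262, 0.0069]
orientation: [0.704, 0.039, 0.708, -0.04]
wrist_force: [-8.5, 0.3, 4.8]
finger_gap: 0.0378
```

Emit:
{"api": "drive_tool", "payload": {"plan": [[[0,0,0.1,0,0,0,0.2],[0,0,0.1,0,0,0,0.2],[0,0,0,0,0,0,0.2],[0,0,0,0,0,0,0.2],[0,0,0,0,0,0,0.2]]]}}

```text
clock: 9.35
tcp_pos: [0.4861, 0.3262, 0.0069]
orientation: [0.703, 0.039, 0.71, -0.039]
wrist_force: [-13.5, 0.7, 8.1]
finger_gap: 0.0378
```

Emit:
{"api": "drive_tool", "payload": {"plan": [[[0,0,0.1,0,0,0,0.2],[0,0,0.1,0,0,0,0.2],[0,0,0,0,0,0,0.2],[0,0,0,0,0,0,0.2],[0,0,0,0,0,0,0.2]]]}}

```text
clock: 9.77
tcp_pos: [0.4862, 0.3262, 0.0069]
orientation: [0.701, 0.039, 0.711, -0.039]
wrist_force: [-18.6, 1.7, 11.8]
finger_gap: 0.0382
```

Emit:
{"api": "drive_tool", "payload": {"plan": [[[0,0,0.15,0,0,0,0.2],[0,0,0.15,0,0,0,0.2],[0,0,0,0,0,0,0.2],[0,0,0,0,0,0,0.2],[0,0,0,0,0,0,0.2]]]}}

```text
clock: 10.18
tcp_pos: [0.4864, 0.3261, 0.0068]
orientation: [0.7, 0.039, 0.712, -0.039]
wrist_force: [-25.4, 3.8, 17.2]
finger_gap: 0.0381
```

```bash
python3 -c "
from h import *
st();
im,_=snap('scene','i3.png');crop(im,200,380,110,250,4,'i3c.png')
im,_=snap('top','i2.png');crop(im,130,260,135,260,5,'i2c.png')"
```

```text
t 10.18 p [486.4 326.1   6.8] yaw 83.7 xax [-0.018  0.001 -1.   ] F [-25.4   3.8  17.2] gap 38.1 j [ 0.45  0.5  -0.25  0.83  0.01  0.56]
```

View pics/i3c.png

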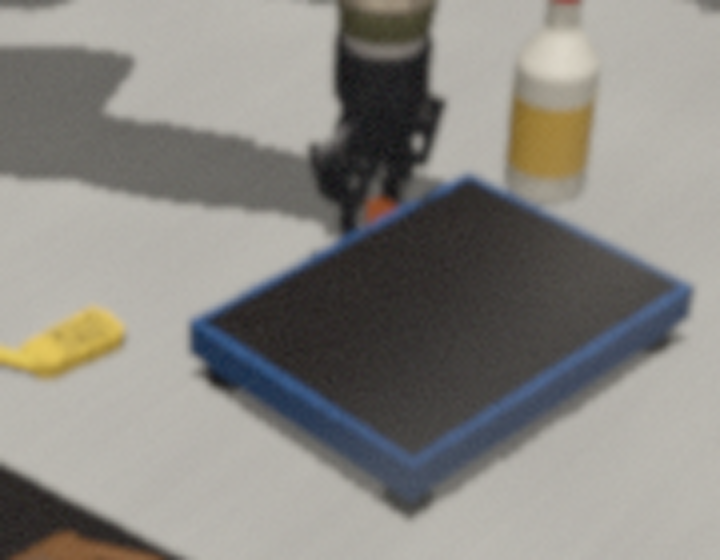

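Emit:
{"api": "drive_tool", "payload": {"plan": [[[-0.1,0,-0.25,0,0,0,0.2],[0,0,-0.2,0,0,0,0.2],[0,0,0,0,0,0,0.8],[0,0,0,0,0,0,0.8],[0,0,0,0,0,0,0.8]]], "squeeze": 40}}

```text
clock: 10.7
tcp_pos: [0.4933, 0.3265, 0.0092]
orientation: [0.707, 0.04, 0.705, -0.04]
wrist_force: [0.2, 0.4, -0.2]
finger_gap: 0.0683
```

Emit:
{"api": "drive_tool", "payload": {"plan": [[[0,0,0,0,0,0,0.8],[-0.5,0,0,0,0,0,0.8],[-1,0,0,0,0,0,0.8],[-2.5,0,-0.5,0,0,0,0.8],[-3,0,-1,0,0,0,1]]]}}

```text
clock: 11.12
tcp_pos: [0.477, 0.3272, 0.0788]
orientation: [0.705, 0.04, 0.707, -0.041]
wrist_force: [1.1, -0.3, -0.7]
finger_gap: 0.0785
```

Emit:
{"api": "drive_tool", "payload": {"plan": [[[-3.5,0,-2,0,0,0,1],[-3.5,0,-2,0,0,0,1],[-3.5,0,-2,0,0,0,1],[-3.5,0,-2,0,0,0,1],[-3.5,0,-2,0,0,0,1]]]}}

```text
clock: 11.53
tcp_pos: [0.3768, 0.339, 0.2569]
orientation: [0.707, 0.04, 0.705, -0.04]
wrist_force: [-0.1, 1.1, 1.2]
finger_gap: 0.0854
```

```bash
python3 -c "
from h import *
st();
im,_=snap('scene','j3.png');crop(im,200,380,110,250,4,'j3c.png')
im,_=snap('top','j2.png');crop(im,130,260,135,260,5,'j2c.png')
im,_=snap('wrist','j1.png')"
```

```text
t 11.53 p [376.8 339.  256.9] yaw 83.5 xax [ 0.002  0.001 -1.   ] F [-0.1  1.1  1.2] gap 85.4 j [ 0.57  0.17 -0.08  1.32  0.    0.69]
```

View pics/j1.png

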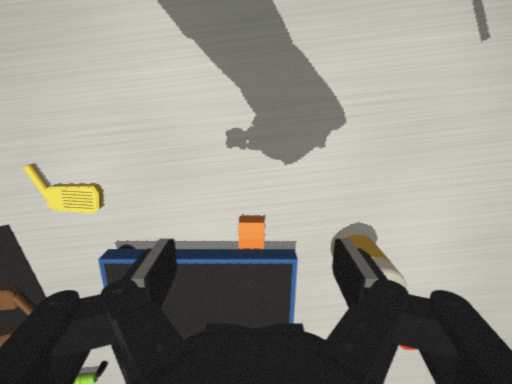

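View pics/j2c.png

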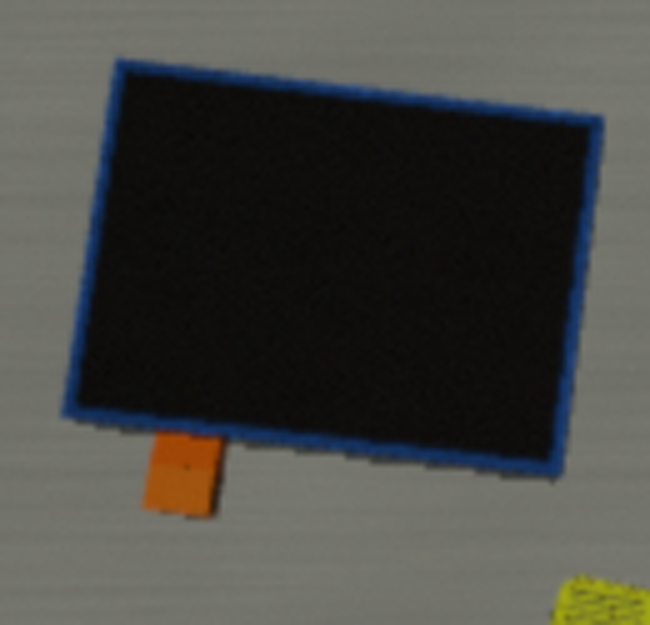

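View pics/j3c.png

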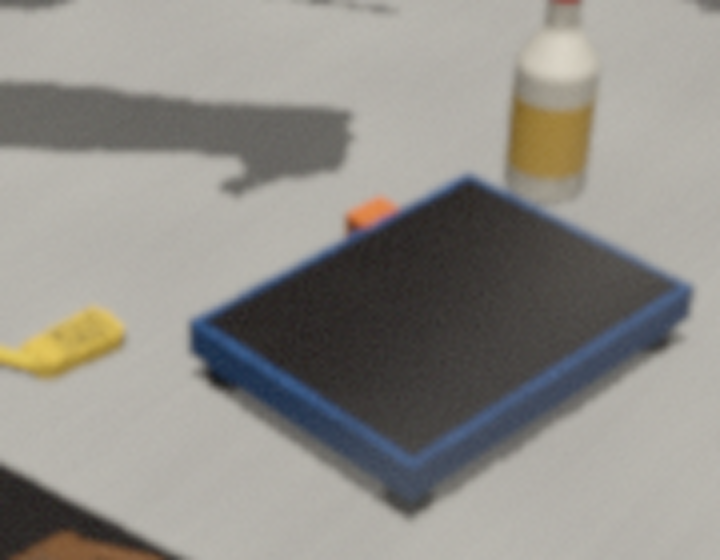

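```bash
python3 -c "
from h import *
c=cam('top')
P={n:p2w(c,((x+.5)/5-.5+130,(y+.5)/5-.5+135),.05) for n,(x,y) in dict(RL=(118,60),RR=(603,117),FR=(560,475),FL=(63,413)).items()}
for n in P: print(n,np.round(P[n]*1e3,1))
ce=sum(P.values())/4;print('centre',ce,[np.linalg.norm(P[x]-P[y]) for x,y in ('FL FR'.split(),'FL RL'.split(),'RL RR'.split(),'FR RR'.split())])
d=P['FL']-P['FR']+P['RL']-P['RR'];print('y ax ang',np.degrees(np.arctan2(d[1],d[0])));d=P['RL']-P['FL']+P['RR']-P['FR'];print('x',np.degrees(np.arctan2(d[1],d[0])))
# tote: nested rim z .097
def tp(x,y,z): return p2w(c,(x/4+270-.4,y/4+130-.4),z)
T=dict(ML=(453,131),MR=(725,184),PR=(665,602),PL=(374,541))
Q={n:tp(x,y,.097) for n,(x,y) in T.items()}
for n in Q: print(n,np.round(Q[n]*1e3,1))
print('c',sum(Q.values())/4,[np.linalg.norm(Q[a]-Q[b]) for a,b in (('ML','MR'),('MR','PR'),('PR','PL'),('PL','ML'))])
for n,u in (('bar L',(428,341)),('bar R',(648,383))): print(n,np.round(tp(*u,.068)*1e3,1))
"
```

```text
RL [749.4 364.4  50. ]
RR [715.1  69.7  50. ]
FR [498.4  94.6  50. ]
FL [534.9 390.7  50. ]
centre [0.62444829 0.22985917 0.05      ] [np.float64(0.2982817130002657), np.float64(0.21606474272312692), np.float64(0.2967359787941032), np.float64(0.21812096827489538)]
y ax ang 83.17204469535255
x -6.7783601375832685
ML [ 693.6 -317.8   97. ]
MR [ 655.  -515.4   97. ]
PR [ 355.9 -456.8   97. ]
PL [ 398.5 -251.5   97. ]
c [ 0.52573811 -0.3853797   0.097     ] [np.float64(0.2012979964392242), np.float64(0.3048093275502764), np.float64(0.20958785868083607), np.float64(0.30249182969240723)]
bar L [ 541.9 -304.1   68. ]
bar R [ 511.2 -465.9   68. ]
```

```bash
python3 -c "
from h import *
rows([.52,-.385,.27],-12)"
```

```text
t 11.68 p [378.3 340.5 258.8] yaw 83.6 xax [ 0.007  0.005 -1.   ] F [-0.  -0.3 -1.3] gap 85.0 j [ 0.57  0.17 -0.07  1.32  0.    0.69]
N 25 row [-0.04 -1.49  2.98] [ 3.83  0.   -0.02] | rad 0.647
```

Emit:
{"api": "drive_tool", "payload": {"plan": [[[0,-1.49,2.98,3.83,0,0,1],[0,-1.49,2.98,3.83,0,0,1],[0,-1.49,2.98,3.83,0,0,1],[0,-1.49,2.98,3.83,0,0,1],[0,-1.49,2.98,3.83,0,0,1]]]}}

```text
clock: 12.1
tcp_pos: [0.5048, 0.2297, 0.2529]
orientation: [0.689, 0.158, 0.689, -0.158]
wrist_force: [0.8, 0.2, -0.1]
finger_gap: 0.0857
```

Emit:
{"api": "drive_tool", "payload": {"plan": [[[0,-1.49,2.98,3.83,0,0,1],[0,-1.49,2.98,3.83,0,0,1],[0,-1.49,2.98,3.83,0,0,1],[0,-1.49,2.98,3.83,0,0,1],[0,-1.49,2.98,3.83,0,0,1]]]}}

```text
clock: 12.52
tcp_pos: [0.5877, 0.0856, 0.2526]
orientation: [0.653, 0.27, 0.654, -0.271]
wrist_force: [-0.4, 0.2, 0.4]
finger_gap: 0.0855
```

Emit:
{"api": "drive_tool", "payload": {"plan": [[[0,-1.49,2.98,3.83,0,0,1],[0,-1.49,2.98,3.83,0,0,1],[0,-1.49,2.98,3.83,0,0,1],[0,-1.49,2.98,3.83,0,0,1],[0,-1.49,2.98,3.83,0,0,1]]]}}

```text
clock: 12.93
tcp_pos: [0.6186, -0.0773, 0.2525]
orientation: [0.599, 0.375, 0.6, -0.376]
wrist_force: [-0.4, 0.5, 0.7]
finger_gap: 0.0855
```

Emit:
{"api": "drive_tool", "payload": {"plan": [[[0,-1.49,2.98,3.83,0,0,1],[0,-1.49,2.98,3.83,0,0,1],[0,-1.49,2.98,3.83,0,0,1],[0,-1.49,2.98,3.83,0,0,1],[0,-1.49,2.98,3.83,0,0,1]]]}}

```text
clock: 13.35
tcp_pos: [0.5945, -0.2415, 0.2524]
orientation: [0.528, 0.47, 0.529, -0.47]
wrist_force: [0.7, 1.1, -0.2]
finger_gap: 0.0855
```

Emit:
{"api": "drive_tool", "payload": {"plan": [[[0,-1.49,2.98,3.83,0,0,1],[0,-1.49,2.98,3.83,0,0,1],[0,-1.49,2.98,3.83,0,0,1],[0,-1.49,2.98,3.83,0,0,1],[0,-1.49,2.98,3.83,0,0,1]]]}}

```text
clock: 13.77
tcp_pos: [0.5177, -0.3887, 0.2523]
orientation: [-0.442, -0.551, -0.443, 0.551]
wrist_force: [1.2, -0.1, 0.1]
finger_gap: 0.0857
```

Emit:
{"api": "drive_tool", "payload": {"plan": [[[0,0,0,0,0,0,1],[0,0,0,0,0,0,1],[0,0,0,0,0,0,1],[0,0,0,0,0,0,1],[0,0,0,0,0,0,1]]]}}

```text
clock: 14.18
tcp_pos: [0.5196, -0.3856, 0.2536]
orientation: [0.444, 0.55, 0.445, -0.55]
wrist_force: [-0.7, -0.8, 0.4]
finger_gap: 0.0852
```

```bash
python3 -c "
from h import *
st();
im,_=snap('wrist','k1.png')"
```

```text
t 14.18 p [ 519.6 -385.6  253.6] yaw -12.1 xax [-0.  0. -1.] F [-0.7 -0.8  0.4] gap 85.2 j [-0.76  0.46  0.31  1.43  0.    1.02]
```

View pics/k1.png

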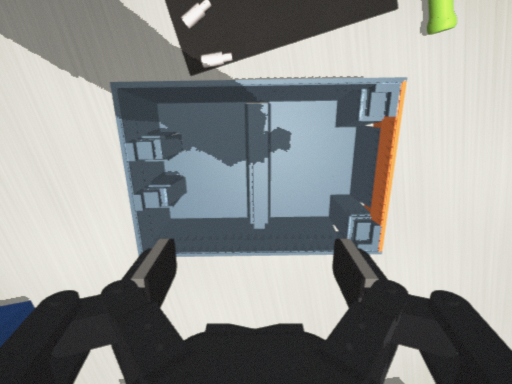

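```bash
python3 -c "
from h import *
im=cv2.imread('pics/k1.png');crop(im,100,270,60,270,3.5,'k1a.png');crop(im,240,420,60,270,3.5,'k1b.png')"
```

```text
(no output)
```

View pics/k1a.png

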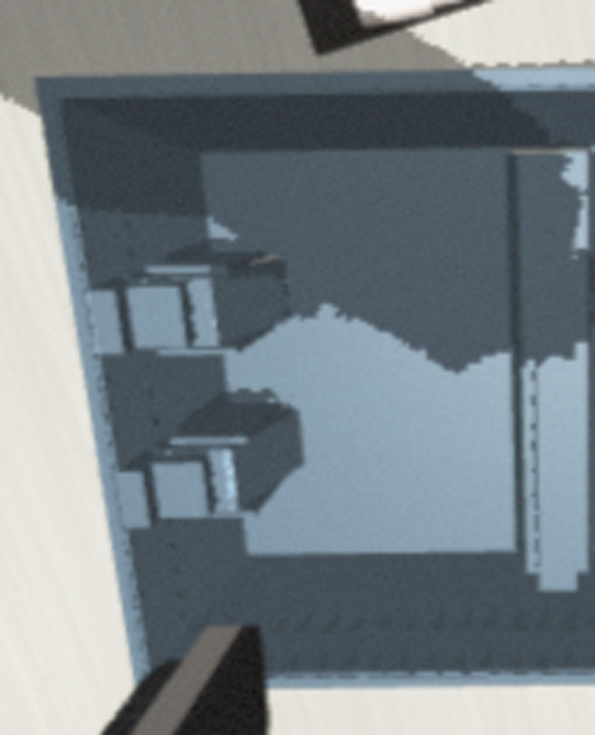

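View pics/k1b.png

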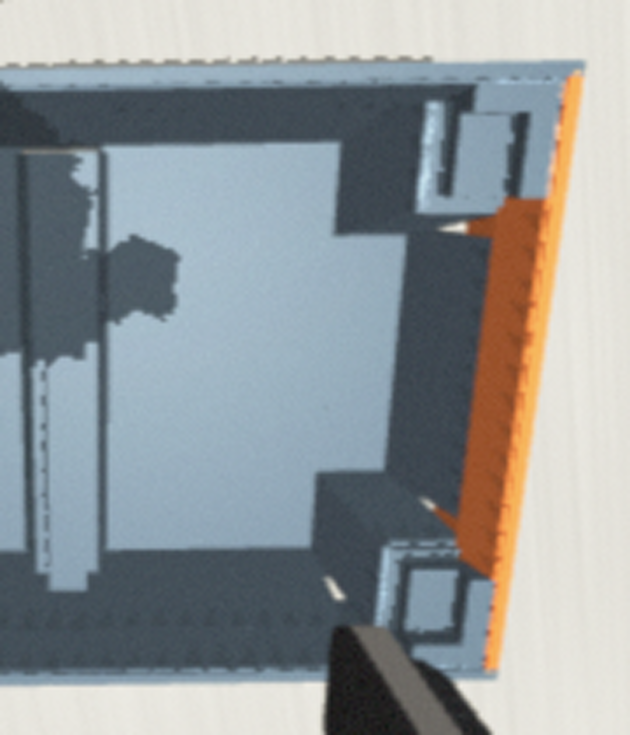

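```bash
python3 -c "
from h import *
c=cam('wrist')
Q={n:p2w(c,u,.097) for n,u in dict(PL=(110.3,82),ML=(406.6,77.7),MR=(381.7,254.3),PR=(140.3,256.5)).items()}
for n in Q: print(n,np.round(Q[n]*1e3,1))
print('c',sum(Q.values())/4,[np.linalg.norm(Q[a]-Q[b]) for a,b in (('ML','MR'),('MR','PR'),('PR','PL'),('PL','ML'))])
d=Q['ML']-Q['PL']+Q['MR']-Q['PR'];print(np.degrees(np.arctan2(d[1],d[0])))
d=Q['ML']-Q['MR']+Q['PL']-Q['PR'];print(np.degrees(np.arctan2(d[1],d[0]))-90)
# bar top z .068: edges
for v in (140,210):
  for x in ((246.6,267.6),(252.5 if v>200 else 247,269)): pass
f=lambda X,Y:(240+X/3.5,60+Y/3.5)
a=p2w(c,f(75,590),.068);b=p2w(c,f(68,150),.068);print('bar',a,b)
ce=sum(Q.values())/4; print('top est shifted'); rows([ce[0],ce[1],.16],-11.9)"
```

```text
PL [ 393.5 -258.1   97. ]
ML [ 692.9 -317.9   97. ]
MR [ 653.5 -520.3   97. ]
PR [ 355.4 -459.7   97. ]
c [ 0.52382714 -0.38897284  0.097     ] [np.float64(0.20620598651397276), np.float64(0.30423456871236), np.float64(0.20522470849341357), np.float64(0.3053023389500639)]
-11.391037491250739
-10.865867497347367
bar [ 0.51054779 -0.46763173  0.068     ] [ 0.54048247 -0.31036798  0.068     ]
top est shifted
t 14.23 p [ 519.7 -385.5  253.7] yaw -12.1 xax [-0.  0. -1.] F [ 0.5 -0.  -0.3] gap 85.2 j [-0.76  0.46  0.31  1.43  0.    1.02]
N 5 row [1.87 0.1  0.05] [-0.04 -0.    0.  ] | rad 0.652
```

```bash
python3 -c "
from h import *
rows([.525,-.3875,.0535],-11.2,N=10)"
```

```text
t 14.23 p [ 519.7 -385.5  253.7] yaw -12.1 xax [-0.  0. -1.] F [ 0.5 -0.  -0.3] gap 85.2 j [-0.76  0.46  0.31  1.43  0.    1.02]
N 10 row [2.   0.06 0.01] [-0.09 -0.    0.  ] | rad 0.653
```

Emit:
{"api": "drive_tool", "payload": {"plan": [[[2,0.11,0.02,-0.18,0,0,1],[2,0.11,0.02,-0.18,0,0,1],[2,0.11,0.02,-0.18,0,0,1],[2,0.11,0.02,-0.18,0,0,1],[2,0.11,0.02,-0.18,0,0,1]]]}}

```text
clock: 14.65
tcp_pos: [0.5249, -0.3877, 0.1531]
orientation: [0.449, 0.546, 0.449, -0.546]
wrist_force: [0.4, -0.5, 0.9]
finger_gap: 0.0852
```

Emit:
{"api": "drive_tool", "payload": {"plan": [[[2,0,0,0,0,0,1],[2,0,0,0,0,0,1],[2,0,0,0,0,0,1],[2,0,0,0,0,0,1],[1.9,0,0,0,0,0,1]]]}}

```text
clock: 15.07
tcp_pos: [0.5248, -0.3876, 0.0538]
orientation: [0.449, 0.546, 0.449, -0.546]
wrist_force: [0.7, 0.3, -0.1]
finger_gap: 0.0857
```

Emit:
{"api": "drive_tool", "payload": {"plan": [[[0,0,0,0,0,0,1],[0,0,0,0,0,0,0.3],[0,0,0,0,0,0,0.3],[0,0,0,0,0,0,0.3],[0,0,0,0,0,0,0.3]]], "squeeze": 40}}

```text
clock: 15.48
tcp_pos: [0.5251, -0.3894, 0.0565]
orientation: [0.449, 0.547, 0.447, -0.547]
wrist_force: [0.3, -0.4, -0.0]
finger_gap: 0.0388
```

```bash
python3 -c "
from h import *
st();
im,_=snap('wrist','l1.png')"
```

```text
t 15.48 p [ 525.1 -389.4   56.5] yaw -11.3 xax [ 0.002 -0.002 -1.   ] F [ 0.3 -0.4 -0. ] gap 38.8 j [-0.76  0.56 -0.02  0.99  0.    1.01]
```

View pics/l1.png

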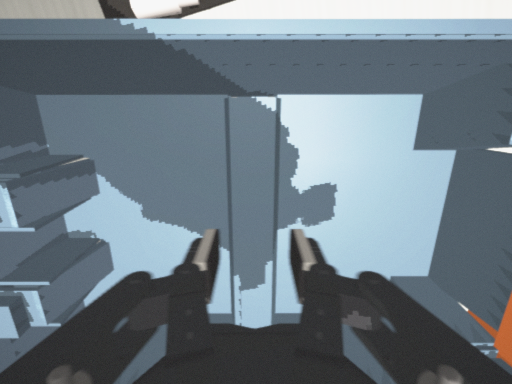

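Emit:
{"api": "drive_tool", "payload": {"plan": [[[0,0,0,0,0,0,0.05],[0,0,0,0,0,0,0],[0,0,0,0,0,0,0],[0,0,0,0,0,0,0],[0,0,0,0,0,0,0]]], "squeeze": 60}}

```text
clock: 15.95
tcp_pos: [0.5245, -0.3892, 0.056]
orientation: [0.449, 0.547, 0.448, -0.547]
wrist_force: [-0.5, -0.2, 5.7]
finger_gap: 0.0121
```

Emit:
{"api": "drive_tool", "payload": {"plan": [[[0,0,0,0,0,0,0],[-0.2,0,0,0,0,0,0],[-0.5,0,0,0,0,0,0],[-0.7,0,0,0,0,0,0],[-0.7,0,0,0,0,0,0]]]}}

```text
clock: 16.37
tcp_pos: [0.5237, -0.3883, 0.0756]
orientation: [-0.448, -0.547, -0.449, 0.547]
wrist_force: [0.0, 0.1, -3.3]
finger_gap: 0.0121
```

Emit:
{"api": "drive_tool", "payload": {"plan": [[[-1,0,0,0,0,0,0],[-1,0,0,0,0,0,0],[-1,0,0,0,0,0,0],[-1,0,0,0,0,0,0],[-1,0,0,0,0,0,0]]]}}

```text
clock: 16.78
tcp_pos: [0.5243, -0.3888, 0.1272]
orientation: [0.449, 0.547, 0.448, -0.547]
wrist_force: [-0.5, -0.3, -2.1]
finger_gap: 0.0122
```

```bash
python3 -c "
from h import *
st();
im,_=snap('scene','m3.png')"
```

```text
t 16.78 p [ 524.3 -388.8  127.2] yaw -11.3 xax [ 0.001 -0.    -1.   ] F [-0.5 -0.3 -2.1] gap 12.2 j [-0.76  0.51  0.08  1.14  0.    1.01]
```

View pics/m3.png

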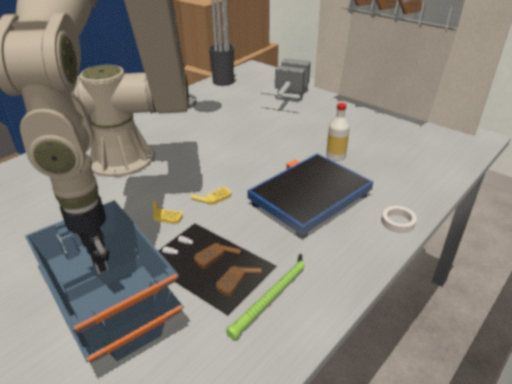

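Emit:
{"api": "drive_tool", "payload": {"plan": [[[-2.6,0,0,0,0,0,0],[-2.6,0,0,0,0,0,0],[-2.6,0,0,0,0,0,0],[-2.6,0,0,0,0,0,0],[-2.6,0,0,0,0,0,0]]]}}

```text
clock: 17.25
tcp_pos: [0.524, -0.3885, 0.2573]
orientation: [0.448, 0.547, 0.448, -0.547]
wrist_force: [0.1, -0.2, -3.4]
finger_gap: 0.0123
```

```bash
python3 -c "
from h import *
rows([.6245,.2300,.257],83.4,N=25)
c=cam('top');print(p2w(c,(118,212),0.05),p2w(c,(91,210),.19))
c=cam('scene');print(p2w(c,(338,158),0))"
```

```text
t 17.25 p [ 524.  -388.5  257.3] yaw -11.3 xax [ 0.  0. -1.] F [ 0.1 -0.2 -3.4] gap 12.3 j [-0.76  0.47  0.34  1.44  0.    1.01]
N 25 row [ 0.    1.93 -2.05] [-3.79  0.   -0.  ] | rad 0.666
[0.55029136 0.46306347 0.05      ] [0.54661244 0.48315844 0.19      ]
[0.56180293 0.47561932 0.        ]
```

```bash
python3 -c "
from h import *
rows([.59,-.08,.257],36,N=15)"
```

```text
t 17.25 p [ 524.  -388.5  257.3] yaw -11.3 xax [ 0.  0. -1.] F [ 0.1 -0.2 -3.4] gap 12.3 j [-0.76  0.47  0.34  1.44  0.    1.01]
N 15 row [ 0.    0.84 -1.99] [-3.15  0.   -0.  ] | rad 0.595
```

Emit:
{"api": "drive_tool", "payload": {"plan": [[[0,0.84,-1.99,-3.15,0,0,0],[0,0.84,-1.99,-3.15,0,0,0],[0,0.84,-1.99,-3.15,0,0,0],[0,0.84,-1.99,-3.15,0,0,0],[0,0.84,-1.99,-3.15,0,0,0]]]}}

```text
clock: 17.67
tcp_pos: [0.575, -0.2928, 0.2559]
orientation: [0.52, 0.48, 0.52, -0.48]
wrist_force: [0.1, 0.3, -3.4]
finger_gap: 0.0125
```

Emit:
{"api": "drive_tool", "payload": {"plan": [[[0,0.84,-1.99,-3.15,0,0,0],[0,0.84,-1.99,-3.15,0,0,0],[0,0.84,-1.99,-3.15,0,0,0],[0,0.84,-1.99,-3.15,0,0,0],[0,0.84,-1.99,-3.15,0,0,0]]]}}

```text
clock: 18.08
tcp_pos: [0.5974, -0.1872, 0.2559]
orientation: [0.581, 0.404, 0.58, -0.404]
wrist_force: [0.7, -0.1, -3.0]
finger_gap: 0.0121
```

Emit:
{"api": "drive_tool", "payload": {"plan": [[[0,0.84,-1.99,-3.15,0,0,0],[0,0.84,-1.99,-3.15,0,0,0],[0,0.84,-1.99,-3.15,0,0,0],[0,0.84,-1.99,-3.15,0,0,0],[0,0.84,-1.99,-3.15,0,0,0]]]}}

```text
clock: 18.5
tcp_pos: [0.5903, -0.0798, 0.256]
orientation: [0.63, 0.321, 0.63, -0.32]
wrist_force: [0.0, -0.4, -3.0]
finger_gap: 0.0123
```

```bash
python3 -c "
from h import *
rows([.6245,.23,.2573],83.4,N=15)"
```

```text
t 18.50 p [590.3 -79.8 256. ] yaw 36.1 xax [ 0.  0. -1.] F [ 0.  -0.4 -3. ] gap 12.3 j [-0.27  0.35  0.16  1.38  0.    0.67]
N 15 row [-0.01  1.93 -0.92] [-3.15  0.   -0.  ] | rad 0.666
```

Emit:
{"api": "drive_tool", "payload": {"plan": [[[0,1.93,-0.92,-3.15,0,0,0],[0,1.93,-0.92,-3.15,0,0,0],[0,1.93,-0.92,-3.15,0,0,0],[0,1.93,-0.92,-3.15,0,0,0],[0,1.93,-0.92,-3.15,0,0,0]]]}}

```text
clock: 18.92
tcp_pos: [0.6311, 0.0187, 0.256]
orientation: [0.668, 0.231, 0.668, -0.231]
wrist_force: [-0.2, -0.5, -3.4]
finger_gap: 0.0124
```

Emit:
{"api": "drive_tool", "payload": {"plan": [[[0,1.93,-0.92,-3.15,0,0,0],[0,1.93,-0.92,-3.15,0,0,0],[0,1.93,-0.92,-3.15,0,0,0],[0,1.93,-0.92,-3.15,0,0,0],[0,1.93,-0.92,-3.15,0,0,0]]]}}

```text
clock: 19.33
tcp_pos: [0.643, 0.1247, 0.2559]
orientation: [0.694, 0.137, 0.694, -0.137]
wrist_force: [0.2, -0.5, -3.0]
finger_gap: 0.0124
```

Emit:
{"api": "drive_tool", "payload": {"plan": [[[0,1.93,-0.92,-3.15,0,0,0],[0,1.93,-0.92,-3.15,0,0,0],[0,1.93,-0.92,-3.15,0,0,0],[0,1.93,-0.92,-3.15,0,0,0],[0,1.93,-0.92,-3.15,0,0,0]]]}}

```text
clock: 19.75
tcp_pos: [0.6257, 0.2299, 0.2558]
orientation: [0.706, 0.041, 0.706, -0.041]
wrist_force: [-0.4, 0.1, -3.6]
finger_gap: 0.0121
```

Emit:
{"api": "drive_tool", "payload": {"plan": [[[2,0,0,0,0,0,0],[2,0,0,0,0,0,0],[2,0,0,0,0,0,0],[2,0,0,0,0,0,0],[2,0,0,0,0,0,0]]]}}

```text
clock: 20.17
tcp_pos: [0.6257, 0.229, 0.1552]
orientation: [0.706, 0.042, 0.706, -0.042]
wrist_force: [0.4, -0.1, -3.7]
finger_gap: 0.0124
```

```bash
python3 -c "
from h import *
rows([.6245,.23,.094],83.4,N=5)
im,c=snap('top','n2.png');crop(im,120,270,120,260,5,'n2c.png')
im,c=snap('wrist','n1.png')"
```

```text
t 20.17 p [625.7 229.  155.2] yaw 83.2 xax [ 0.  0. -1.] F [ 0.4 -0.1 -3.7] gap 12.4 j [0.23 0.52 0.17 1.22 0.   0.35]
N 5 row [ 1.22  0.02 -0.03] [-0.04  0.   -0.  ] | rad 0.666
```

View pics/n2c.png

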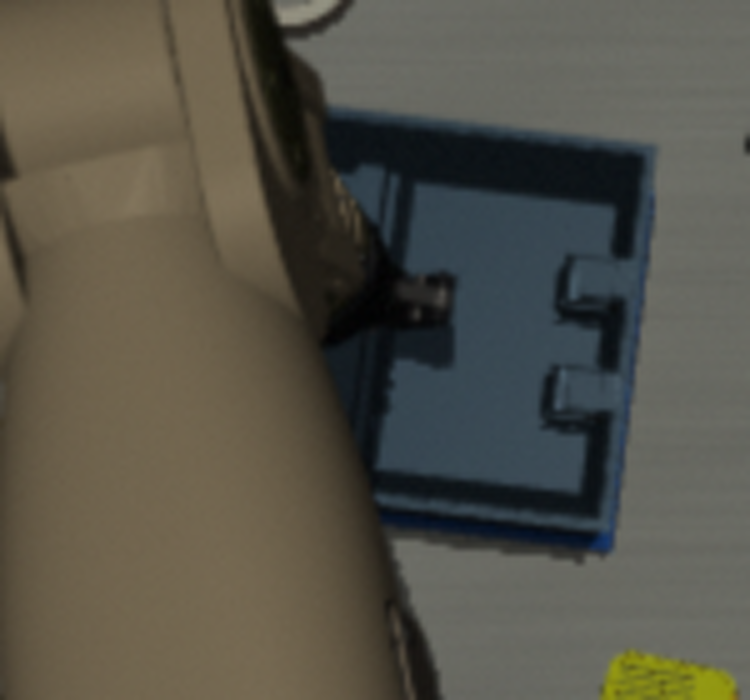

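View pics/n1.png

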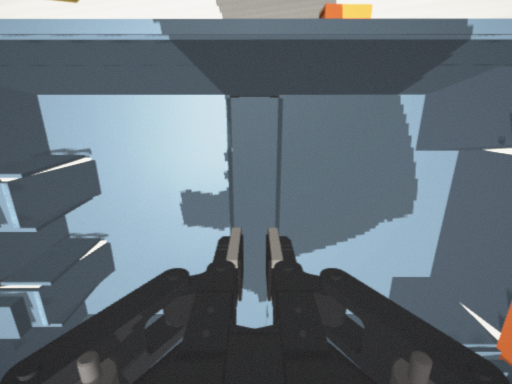

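Emit:
{"api": "drive_tool", "payload": {"plan": [[[1.5,0,-0.05,0,0,0,0],[1.5,0,-0.05,0,0,0,0],[1.5,0,0,0,0,0,0],[1.3,0.05,0,0,0,0,0],[0.7,0.05,0,0,0,0,0]]]}}

```text
clock: 20.68
tcp_pos: [0.6248, 0.2299, 0.0906]
orientation: [0.706, 0.042, 0.706, -0.042]
wrist_force: [-0.2, 0.6, -3.0]
finger_gap: 0.0122
```

Emit:
{"api": "drive_tool", "payload": {"plan": [[[0.2,0,0,0,0,0,0],[0.2,0,0,0,0,0,0],[0.1,0,0,0,0,0,0],[0.1,0,0,0,0,0,0],[0,0,0,0,0,0,0]]]}}

```text
clock: 21.1
tcp_pos: [0.6254, 0.2301, 0.0856]
orientation: [0.706, 0.042, 0.705, -0.042]
wrist_force: [-0.5, -0.4, -3.6]
finger_gap: 0.0122
```

Emit:
{"api": "drive_tool", "payload": {"plan": [[[0.1,0,0,0,0,0,0],[0.1,0,0,0,0,0,0],[0.1,0,0,0,0,0,0],[0,0,0,0,0,0,0],[0,0,0,0,0,0,0]]]}}

```text
clock: 21.52
tcp_pos: [0.6254, 0.2301, 0.084]
orientation: [0.707, 0.042, 0.705, -0.042]
wrist_force: [-2.9, -0.7, 6.1]
finger_gap: 0.0122
```

Emit:
{"api": "drive_tool", "payload": {"plan": [[[-0.1,0,0,0,0,0,0.3],[0,0,0,0,0,0,0.6],[0,0,0,0,0,0,0.6],[-0.5,0,0,0,0,0,0.8],[-1.5,0,0,0,0,0,0.8]]]}}

```text
clock: 21.93
tcp_pos: [0.6233, 0.2296, 0.1007]
orientation: [0.704, 0.042, 0.707, -0.042]
wrist_force: [0.0, -0.3, -0.6]
finger_gap: 0.0687
```

Emit:
{"api": "drive_tool", "payload": {"plan": [[[-3,0,0,0,0,0,1],[-3.5,0,0,0,0,0,1],[-3.5,0,0,0,0,0,1],[-3.5,0,0,0,0,0,1],[-3,0,0,0,0,0,1]]]}}

```text
clock: 22.35
tcp_pos: [0.6251, 0.23, 0.2709]
orientation: [0.707, 0.042, 0.705, -0.042]
wrist_force: [0.4, 0.4, 0.5]
finger_gap: 0.0853
```

```bash
python3 -c "
from h import *
im,c=snap('wrist','o1.png');st()
im,c=snap('scene','o3.png')
rows([.575,-.10,.26],70)"
```

```text
t 22.40 p [626.9 230.5 277.5] yaw 83.2 xax [ 0.011  0.003 -1.   ] F [ 0.3 -0.7  4.4] gap 85.7 j [0.23 0.49 0.43 1.49 0.   0.35]
t 22.45 p [627.3 230.6 275. ] yaw 83.2 xax [ 0.011  0.003 -1.   ] F [0.  0.5 0.6] gap 85.2 j [0.23 0.49 0.42 1.49 0.   0.35]
N 10 row [ 0.14 -3.35  0.22] [ 1.32  0.06 -0.03] | rad 0.584
```

View pics/o1.png

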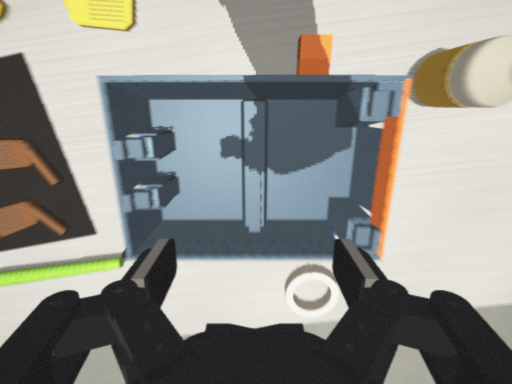

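View pics/o3.png

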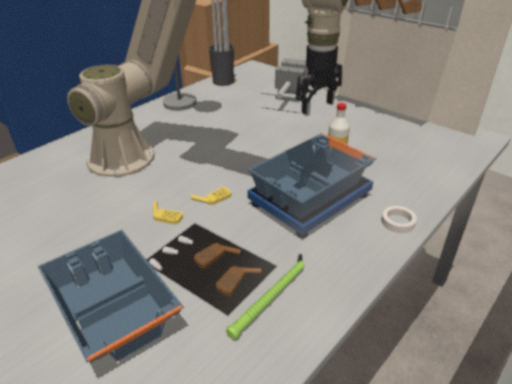

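Emit:
{"api": "drive_tool", "payload": {"plan": [[[0.1,-3.3,0.2,1.3,0,0,1],[0.1,-3.3,0.2,1.3,0,0,1],[0.1,-3.3,0.2,1.3,0,0,1],[0.1,-3.3,0.2,1.3,0,0,1],[0.1,-3.3,0.2,1.3,0,0,1]]]}}

```text
clock: 22.87
tcp_pos: [0.6074, 0.0644, 0.2622]
orientation: [0.702, 0.082, 0.702, -0.082]
wrist_force: [1.2, -0.4, -0.4]
finger_gap: 0.0852
```

```bash
python3 -c "
from h import *
rows([.60,-.14,.22],5)"
```

```text
t 22.87 p [607.4  64.4 262.2] yaw 76.7 xax [-0.  0. -1.] F [ 1.2 -0.4 -0.4] gap 85.2 j [-0.03  0.38  0.22  1.41  0.    0.21]
N 15 row [ 0.28 -1.03  1.02] [ 4.78 -0.    0.  ] | rad 0.616
```

Emit:
{"api": "drive_tool", "payload": {"plan": [[[0.28,-1.03,1.02,4.78,0,0,1],[0.28,-1.03,1.02,4.78,0,0,1],[0.28,-1.03,1.02,4.78,0,0,1],[0.28,-1.03,1.02,4.78,0,0,1],[0.28,-1.03,1.02,4.78,0,0,1]]]}}

```text
clock: 23.28
tcp_pos: [0.6347, -0.0019, 0.2481]
orientation: [0.669, 0.227, 0.67, -0.227]
wrist_force: [0.4, -0.8, -0.3]
finger_gap: 0.0852
```

Emit:
{"api": "drive_tool", "payload": {"plan": [[[0.28,-1.03,1.02,4.78,0,0,1],[0.28,-1.03,1.02,4.78,0,0,1],[0.28,-1.03,1.02,4.78,0,0,1],[0.28,-1.03,1.02,4.78,0,0,1],[0.28,-1.03,1.02,4.78,0,0,1]]]}}

```text
clock: 23.7
tcp_pos: [0.6319, -0.0738, 0.2339]
orientation: [0.608, 0.361, 0.608, -0.361]
wrist_force: [-0.2, -0.4, -0.3]
finger_gap: 0.0853
```

Emit:
{"api": "drive_tool", "payload": {"plan": [[[0.28,-1.03,1.02,4.78,0,0,1],[0.28,-1.03,1.02,4.78,0,0,1],[0.28,-1.03,1.02,4.78,0,0,1],[0.28,-1.03,1.02,4.78,0,0,1],[0.28,-1.03,1.02,4.78,0,0,1]]]}}

```text
clock: 24.12
tcp_pos: [0.6001, -0.1385, 0.22]
orientation: [0.52, 0.479, 0.521, -0.479]
wrist_force: [0.2, 0.2, 0.4]
finger_gap: 0.0856
```

Emit:
{"api": "drive_tool", "payload": {"plan": [[[0,0,0,0,0,0,1],[0,0,0,0,0,0,1],[0,0,0,0,0,0,1],[0,0,0,0,0,0,1],[0,0,0,0,0,0,1]]]}}

```text
clock: 24.53
tcp_pos: [0.601, -0.1371, 0.2208]
orientation: [0.522, 0.477, 0.522, -0.477]
wrist_force: [0.1, -0.2, 0.1]
finger_gap: 0.0855
```

```bash
python3 -c "
from h import *
im,c=snap('wrist','p1.png');st();crop(im,110,370,0,240,3,'p1c.png')"
```

```text
t 24.58 p [ 601.  -137.2  220.8] yaw 5.1 xax [ 0.  0. -1.] F [ 0.4 -0.  -0.1] gap 85.3 j [-0.35  0.4   0.14  1.32  0.    1.13]
```

View pics/p1.png

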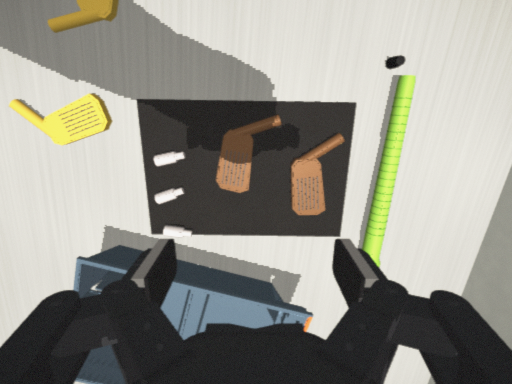

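```bash
python3 -c "
from h import *
im=cv2.imread('pics/p1.png');crop(im,205,355,105,225,5,'p1c.png')"
```

```text
(no output)
```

View pics/p1c.png

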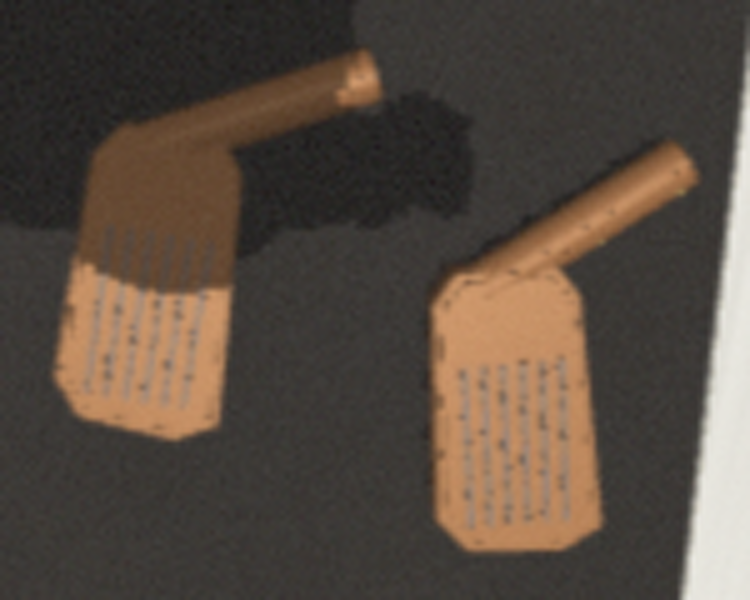

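```bash
python3 -c "
from h import *
c=cam('wrist')
f=lambda X,Y:p2w(c,(205+(X+.5)/5-.5,105+(Y+.5)/5-.5),.017)[:2]
for n,he,to,l,r,hz in (('A',(167,127),(125,432),(75,270),(231,295),(378,75)),('B',(507,268),(520,550),(434,405),(591,400),(695,165))):
  h,t,l,r,z=map(lambda q:f(*q),(he,to,l,r,hz))
  d=(t-h)/np.linalg.norm(t-h);m=(h+t)/2; w=(l+r)/2
  o=h+d*.038; y=np.array([-d[1],d[0]])
  print(n,'heel',h,'toe',t,'len',np.linalg.norm(t-h),'ang',np.degrees(np.arctan2(d[1],d[0])),'wid',np.linalg.norm(l-r),'mid',m,w,'origin',o)
  print('  hosel end in head frame',(z-o)@d,(z-o)@y, 'edge mids y',(l-o)@y,(r-o)@y)
"
```

```text
A heel [ 0.57517836 -0.09347846] toe [ 0.56961516 -0.17495969] len 0.08167092255220014 ang -93.90585595135467 wid 0.04103520643712477 mid [ 0.57239676 -0.13421908] [ 0.57442069 -0.13344244] origin [ 0.5725899 -0.1313902]
  hosel end in head frame -0.05878252679180404 0.050089399326047 edge mids y -0.018551041321657115 0.022483691481679696
B heel [ 0.66566816 -0.12146196] toe [ 0.68087466 -0.19959641] len 0.07960043358312474 ang -78.98679172086614 wid 0.04199884553911285 mid [ 0.67327141 -0.16052918] [ 0.67247261 -0.15746178] origin [ 0.6729275  -0.15876212]
  hosel end in head frame -0.059552014447103147 0.04866304330366181 edge mids y -0.021145972758681183 0.020749752290869006
```

```bash
python3 -c "
from h import *
rows([.5746,-.1315,.06],-4.5,N=10);
snap('top','p2.png')"
```

```text
t 24.58 p [ 601.  -137.2  220.8] yaw 5.1 xax [ 0.  0. -1.] F [ 0.4 -0.  -0.1] gap 85.3 j [-0.35  0.4   0.14  1.32  0.    1.13]
N 10 row [ 1.61 -0.26 -0.06] [ 0.96 -0.   -0.  ] | rad 0.589
```

Emit:
{"api": "drive_tool", "payload": {"plan": [[[1.6,-0.26,-0.06,0.96,0,0,1],[1.6,-0.26,-0.06,0.96,0,0,1],[1.6,-0.26,-0.06,0.96,0,0,1],[1.6,-0.26,-0.06,0.96,0,0,1],[1.6,-0.26,-0.06,0.96,0,0,1]]]}}

```text
clock: 25.05
tcp_pos: [0.5875, -0.1351, 0.1402]
orientation: [0.501, 0.499, 0.501, -0.499]
wrist_force: [0.2, -0.1, 0.3]
finger_gap: 0.0854
```

Emit:
{"api": "drive_tool", "payload": {"plan": [[[1.6,-0.26,-0.06,0.96,0,0,1],[1.6,-0.26,-0.06,0.96,0,0,1],[1.6,-0.26,-0.06,0.96,0,0,1],[1.6,-0.26,-0.06,0.96,0,0,1],[1.6,-0.26,-0.06,0.96,0,0,0.85]]]}}

```text
clock: 25.47
tcp_pos: [0.5747, -0.1318, 0.0602]
orientation: [0.48, 0.52, 0.479, -0.52]
wrist_force: [0.0, -0.9, 0.3]
finger_gap: 0.0757
```

```bash
python3 -c "
from h import *
im,_=snap('wrist','q1.png');go([.5746,-.1315,.004],-4.5)"
```

```text
t 25.52 p [ 572.1 -130.8   56.8] yaw -4.7 xax [-0.005  0.002 -1.   ] F [-2.2 -0.2 -2.1] gap 72.7 j [-0.36  0.45 -0.2   0.93  0.    1.29]
shift(old axes) cm [5.28 0.28 0.06] rot [-0.15 -0.09  0.29] shift new axes [5.28 0.25 0.05]
```

View pics/q1.png

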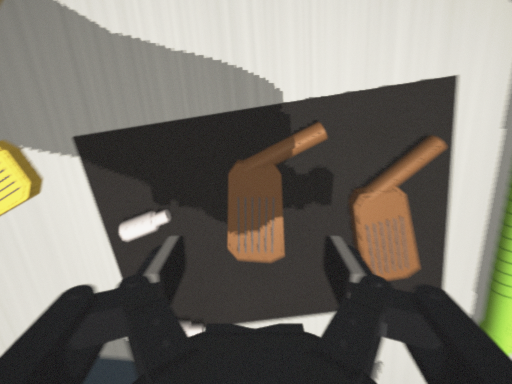

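Emit:
{"api": "drive_tool", "payload": {"plan": [[[1.2,0,0,0,0,0,0.75],[1.2,0,0,0,0,0,0.75],[1.2,0,0,0,0,0,0.75],[1.2,0,0,0,0,0,0.75],[0.75,0,0,0,0,0,0.75]]]}}

```text
clock: 25.93
tcp_pos: [0.5745, -0.1318, 0.0047]
orientation: [-0.48, -0.519, -0.48, 0.52]
wrist_force: [0.1, 0.9, -0.9]
finger_gap: 0.0641
```

Emit:
{"api": "drive_tool", "payload": {"plan": [[[0,0,0,0,0,0,0.3],[0,0,0,0,0,0,0.3],[0,0,0,0,0,0,0.3],[0,0,0,0,0,0,0.3],[0,0,0,0,0,0,0.3]]], "squeeze": 50}}

```text
clock: 26.35
tcp_pos: [0.575, -0.1322, 0.0058]
orientation: [0.48, 0.52, 0.479, -0.519]
wrist_force: [-0.2, 0.1, -1.3]
finger_gap: 0.0396
```

```bash
python3 -c "
from h import *
im,_=snap('wrist','q2.png');st()"
```

```text
t 26.40 p [ 575.  -132.2    5.8] yaw -4.6 xax [ 0.001 -0.    -1.   ] F [ 0.5 -0.3  0.2] gap 39.7 j [-0.36  0.5  -0.26  0.81  0.    1.29]
```

View pics/q2.png

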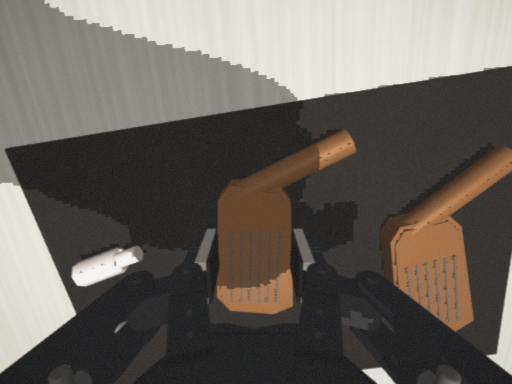

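Emit:
{"api": "drive_tool", "payload": {"plan": [[[-1,0,0,0,0,0,0.3],[-3,0,0,0,0,0,0.3],[-3.5,0,0,0,0,0,0.3],[-3.5,0,0,0,0,0,0.3],[-3.5,0,0,0,0,0,0.3]]]}}

```text
clock: 26.82
tcp_pos: [0.574, -0.1319, 0.1525]
orientation: [-0.479, -0.52, -0.48, 0.52]
wrist_force: [0.1, -0.2, -1.7]
finger_gap: 0.04
```

Emit:
{"api": "drive_tool", "payload": {"plan": [[[-3.5,0,0,0,0,0,0.3],[-2,0,0,0,0,0,0.3],[0,0,0,0,0,0,0.3],[0,0,0,0,0,0,0.3],[0,0,0,0,0,0,0.3]]]}}

```text
clock: 27.23
tcp_pos: [0.5738, -0.1318, 0.2042]
orientation: [-0.479, -0.519, -0.48, 0.52]
wrist_force: [0.1, -0.0, -2.6]
finger_gap: 0.0397
```

```bash
python3 -c "
from h import *
rows([.6257,.1544,.19],83.2,N=15)"
```

```text
t 27.23 p [ 573.8 -131.8  204.2] yaw -4.6 xax [-0.002  0.001 -1.   ] F [ 0.1 -0.  -2.6] gap 39.7 j [-0.36  0.35  0.03  1.25  0.    1.29]
N 15 row [ 0.09  1.56 -1.47] [-5.85 -0.01  0.  ] | rad 0.644
```

Emit:
{"api": "drive_tool", "payload": {"plan": [[[0.1,1.56,-1.47,-5.85,0,0,0.3],[0.1,1.56,-1.47,-5.85,0,0,0.3],[0.1,1.56,-1.47,-5.85,0,0,0.3],[0.1,1.56,-1.47,-5.85,0,0,0.3],[0.1,1.56,-1.47,-5.85,0,0,0.3]]]}}

```text
clock: 27.65
tcp_pos: [0.6415, -0.0496, 0.1971]
orientation: [0.594, 0.38, 0.598, -0.381]
wrist_force: [-0.6, 0.2, -1.4]
finger_gap: 0.0396
```

Emit:
{"api": "drive_tool", "payload": {"plan": [[[0.1,1.56,-1.47,-5.85,0,0,0.3],[0.1,1.56,-1.47,-5.85,0,0,0.3],[0.1,1.56,-1.47,-5.85,0,0,0.3],[0.1,1.56,-1.47,-5.85,0,0,0.3],[0.1,1.56,-1.47,-5.85,0,0,0.3]]]}}

```text
clock: 28.07
tcp_pos: [0.6601, 0.0549, 0.1919]
orientation: [0.671, 0.217, 0.675, -0.218]
wrist_force: [0.8, 0.1, -2.2]
finger_gap: 0.0397
```

Emit:
{"api": "drive_tool", "payload": {"plan": [[[0.1,1.56,-1.47,-5.85,0,0,0.3],[0.1,1.56,-1.47,-5.85,0,0,0.3],[0.1,1.56,-1.47,-5.85,0,0,0.3],[0.1,1.56,-1.47,-5.85,0,0,0.3],[0.1,1.56,-1.47,-5.85,0,0,0.3]]]}}

```text
clock: 28.48
tcp_pos: [0.6252, 0.1552, 0.187]
orientation: [0.704, 0.04, 0.708, -0.041]
wrist_force: [-0.6, 0.3, -1.3]
finger_gap: 0.0394
```

```bash
python3 -c "
from h import *
im,_=snap('wrist','q3.png');go([.6257,.1544,.06],83.2)"
```

```text
t 28.53 p [622.5 158.7 187.1] yaw 83.9 xax [-0.007  0.002 -1.   ] F [-3.2  1.5 -2.7] gap 39.7 j [0.12 0.47 0.16 1.28 0.   0.23]
shift(old axes) cm [12.71 -0.41  0.46] rot [ 0.71 -0.43 -0.06] shift new axes [12.71 -0.39  0.37]
```

View pics/q3.png

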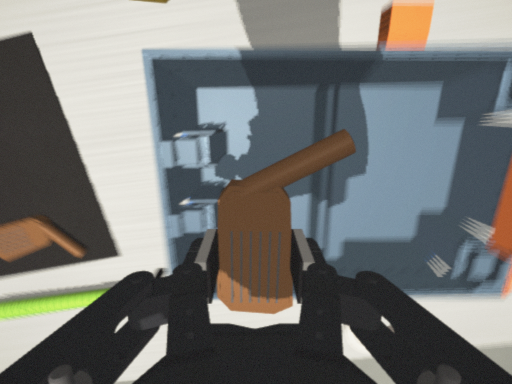

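Emit:
{"api": "drive_tool", "payload": {"plan": [[[0,0,0,0,0,0,0.3],[2,0,0,0,0,0,0.3],[2.5,0,0,0,0,0,0.3],[2.5,0,0,0,0,0,0.3],[2,0,0,0,0,0,0.3]]]}}

```text
clock: 28.95
tcp_pos: [0.6255, 0.1532, 0.0967]
orientation: [0.704, 0.043, 0.707, -0.043]
wrist_force: [-0.6, -0.3, -2.6]
finger_gap: 0.0398
```

```bash
python3 -c "
from h import *
im,_=snap('wrist','q4.png');go([.6257,.1544,.06],83.2)"
```

```text
t 29.00 p [623.1 152.9  92.3] yaw 83.0 xax [-0.01  -0.001 -1.   ] F [-1.4 -0.3 -5.1] gap 39.5 j [ 0.12  0.52  0.01  1.07 -0.    0.24]
shift(old axes) cm [3.23 0.19 0.28] rot [-0.19 -0.58  0.16] shift new axes [3.23 0.18 0.25]
```

View pics/q4.png

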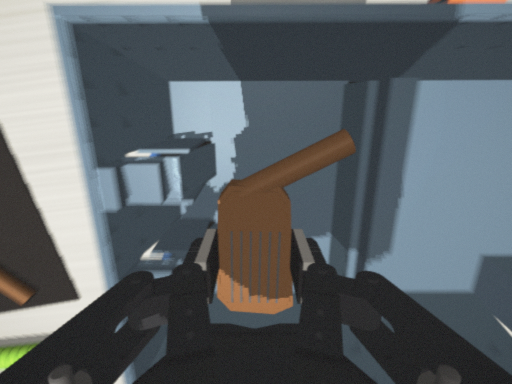

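Emit:
{"api": "drive_tool", "payload": {"plan": [[[1,-0.1,0,0,0,0,0.3],[1,-0.1,0,0,0,0,0.3],[0.9,0,0,0,0,0,0.3],[0.4,0,0,0,0,0,0.3],[0,0,0,0,0,0,0.3]]]}}

```text
clock: 29.42
tcp_pos: [0.6271, 0.1519, 0.0692]
orientation: [0.706, 0.042, 0.705, -0.043]
wrist_force: [-3.7, 0.0, 5.8]
finger_gap: 0.0395
```

Emit:
{"api": "drive_tool", "payload": {"plan": [[[0.2,0,0,0,0,0,0.3],[0.2,0,0,0,0,0,0.3],[0.1,0,0,0,0,0,0.3],[0,0,0,0,0,0,0.3],[0,0,0,0,0,0,0.3]]]}}

```text
clock: 29.83
tcp_pos: [0.6274, 0.1519, 0.0687]
orientation: [0.708, 0.042, 0.704, -0.043]
wrist_force: [-13.4, -0.8, 29.3]
finger_gap: 0.0396
```

Emit:
{"api": "drive_tool", "payload": {"plan": [[[-0.6,0,0,0,0,0,0.3],[-0.3,0,0,0,0,0,0.3],[0,0,0,0,0,0,0.3],[0,0,0,0,0,0,0.3],[0,0,0,0,0,0,0.3]]]}}

```text
clock: 30.25
tcp_pos: [0.6265, 0.1522, 0.0705]
orientation: [0.706, 0.042, 0.706, -0.042]
wrist_force: [-0.7, -0.3, -2.4]
finger_gap: 0.0395
```

```bash
python3 -c "
from h import *
im,_=snap('wrist','q5.png');st();im,_=snap('scene','q6.png');crop(im,230,390,110,250,5,'q6c.png');im,_=snap('top','q7.png');crop(im,130,280,120,250,5,'q7c.png')"
```

```text
t 30.30 p [626.4 152.2  70.4] yaw 83.1 xax [-0.001 -0.    -1.   ] F [-0.1  0.1 -1.2] gap 40.3 j [ 0.11  0.53 -0.02  1.02  0.    0.23]
```

View pics/q5.png

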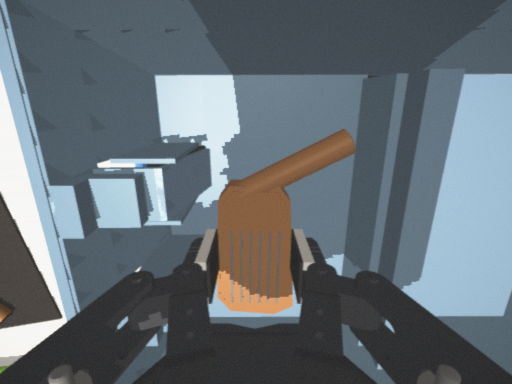

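View pics/q6c.png

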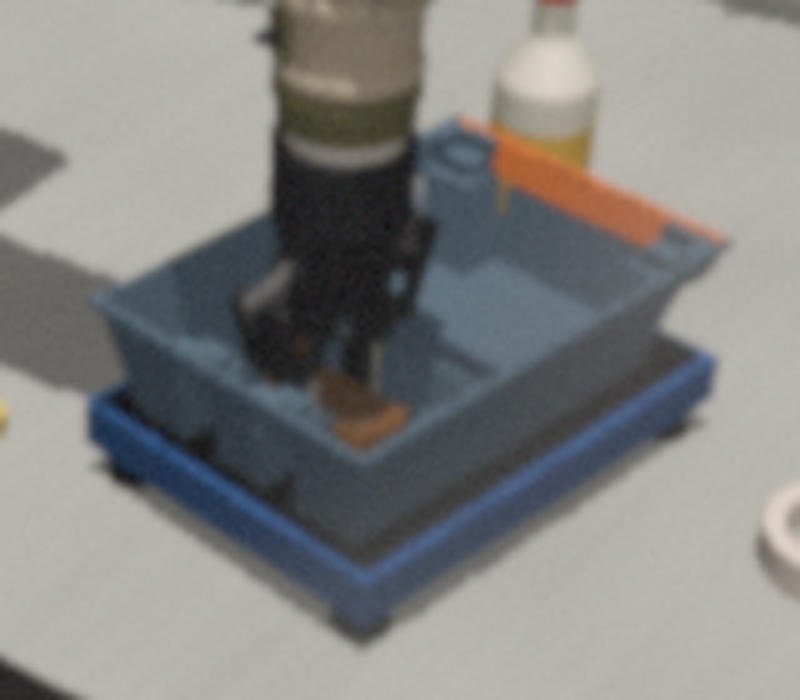

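View pics/q7c.png

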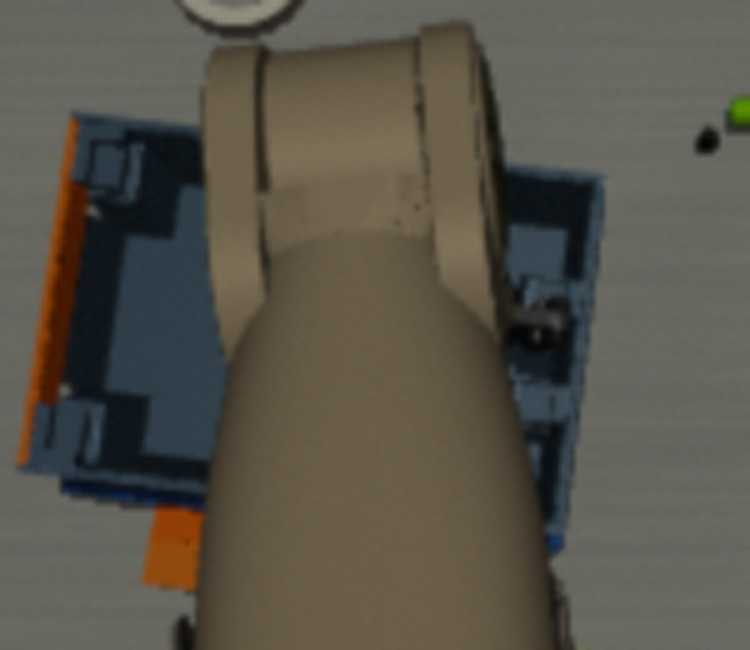

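```bash
python3 -c "
from h import *
c=cam('top')
f=lambda X,Y:p2w(c,(130+(X+.5)/5-.5,120+(Y+.5)/5-.5),.125)
P=[f(74,114),f(17,470),f(603,180)]
for p in P: print(np.round(p*1e3,1))
print('len',np.linalg.norm(P[0]-P[1]),np.linalg.norm(P[0]-P[2]),'centre',(P[1]+P[2])/2)
d=P[0]-P[2];print(np.degrees(np.arctan2(d[1],d[0])))"
```

```text
[743.4 369.4 125. ]
[541.2 394.4 125. ]
[706.3  69.1 125. ]
len 0.2037757250137723 0.3025803821560998 centre [0.62374869 0.23175819 0.125     ]
82.95447475081386
```

Emit:
{"api": "drive_tool", "payload": {"plan": [[[-1,0,0,0,0,0,0.3],[-1,0,0,0,0,0,0.3],[-0.5,0.1,-0.3,0,0,0,0.3],[0,0.05,-0.35,0,0,0,0.3],[0,0.05,-0.3,0,0,0,0.3]]]}}

```text
clock: 30.82
tcp_pos: [0.6177, 0.1557, 0.0974]
orientation: [0.706, 0.042, 0.705, -0.042]
wrist_force: [-0.0, 0.2, -2.3]
finger_gap: 0.0397
```

Emit:
{"api": "drive_tool", "payload": {"plan": [[[1.2,0,0,0,0,0,0.3],[1.2,0,0,0,0,0,0.3],[0.8,0,0,0,0,0,0.3],[0.4,0,0,0,0,0,0.3],[0.1,0,0,0,0,0,0.3]]]}}

```text
clock: 31.23
tcp_pos: [0.6163, 0.1554, 0.0581]
orientation: [0.705, 0.042, 0.707, -0.042]
wrist_force: [-0.3, -0.2, -2.0]
finger_gap: 0.0401
```

Emit:
{"api": "drive_tool", "payload": {"plan": [[[0.1,0,0,0,0,0,0.3],[0.1,0,0,0,0,0,0.3],[0,0,0,0,0,0,0.3],[0,0,0,0,0,0,0.3],[0,0,0,0,0,0,0.3]]]}}

```text
clock: 31.65
tcp_pos: [0.6178, 0.1554, 0.0578]
orientation: [0.706, 0.042, 0.706, -0.042]
wrist_force: [0.9, 0.4, -2.0]
finger_gap: 0.0395
```

Emit:
{"api": "drive_tool", "payload": {"plan": [[[0.15,0,0,0,0,0,0.3],[0.1,0,0,0,0,0,0.3],[0,0,0,0,0,0,0.3],[0,0,0,0,0,0,0.6],[0,0,0,0,0,0,0.6]]]}}

```text
clock: 32.07
tcp_pos: [0.6178, 0.1555, 0.055]
orientation: [0.706, 0.042, 0.706, -0.042]
wrist_force: [0.7, -0.2, -0.9]
finger_gap: 0.0511
```

```bash
python3 -c "
from h import *
im,_=snap('wrist','r5.png');st()"
```

```text
t 32.12 p [617.6 155.5  54.9] yaw 83.1 xax [ 0.  0. -1.] F [ 1.   0.8 -0.2] gap 51.4 j [ 0.12  0.53 -0.07  0.97  0.    0.24]
```

View pics/r5.png

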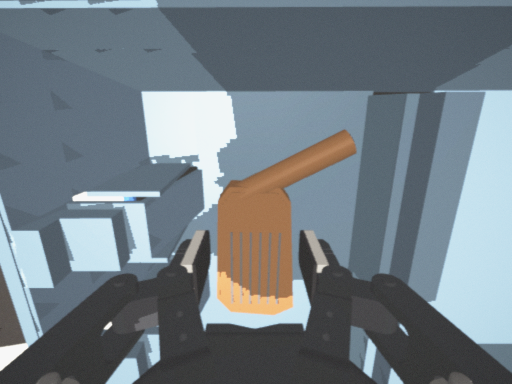

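Head A is released flat on the tote floor, hosel clear of the fold. Rising and going for head B.

Emit:
{"api": "drive_tool", "payload": {"plan": [[[-0.8,0,0,0,0,0,0.6],[-1.5,0,0,0,0,0,0.6],[-2.5,0,0,0,0,0,0.6],[-3.5,0,0,0,0,0,0.8],[-3.5,0,0,0,0,0,1]]]}}

```text
clock: 32.53
tcp_pos: [0.6166, 0.1553, 0.1736]
orientation: [0.705, 0.042, 0.707, -0.042]
wrist_force: [-0.1, -0.2, 0.1]
finger_gap: 0.0735
```

```bash
python3 -c "
from h import *
rows([.645,-.13,.20],190,N=20)"
```

```text
t 32.53 p [616.6 155.3 173.6] yaw 83.1 xax [-0.002 -0.    -1.   ] F [-0.1 -0.2  0.1] gap 73.5 j [0.12 0.45 0.11 1.23 0.   0.24]
N 20 row [-0.13 -1.31 -1.03] [-5.34 -0.   -0.  ] | rad 0.658
```

Emit:
{"api": "drive_tool", "payload": {"plan": [[[-0.13,-1.31,-1.03,-5.34,0,0,1],[-0.13,-1.31,-1.03,-5.34,0,0,1],[-0.13,-1.31,-1.03,-5.34,0,0,1],[-0.13,-1.31,-1.03,-5.34,0,0,1],[-0.13,-1.31,-1.03,-5.34,0,0,1]]]}}

```text
clock: 32.95
tcp_pos: [0.5702, 0.0869, 0.1801]
orientation: [0.696, -0.124, 0.696, 0.124]
wrist_force: [0.5, 0.5, -0.2]
finger_gap: 0.0852
```

Emit:
{"api": "drive_tool", "payload": {"plan": [[[-0.13,-1.31,-1.03,-5.34,0,0,1],[-0.13,-1.31,-1.03,-5.34,0,0,1],[-0.13,-1.31,-1.03,-5.34,0,0,1],[-0.13,-1.31,-1.03,-5.34,0,0,1],[-0.13,-1.31,-1.03,-5.34,0,0,1]]]}}

```text
clock: 33.37
tcp_pos: [0.5595, 0.0047, 0.1866]
orientation: [0.649, -0.281, 0.649, 0.281]
wrist_force: [0.4, -0.1, 0.5]
finger_gap: 0.0849
```

Emit:
{"api": "drive_tool", "payload": {"plan": [[[-0.13,-1.31,-1.03,-5.34,0,0,1],[-0.13,-1.31,-1.03,-5.34,0,0,1],[-0.13,-1.31,-1.03,-5.34,0,0,1],[-0.13,-1.31,-1.03,-5.34,0,0,1],[-0.13,-1.31,-1.03,-5.34,0,0,1]]]}}

```text
clock: 33.78
tcp_pos: [0.5869, -0.0736, 0.1931]
orientation: [0.567, -0.423, 0.566, 0.423]
wrist_force: [0.4, 1.0, 0.4]
finger_gap: 0.0857
```

Emit:
{"api": "drive_tool", "payload": {"plan": [[[-0.13,-1.31,-1.03,-5.34,0,0,1],[-0.13,-1.31,-1.03,-5.34,0,0,1],[-0.13,-1.31,-1.03,-5.34,0,0,1],[-0.13,-1.31,-1.03,-5.34,0,0,1],[-0.13,-1.31,-1.03,-5.34,0,0,1]]]}}

```text
clock: 34.2
tcp_pos: [0.6464, -0.1313, 0.1995]
orientation: [-0.454, 0.543, -0.454, -0.542]
wrist_force: [0.1, 0.2, 0.2]
finger_gap: 0.0856
```

Emit:
{"api": "drive_tool", "payload": {"plan": [[[0,0,0,0,0,0,1],[0,0,0,0,0,0,1],[0,0,0,0,0,0,1],[0,0,0,0,0,0,1],[0,0,0,0,0,0,1]]]}}

```text
clock: 34.62
tcp_pos: [0.6453, -0.1297, 0.1991]
orientation: [0.455, -0.541, 0.455, 0.542]
wrist_force: [-0.0, -0.2, 0.7]
finger_gap: 0.0856
```

```bash
python3 -c "
from h import *
im,_=snap('wrist','s1.png');st();im,_=snap('top','s2.png')"
```

```text
t 34.67 p [ 645.4 -129.7  199.1] yaw -170.1 xax [ 0.  0. -1.] F [-0.3  0.8  0.2] gap 85.5 j [-0.32  0.49  0.23  1.31  0.   -2.06]
```

View pics/s1.png

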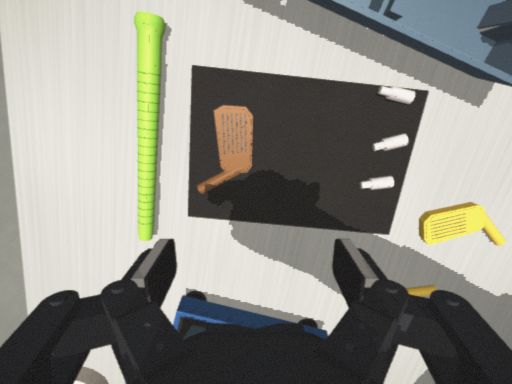

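View pics/s2.png

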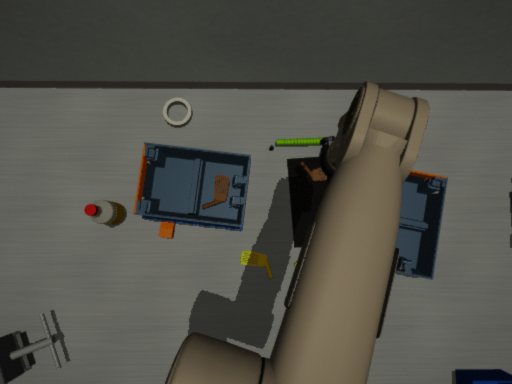

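```bash
python3 -c "
from h import *
im=cv2.imread('pics/s1.png');crop(im,190,270,95,200,6,'s1c.png')"
```

```text
(no output)
```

View pics/s1c.png

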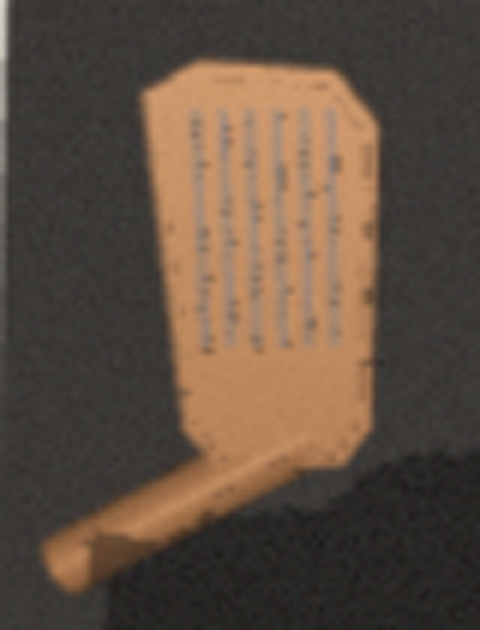

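```bash
python3 -c "
from h import *
c=cam('wrist')
f=lambda X,Y:p2w(c,(190+(X+.5)/6-.5,95+(Y+.5)/6-.5),.017)[:2]
h,t,l,r,z=map(lambda q:f(*q),((278,465),(262,64),(166,265),(377,265),(55,575)))
d=(t-h)/np.linalg.norm(t-h);o=h+d*.038; y=np.array([-d[1],d[0]])
print('len',np.linalg.norm(t-h),'ang',np.degrees(np.arctan2(d[1],d[0])),'wid',np.linalg.norm(l-r),'origin',o,(l+r)/2)
print('hosel',(z-o)@d,(z-o)@y,'edges',(l-o)@y,(r-o)@y)
rows([.6725,-.159,.055],190,N=5)"
```

```text
len 0.07891164975507457 ang -78.9814250985042 wid 0.04187473917341843 origin [ 0.67287862 -0.16013447] [ 0.67312858 -0.16295218]
hosel -0.06093978924414303 0.047863301182826334 edges 0.020640658279430294 -0.02122703839109696
t 34.72 p [ 645.5 -129.8  199.1] yaw -170.1 xax [ 0.  0. -1.] F [ 0.5 -0.5  0.5] gap 84.9 j [-0.32  0.49  0.23  1.31  0.   -2.06]
N 5 row [ 2.88 -0.43 -0.67] [-0.01  0.    0.  ] | rad 0.691
```

Emit:
{"api": "drive_tool", "payload": {"plan": [[[2.88,-0.43,-0.67,-0.2,0,0,0.7],[2.88,-0.43,-0.67,-0.2,0,0,0.7],[2.88,-0.43,-0.67,-0.2,0,0,0.7],[2.88,-0.43,-0.67,-0.2,0,0,0.7],[2.88,-0.43,-0.67,-0.2,0,0,0.7]]]}}

```text
clock: 35.13
tcp_pos: [0.6732, -0.1594, 0.0539]
orientation: [-0.45, 0.546, -0.45, -0.545]
wrist_force: [0.4, 0.2, -0.7]
finger_gap: 0.0598
```

Emit:
{"api": "drive_tool", "payload": {"plan": [[[0,0,0,0,0,0,0.7],[0,0,0,0,0,0,0.7],[0,0,0,0,0,0,0.7],[0,0,0,0,0,0,0.7],[0,0,0,0,0,0,0.7]]]}}

```text
clock: 35.55
tcp_pos: [0.6744, -0.1595, 0.0575]
orientation: [-0.451, 0.547, -0.449, -0.544]
wrist_force: [0.5, 0.3, -0.1]
finger_gap: 0.0596
```

```bash
python3 -c "
from h import *
im,_=snap('wrist','s3.png');go([.6728,-.160,.005],191)"
```

```text
t 35.60 p [ 674.3 -159.5   57.2] yaw -169.0 xax [ 0.003 -0.001 -1.   ] F [ 0.2 -0.5  0.2] gap 59.8 j [-0.35  0.63  0.11  1.05  0.   -2.11]
shift(old axes) cm [ 5.22  0.17 -0.01] rot [-0.04 -0.1   0.18] shift new axes [ 5.22  0.16 -0.02]
```

View pics/s3.png

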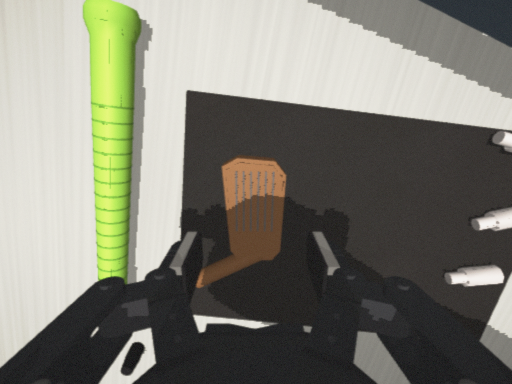

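Emit:
{"api": "drive_tool", "payload": {"plan": [[[1.2,0.1,0,0,0,0,0.7],[1.2,0.06,0,0,0,0,0.7],[1.2,0,0,0,0,0,0.7],[1.1,0,0,0,0,0,0.7],[0.5,0,0,0,0,0,0.7]]]}}

```text
clock: 36.02
tcp_pos: [0.6702, -0.1592, 0.0003]
orientation: [0.45, -0.544, 0.45, 0.546]
wrist_force: [-1.3, 1.0, -0.1]
finger_gap: 0.0596
```

Emit:
{"api": "drive_tool", "payload": {"plan": [[[0,0,0,0,0,0,0.3],[0,0,0,0,0,0,0.3],[0,0,0,0,0,0,0.3],[0,0,0,0,0,0,0.3],[0,0,0,0,0,0,0.3]]]}}

```text
clock: 36.43
tcp_pos: [0.6717, -0.1598, 0.003]
orientation: [-0.45, 0.545, -0.45, -0.545]
wrist_force: [-0.3, 0.1, -2.6]
finger_gap: 0.0399
```

```bash
python3 -c "
from h import *
im,_=snap('wrist','s4.png');st()"
```

```text
t 36.48 p [ 671.6 -159.8    3. ] yaw -169.1 xax [ 0. -0. -1.] F [-0.6 -0.1 -2. ] gap 39.9 j [-0.35  0.67  0.04  0.94  0.   -2.11]
```

View pics/s4.png

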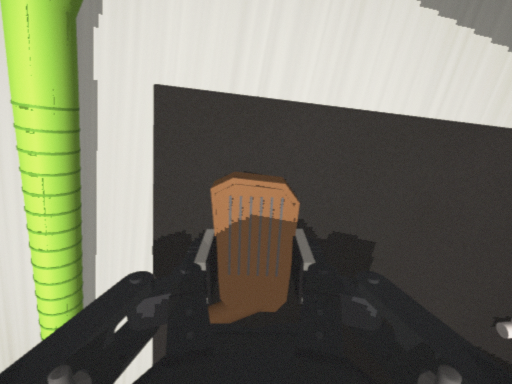

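Emit:
{"api": "drive_tool", "payload": {"plan": [[[-1,0,0,0,0,0,0.3],[-3,0,0,0,0,0,0.3],[-3.5,0,0,0,0,0,0.3],[-3.5,0,0,0,0,0,0.3],[-3.5,0,0,0,0,0,0.3]]]}}

```text
clock: 36.9
tcp_pos: [0.6712, -0.1597, 0.1501]
orientation: [-0.45, 0.545, -0.45, -0.545]
wrist_force: [1.1, -0.3, -2.4]
finger_gap: 0.0407
```

Emit:
{"api": "drive_tool", "payload": {"plan": [[[-3,0,0,0,0,0,0.3],[-2,0,0,0,0,0,0.3],[0,0,0,0,0,0,0.3],[0,0,0,0,0,0,0.3],[0,0,0,0,0,0,0.3]]]}}

```text
clock: 37.32
tcp_pos: [0.6709, -0.1595, 0.1968]
orientation: [0.45, -0.545, 0.45, 0.546]
wrist_force: [-0.5, 0.6, -2.3]
finger_gap: 0.04
```

```bash
python3 -c "
from h import *
rows([.6304,.3059,.197],83.2,N=20)"
```

```text
t 37.32 p [ 670.9 -159.5  196.8] yaw -169.1 xax [-0.001  0.001 -1.   ] F [-0.5  0.6 -2.3] gap 40.0 j [-0.35  0.56  0.33  1.35  0.   -2.11]
N 20 row [0.   1.93 1.91] [ 5.39 -0.   -0.  ] | rad 0.701
```

Emit:
{"api": "drive_tool", "payload": {"plan": [[[0,1.93,1.91,5.39,0,0,0.3],[0,1.93,1.91,5.39,0,0,0.3],[0,1.93,1.91,5.39,0,0,0.3],[0,1.93,1.91,5.39,0,0,0.3],[0,1.93,1.91,5.39,0,0,0.3]]]}}

```text
clock: 37.73
tcp_pos: [0.5728, -0.0645, 0.1951]
orientation: [0.565, -0.423, 0.567, 0.425]
wrist_force: [0.0, 0.1, -2.6]
finger_gap: 0.0403
```

Emit:
{"api": "drive_tool", "payload": {"plan": [[[0,1.93,1.91,5.39,0,0,0.3],[0,1.93,1.91,5.39,0,0,0.3],[0,1.93,1.91,5.39,0,0,0.3],[0,1.93,1.91,5.39,0,0,0.3],[0,1.93,1.91,5.39,0,0,0.3]]]}}

```text
clock: 38.15
tcp_pos: [0.5303, 0.0633, 0.1956]
orientation: [0.648, -0.28, 0.65, 0.281]
wrist_force: [-0.0, 0.3, -1.5]
finger_gap: 0.0402
```

Emit:
{"api": "drive_tool", "payload": {"plan": [[[0,1.93,1.91,5.39,0,0,0.3],[0,1.93,1.91,5.39,0,0,0.3],[0,1.93,1.91,5.39,0,0,0.3],[0,1.93,1.91,5.39,0,0,0.3],[0,1.93,1.91,5.39,0,0,0.3]]]}}

```text
clock: 38.57
tcp_pos: [0.5507, 0.1966, 0.1955]
orientation: [0.695, -0.122, 0.698, 0.122]
wrist_force: [0.9, -0.9, -2.1]
finger_gap: 0.04
```

Emit:
{"api": "drive_tool", "payload": {"plan": [[[0,1.93,1.91,5.39,0,0,0.3],[0,1.93,1.91,5.39,0,0,0.3],[0,1.93,1.91,5.39,0,0,0.3],[0,1.93,1.91,5.39,0,0,0.3],[0,1.93,1.91,5.39,0,0,0.3]]]}}

```text
clock: 38.98
tcp_pos: [0.6295, 0.3063, 0.195]
orientation: [0.704, 0.043, 0.707, -0.044]
wrist_force: [0.7, -0.5, -2.2]
finger_gap: 0.0401
```

Emit:
{"api": "drive_tool", "payload": {"plan": [[[0,0,0,0,0,0,0.3],[0,0,0,0,0,0,0.3],[1,0,0,0,0,0,0.3],[2,0,0,0,0,0,0.3],[2,0,0,0,0,0,0.3]]]}}

```text
clock: 39.4
tcp_pos: [0.63, 0.3041, 0.1473]
orientation: [0.706, 0.042, 0.706, -0.042]
wrist_force: [0.3, 0.5, -2.2]
finger_gap: 0.04
```

```bash
python3 -c "
from h import *
im,_=snap('wrist','t1.png');go([.6304,.3059,.06],83.2)"
```

```text
t 39.45 p [627.5 303.1 141.7] yaw 83.1 xax [-0.007 -0.002 -1.   ] F [-1.3 -1.7 -6.3] gap 40.2 j [ 0.33  0.59  0.26  1.25 -0.    0.45]
shift(old axes) cm [8.16 0.34 0.31] rot [-0.07 -0.38  0.19] shift new axes [8.17 0.31 0.26]
```

View pics/t1.png

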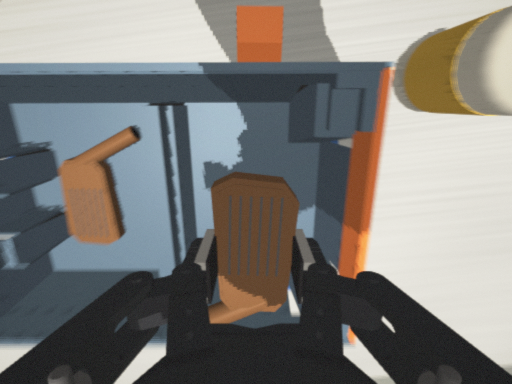

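Emit:
{"api": "drive_tool", "payload": {"plan": [[[2,0.1,0,0,0,0,0.3],[2,0.05,0,0,0,0,0.3],[2,0,0,0,0,0,0.3],[1.7,0,0,0,0,0,0.3],[0.8,0,0,0,0,0,0.3]]]}}

```text
clock: 39.87
tcp_pos: [0.6281, 0.3049, 0.06]
orientation: [0.704, 0.042, 0.708, -0.043]
wrist_force: [-0.0, 0.1, -2.8]
finger_gap: 0.0402
```

Emit:
{"api": "drive_tool", "payload": {"plan": [[[0.2,0,0,0,0,0,0.3],[0.2,0,0,0,0,0,0.3],[0,0,0,0,0,0,0.3],[0,0,0,0,0,0,0.3],[0,0,0,0,0,0,0.3]]]}}

```text
clock: 40.28
tcp_pos: [0.6316, 0.3068, 0.0603]
orientation: [0.707, 0.043, 0.705, -0.042]
wrist_force: [-0.6, 0.4, -3.1]
finger_gap: 0.0408
```

Emit:
{"api": "drive_tool", "payload": {"plan": [[[0.2,0,0,0,0,0,0.3],[0.2,0,0,0,0,0,0.3],[0.1,0,0,0,0,0,0.3],[0,0,0,0,0,0,0.3],[0,0,0,0,0,0,0.3]]]}}

```text
clock: 40.7
tcp_pos: [0.6306, 0.3065, 0.0536]
orientation: [0.706, 0.042, 0.706, -0.042]
wrist_force: [0.2, -0.2, -2.0]
finger_gap: 0.0401
```

Emit:
{"api": "drive_tool", "payload": {"plan": [[[0.1,0,0,0,0,0,0.3],[0.1,0,0,0,0,0,0.3],[0,0,0,0,0,0,0.3],[0,0,0,0,0,0,0.3],[0,0,0,0,0,0,0.3]]]}}

```text
clock: 41.12
tcp_pos: [0.6309, 0.3066, 0.0519]
orientation: [0.706, 0.042, 0.706, -0.042]
wrist_force: [-0.2, 0.3, -1.0]
finger_gap: 0.0399
```

Emit:
{"api": "drive_tool", "payload": {"plan": [[[0,0,0,0,0,0,0.4],[0,0,0,0,0,0,0.6],[0,0,0,0,0,0,0.6],[0,0,0,0,0,0,0.6],[0,0,0,0,0,0,0.6]]]}}

```text
clock: 41.53
tcp_pos: [0.6309, 0.3066, 0.052]
orientation: [0.706, 0.042, 0.706, -0.042]
wrist_force: [-0.1, -0.5, 0.3]
finger_gap: 0.0513
```

Emit:
{"api": "drive_tool", "payload": {"plan": [[[-0.8,0,0,0,0,0,0.6],[-1.5,0,0,0,0,0,0.6],[-2.5,0,0,0,0,0,0.6],[-3.5,0,0,0,0,0,0.6],[-3.5,0,0,0,0,0,0.8]]]}}

```text
clock: 41.95
tcp_pos: [0.63, 0.3063, 0.1707]
orientation: [0.705, 0.042, 0.706, -0.043]
wrist_force: [1.0, 0.3, -0.3]
finger_gap: 0.0614
```

```bash
python3 -c "
from h import *
rows([.63,.23,.30],83.2,N=5)"
```

```text
t 41.95 p [630.  306.3 170.7] yaw 83.1 xax [-0.002 -0.001 -1.   ] F [ 1.   0.3 -0.3] gap 61.4 j [0.34 0.59 0.32 1.31 0.   0.46]
N 5 row [-2.59 -1.52  0.18] [-0.01 -0.02  0.01] | rad 0.671
```

Emit:
{"api": "drive_tool", "payload": {"plan": [[[-2.6,-1.5,0.1,0,0,0,1],[-2.6,-1.5,0.1,0,0,0,1],[-2.6,-1.5,0.1,0,0,0,1],[-2.6,-1.5,0.1,0,0,0,1],[-2.6,-1.5,0.1,0,0,0,1]]]}}

```text
clock: 42.37
tcp_pos: [0.6264, 0.2308, 0.3021]
orientation: [0.706, 0.042, 0.705, -0.042]
wrist_force: [1.0, -0.6, -0.2]
finger_gap: 0.0853
```

Emit:
{"api": "drive_tool", "payload": {"plan": [[[0,0,0,0,0,0,1],[0,0,0,0,0,0,1],[0,0,0,0,0,0,1],[0,0,0,0,0,0,1],[0,0,0,0,0,0,1]]]}}

```text
clock: 42.78
tcp_pos: [0.6261, 0.2319, 0.2982]
orientation: [0.705, 0.042, 0.707, -0.042]
wrist_force: [-0.5, -0.1, -0.2]
finger_gap: 0.0853
```

```bash
python3 -c "
from h import *
st();im,_=snap('wrist','u1.png');st()
crop(im,100,260,70,270,3.5,'u1a.png');crop(im,250,420,70,270,3.5,'u1b.png')"
```

```text
t 42.78 p [626.1 231.9 298.2] yaw 83.2 xax [-0.003 -0.    -1.   ] F [-0.5 -0.1 -0.2] gap 85.3 j [0.23 0.51 0.51 1.57 0.   0.35]
t 42.83 p [626.2 231.9 298.3] yaw 83.2 xax [-0.002 -0.    -1.   ] F [ 0.3 -0.2 -0.4] gap 85.3 j [0.23 0.51 0.51 1.57 0.   0.35]
```

View pics/u1.png

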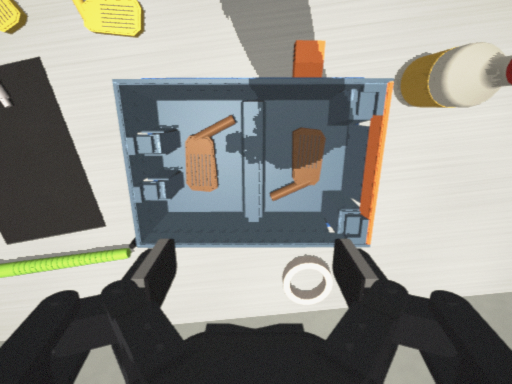

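View pics/u1a.png

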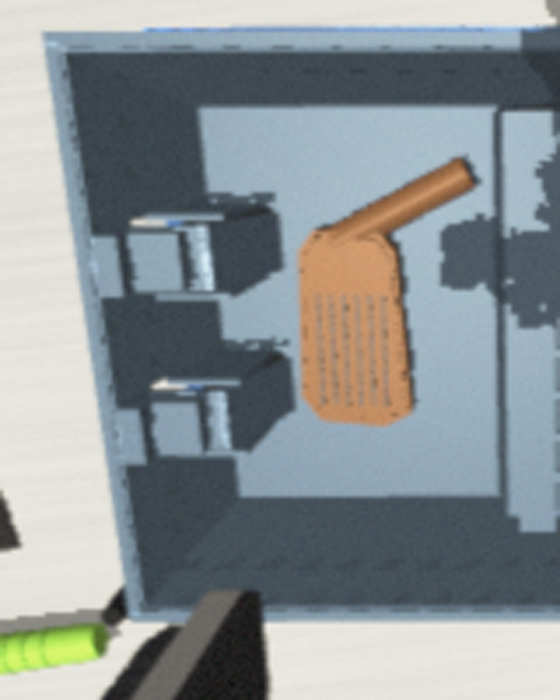

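View pics/u1b.png

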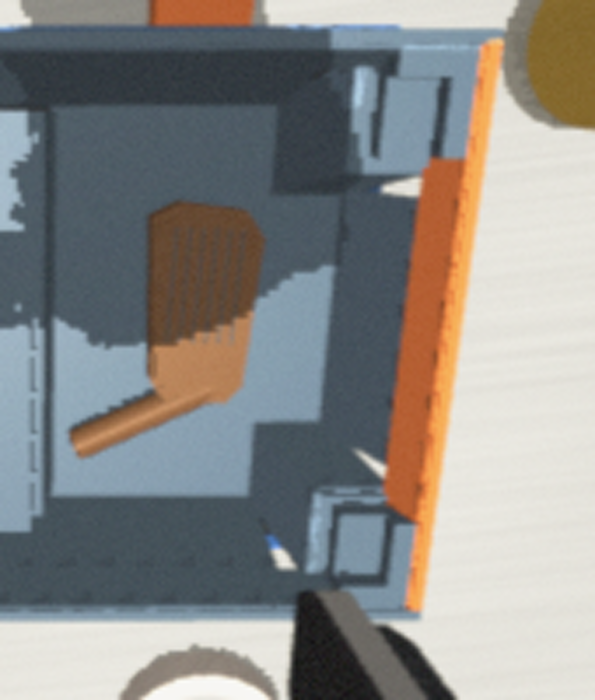

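```bash
python3 -c "
from h import *
c=cam('wrist')
def an(D,z):
  Q={n:p2w(c,u,z) for n,u in D.items()}
  for n in Q: print(n,np.round(Q[n]*1e3,1))
  print('c',sum(Q.values())/4,[round(np.linalg.norm(Q[a]-Q[b]),4) for a,b in (('ML','MR'),('MR','PR'),('PR','PL'),('PL','ML'))])
  d=Q['ML']-Q['PL']+Q['MR']-Q['PR'];print(np.degrees(np.arctan2(d[1],d[0])))
an(dict(PL=(112.9,79.4),ML=(393.7,80.8),MR=(369.4,245.7),PR=(137.1,247.1)),.125)
an(dict(PL=(112.9,79.4),ML=(393.7,80.8),MR=(369.4,245.7),PR=(137.1,247.1)),.12)
rows([.59,-.10,.28],126,N=10)
"
```

```text
PL [504.2  91.2 125. ]
ML [541.8 394.6 125. ]
MR [741.8 370.1 125. ]
PR [707.9  66.6 125. ]
c [0.62392115 0.23062449 0.125     ] [np.float64(0.2015), np.float64(0.3054), np.float64(0.2051), np.float64(0.3057)]
83.27678039165943
PL [503.5  88.9 120. ]
ML [541.7 397.  120. ]
MR [744.9 372.1 120. ]
PR [710.4  63.8 120. ]
c [0.6251205  0.23046013 0.12      ] [np.float64(0.2047), np.float64(0.3102), np.float64(0.2084), np.float64(0.3105)]
83.27678039165941
t 42.83 p [626.2 231.9 298.3] yaw 83.2 xax [-0.002 -0.    -1.   ] F [ 0.3 -0.2 -0.4] gap 85.3 j [0.23 0.51 0.51 1.57 0.   0.35]
N 10 row [ 0.19 -3.24 -1.09] [-4.28 -0.01 -0.  ] | rad 0.598
```

Emit:
{"api": "drive_tool", "payload": {"plan": [[[0.2,-3.24,-1.09,-4.28,0,0,1],[0.2,-3.24,-1.09,-4.28,0,0,1],[0.2,-3.24,-1.09,-4.28,0,0,1],[0.2,-3.24,-1.09,-4.28,0,0,1],[0.2,-3.24,-1.09,-4.28,0,0,1]]]}}

```text
clock: 43.25
tcp_pos: [0.576, 0.0683, 0.289]
orientation: [0.701, -0.091, 0.702, 0.091]
wrist_force: [0.5, 0.7, 0.8]
finger_gap: 0.0854
```

Emit:
{"api": "drive_tool", "payload": {"plan": [[[0.2,-3.24,-1.09,-4.28,0,0,1],[0.2,-3.24,-1.09,-4.28,0,0,1],[0.2,-3.24,-1.09,-4.28,0,0,1],[0.2,-3.24,-1.09,-4.28,0,0,1],[0.2,-3.24,-1.09,-4.28,0,0,1]]]}}

```text
clock: 43.67
tcp_pos: [0.5901, -0.1017, 0.2793]
orientation: [0.672, -0.219, 0.672, 0.22]
wrist_force: [1.3, 0.7, 0.5]
finger_gap: 0.0851
```

```bash
python3 -c "
from h import *
rows([.53,-.385,.235],168.9,N=10)
"
```

```text
t 43.67 p [ 590.1 -101.7  279.3] yaw 126.2 xax [-0.001  0.    -1.   ] F [1.3 0.7 0.5] gap 85.1 j [-0.3   0.36  0.22  1.44  0.   -0.94]
N 10 row [ 0.44 -1.14 -2.74] [-4.27 -0.   -0.01] | rad 0.655
```

Emit:
{"api": "drive_tool", "payload": {"plan": [[[0.44,-1.14,-2.74,-4.27,0,0,1],[0.44,-1.14,-2.74,-4.27,0,0,1],[0.44,-1.14,-2.74,-4.27,0,0,1],[0.44,-1.14,-2.74,-4.27,0,0,1],[0.44,-1.14,-2.74,-4.27,0,0,1]]]}}

```text
clock: 44.08
tcp_pos: [0.5322, -0.237, 0.2569]
orientation: [0.62, -0.34, 0.62, 0.341]
wrist_force: [1.2, -0.5, 0.3]
finger_gap: 0.0856
```

Emit:
{"api": "drive_tool", "payload": {"plan": [[[0.44,-1.14,-2.74,-4.27,0,0,1],[0.44,-1.14,-2.74,-4.27,0,0,1],[0.44,-1.14,-2.74,-4.27,0,0,1],[0.44,-1.14,-2.74,-4.27,0,0,1],[0.44,-1.14,-2.74,-4.27,0,0,1]]]}}

```text
clock: 44.5
tcp_pos: [0.5287, -0.3849, 0.2348]
orientation: [0.546, -0.449, 0.546, 0.45]
wrist_force: [0.1, -0.1, 0.8]
finger_gap: 0.0856
```

Emit:
{"api": "drive_tool", "payload": {"plan": [[[0,0,0,0,0,0,1],[0,0,0,0,0,0,1],[0,0,0,0,0,0,1],[0,0,0,0,0,0,1],[0,0,0,0,0,0,1]]]}}

```text
clock: 44.92
tcp_pos: [0.5295, -0.3826, 0.2363]
orientation: [0.547, -0.448, 0.547, 0.448]
wrist_force: [-0.1, 0.3, 0.6]
finger_gap: 0.085
```

```bash
python3 -c "
from h import *
st();im,_=snap('wrist','v1.png');st();crop(im,90,260,60,280,3.3,'v1a.png');crop(im,240,430,60,280,3.3,'v1b.png')
snap('top','v2.png')"
```

```text
t 44.92 p [ 529.5 -382.6  236.3] yaw 168.7 xax [ 0.  0. -1.] F [-0.1  0.3  0.6] gap 85.0 j [-0.75  0.47  0.29  1.39  0.   -2.12]
t 44.97 p [ 529.5 -382.8  236.4] yaw 168.7 xax [ 0. -0. -1.] F [0.1 0.1 0. ] gap 85.6 j [-0.75  0.47  0.29  1.39  0.   -2.12]
```

View pics/v1.png

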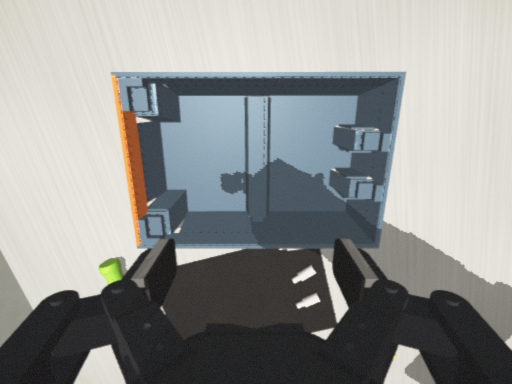

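View pics/v1a.png

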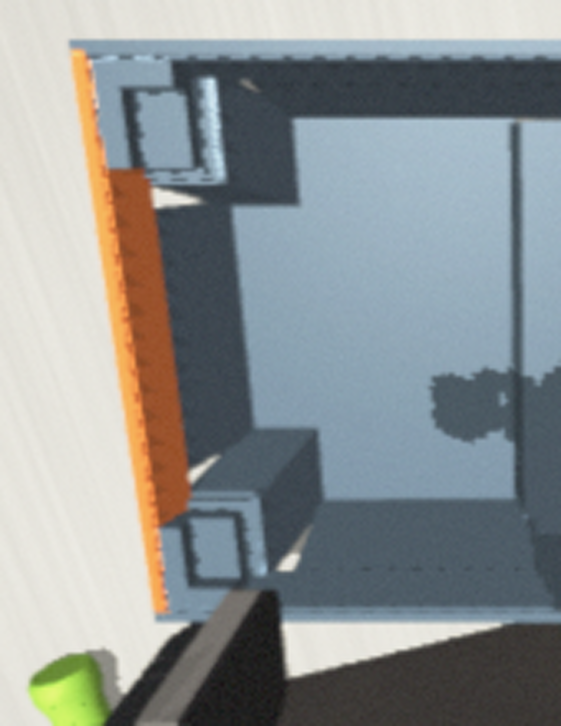

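View pics/v1b.png

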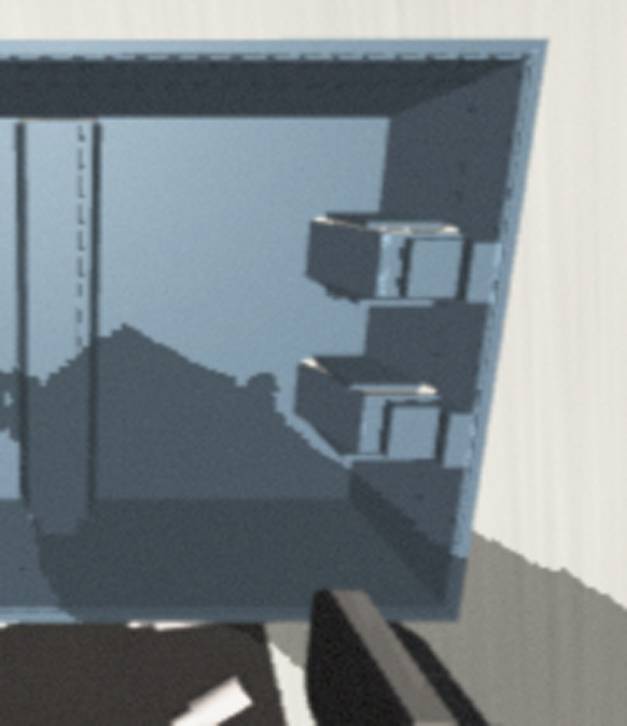

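```bash
python3 -c "
from h import *
c=cam('wrist')
Q={n:p2w(c,u,.075) for n,u in dict(MR=(111.8,72.7),PR=(405.8,72.1),PL=(379.1,247.3),ML=(137.6,247.3)).items()}
for n in Q: print(n,np.round(Q[n]*1e3,1))
print('c',sum(Q.values())/4,[round(np.linalg.norm(Q[a]-Q[b]),4) for a,b in (('ML','MR'),('MR','PR'),('PR','PL'),('PL','ML'))])
d=Q['ML']-Q['PL']+Q['MR']-Q['PR'];print(np.degrees(np.arctan2(d[1],d[0])))
im=cv2.imread('pics/v2.png')
crop(im,350,460,150,290,5,'v2c.png')
rows([.5243,-.388,.10],168.7,N=5)
"
```

```text
MR [ 652. -518.   75.]
PR [ 352.5 -458.9   75. ]
PL [ 391.6 -258.    75. ]
ML [ 691.8 -317.6   75. ]
c [ 0.5219747  -0.38811071  0.075     ] [np.float64(0.2043), np.float64(0.3053), np.float64(0.2046), np.float64(0.306)]
-11.202652911257784
t 45.02 p [ 529.5 -382.9  236.4] yaw 168.7 xax [ 0.001 -0.    -1.   ] F [-0.  -1.   0.9] gap 85.0 j [-0.75  0.47  0.29  1.39  0.   -2.12]
N 5 row [ 2.73  0.08 -0.12] [ 0.   -0.    0.01] | rad 0.652
```

View pics/v2.png

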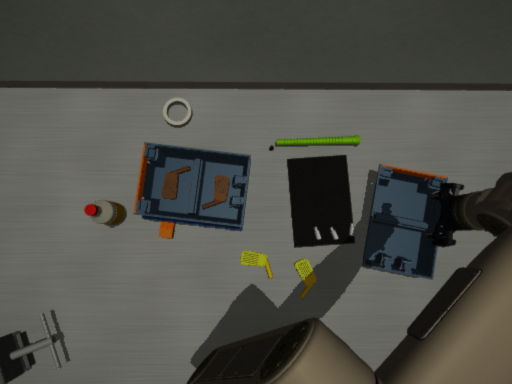

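Emit:
{"api": "drive_tool", "payload": {"plan": [[[2.7,0.1,-0.12,0,0,0,1],[2.7,0.1,-0.12,0,0,0,1],[2.7,0.1,-0.12,0,0,0,1],[2.7,0.1,-0.12,0,0,0,1],[2.7,0.1,-0.12,0,0,0,1]]]}}

```text
clock: 45.43
tcp_pos: [0.5233, -0.3883, 0.1003]
orientation: [0.547, -0.449, 0.547, 0.448]
wrist_force: [0.2, -1.5, 0.9]
finger_gap: 0.0854
```

```bash
python3 -c "
from h import *
rows([.5238,-.3886,.033],168.8,N=5)
"
```

```text
t 45.43 p [ 523.3 -388.3  100.3] yaw 168.7 xax [ 0.001 -0.001 -1.   ] F [ 0.2 -1.5  0.9] gap 85.4 j [-0.76  0.52  0.04  1.08  0.   -2.13]
N 5 row [ 1.35 -0.01 -0.  ] [-0.02 -0.01  0.01] | rad 0.652
```

Emit:
{"api": "drive_tool", "payload": {"plan": [[[1.7,0,0,0,0,0,1],[1.7,0,0,0,0,0,1],[1.7,0,0,0,0,0,1],[1.7,0,0,0,0,0,1],[0,0,0,0,0,0,1]]]}}

```text
clock: 45.85
tcp_pos: [0.5214, -0.3865, 0.0295]
orientation: [0.547, -0.446, 0.547, 0.45]
wrist_force: [-0.3, -0.3, -0.4]
finger_gap: 0.0852
```

Emit:
{"api": "drive_tool", "payload": {"plan": [[[0,0,0,0,0,0,0.5],[0,0,0,0,0,0,0.3],[0,0,0,0,0,0,0.3],[0,0,0,0,0,0,0.3],[0,0,0,0,0,0,0.3]]]}}

```text
clock: 46.27
tcp_pos: [0.5237, -0.3894, 0.034]
orientation: [0.547, -0.449, 0.547, 0.447]
wrist_force: [-0.4, 0.7, 0.9]
finger_gap: 0.0263
```

```bash
python3 -c "
from h import *
st();im,_=snap('wrist','w1.png')"
```

```text
t 46.27 p [ 523.7 -389.4   34. ] yaw 168.6 xax [ 0.001 -0.001 -1.   ] F [-0.4  0.7  0.9] gap 26.3 j [-0.76  0.57 -0.05  0.95  0.   -2.13]
```

View pics/w1.png

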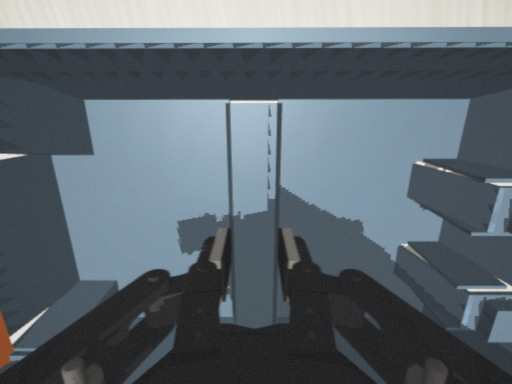

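Emit:
{"api": "drive_tool", "payload": {"plan": [[[0,0,0,0,0,0,0.05],[0,0,0,0,0,0,0],[0,0,0,0,0,0,0],[0,0,0,0,0,0,0],[0,0,0,0,0,0,0]]], "squeeze": 60}}

```text
clock: 46.73
tcp_pos: [0.5235, -0.3893, 0.0336]
orientation: [0.547, -0.448, 0.547, 0.448]
wrist_force: [-1.7, 0.6, 5.9]
finger_gap: 0.0119
```

Emit:
{"api": "drive_tool", "payload": {"plan": [[[0,0,0,0,0,0,0],[-0.3,0,0,0,0,0,0],[-0.7,0,0,0,0,0,0],[-1,0,0,0,0,0,0],[-2,0,0,0,0,0,0]]]}}

```text
clock: 47.15
tcp_pos: [0.5214, -0.3874, 0.0707]
orientation: [0.547, -0.446, 0.547, 0.45]
wrist_force: [-0.2, 0.1, -3.9]
finger_gap: 0.0122
```

Emit:
{"api": "drive_tool", "payload": {"plan": [[[-3,0,0,0,0,0,0],[-3.5,0,0,0,0,0,0],[-3.5,0,0,0,0,0,0],[-3.5,0,0,0,0,0,0],[-3.5,0,0,0,0,0,0]]]}}

```text
clock: 47.57
tcp_pos: [0.5226, -0.3885, 0.245]
orientation: [0.547, -0.448, 0.547, 0.448]
wrist_force: [0.9, -0.2, -2.6]
finger_gap: 0.0124
```

Emit:
{"api": "drive_tool", "payload": {"plan": [[[-2.5,0,0,0,0,0,0],[-2,0,0,0,0,0,0],[0,0,0,0,0,0,0],[0,0,0,0,0,0,0],[0,0,0,0,0,0,0]]]}}

```text
clock: 47.98
tcp_pos: [0.5227, -0.3885, 0.2861]
orientation: [0.547, -0.447, 0.547, 0.449]
wrist_force: [-0.2, 0.1, -4.0]
finger_gap: 0.0123
```

```bash
python3 -c "
from h import *
rows([.575,-.08,.27],126,N=15)"
```

```text
t 47.98 p [ 522.7 -388.5  286.1] yaw 168.6 xax [-0.002  0.002 -1.   ] F [-0.2  0.1 -4. ] gap 12.3 j [-0.76  0.47  0.41  1.51  0.   -2.13]
N 15 row [0.11 0.79 1.98] [ 2.84  0.   -0.01] | rad 0.581
```

Emit:
{"api": "drive_tool", "payload": {"plan": [[[0.05,0.79,1.98,2.84,0,0,0],[0.05,0.79,1.98,2.84,0,0,0],[0.05,0.79,1.98,2.84,0,0,0],[0.05,0.79,1.98,2.84,0,0,0],[0.05,0.79,1.98,2.84,0,0,0]]]}}

```text
clock: 48.4
tcp_pos: [0.513, -0.2813, 0.2825]
orientation: [0.598, -0.375, 0.599, 0.378]
wrist_force: [0.1, 0.4, -3.3]
finger_gap: 0.0123
```

Emit:
{"api": "drive_tool", "payload": {"plan": [[[0.05,0.79,1.98,2.84,0,0,0],[0.05,0.79,1.98,2.84,0,0,0],[0.05,0.79,1.98,2.84,0,0,0],[0.05,0.79,1.98,2.84,0,0,0],[0.05,0.79,1.98,2.84,0,0,0]]]}}

```text
clock: 48.82
tcp_pos: [0.5306, -0.1764, 0.2802]
orientation: [0.64, -0.298, 0.642, 0.301]
wrist_force: [1.0, -0.2, -3.1]
finger_gap: 0.0123
```

Emit:
{"api": "drive_tool", "payload": {"plan": [[[0.05,0.79,1.98,2.84,0,0,0],[0.05,0.79,1.98,2.84,0,0,0],[0.05,0.79,1.98,2.84,0,0,0],[0.05,0.79,1.98,2.84,0,0,0],[0.05,0.79,1.98,2.84,0,0,0]]]}}

```text
clock: 49.23
tcp_pos: [0.5735, -0.0792, 0.2777]
orientation: [0.671, -0.217, 0.674, 0.219]
wrist_force: [0.7, -0.0, -2.6]
finger_gap: 0.0122
```

```bash
python3 -c "
from h import *
rows([.6226,.2304,.275],83.2,N=15)"
```

```text
t 49.23 p [573.5 -79.2 277.7] yaw 125.9 xax [-0.004  0.001 -1.   ] F [ 0.7 -0.  -2.6] gap 12.2 j [-0.28  0.32  0.17  1.42  0.   -0.9 ]
N 15 row [0.02 1.94 0.9 ] [ 2.85 -0.02 -0.01] | rad 0.664
```

Emit:
{"api": "drive_tool", "payload": {"plan": [[[0,1.94,0.9,2.85,0,0,0],[0,1.94,0.9,2.85,0,0,0],[0,1.94,0.9,2.85,0,0,0],[0,1.94,0.9,2.85,0,0,0],[0,1.94,0.9,2.85,0,0,0]]]}}

```text
clock: 49.65
tcp_pos: [0.5628, 0.0266, 0.2777]
orientation: [0.693, -0.132, 0.696, 0.133]
wrist_force: [0.3, 0.6, -3.1]
finger_gap: 0.0121
```

Emit:
{"api": "drive_tool", "payload": {"plan": [[[0,1.94,0.9,2.85,0,0,0],[0,1.94,0.9,2.85,0,0,0],[0,1.94,0.9,2.85,0,0,0],[0,1.94,0.9,2.85,0,0,0],[0,1.94,0.9,2.85,0,0,0]]]}}

```text
clock: 50.07
tcp_pos: [0.5794, 0.1319, 0.2777]
orientation: [0.704, -0.046, 0.707, 0.046]
wrist_force: [0.3, 0.6, -3.2]
finger_gap: 0.012
```

Emit:
{"api": "drive_tool", "payload": {"plan": [[[0,1.94,0.9,2.85,0,0,0],[0,1.94,0.9,2.85,0,0,0],[0,1.94,0.9,2.85,0,0,0],[0,1.94,0.9,2.85,0,0,0],[0,1.94,0.9,2.85,0,0,0]]]}}

```text
clock: 50.48
tcp_pos: [0.6215, 0.23, 0.2775]
orientation: [0.704, 0.042, 0.707, -0.043]
wrist_force: [0.3, 0.3, -2.4]
finger_gap: 0.0124
```

Emit:
{"api": "drive_tool", "payload": {"plan": [[[0,0,0,0,0,0,0],[1.5,0,0,0,0,0,0],[2,0,0,0,0,0,0],[2,0,0,0,0,0,0],[1.5,0,0,0,0,0,0]]]}}

```text
clock: 50.9
tcp_pos: [0.6206, 0.2283, 0.2061]
orientation: [0.704, 0.041, 0.708, -0.042]
wrist_force: [-0.1, -0.3, -3.1]
finger_gap: 0.0122
```

Emit:
{"api": "drive_tool", "payload": {"plan": [[[0,0,0,0,0,0,0],[0,0,0,0,0,0,0],[0,0,0,0,0,0,0],[0,0,0,0,0,0,0],[0,0,0,0,0,0,0]]]}}

```text
clock: 51.32
tcp_pos: [0.6232, 0.2291, 0.2116]
orientation: [0.707, 0.042, 0.705, -0.041]
wrist_force: [-0.2, 1.1, -2.9]
finger_gap: 0.0123
```

```bash
python3 -c "
from h import *
go([.6226,.2304,.160],83.2)
im,_=snap('scene','x3.png');crop(im,220,400,80,240,4,'x3c.png');im,_=snap('wrist','x1.png')"
```

```text
t 51.32 p [623.2 229.1 211.6] yaw 83.3 xax [ 0.002  0.001 -1.   ] F [-0.2  1.1 -2.9] gap 12.3 j [0.23 0.5  0.27 1.34 0.   0.35]
shift(old axes) cm [ 5.16  0.12 -0.08] rot [ 0.09  0.12 -0.05] shift new axes [ 5.16  0.12 -0.07]
```

View pics/x3c.png

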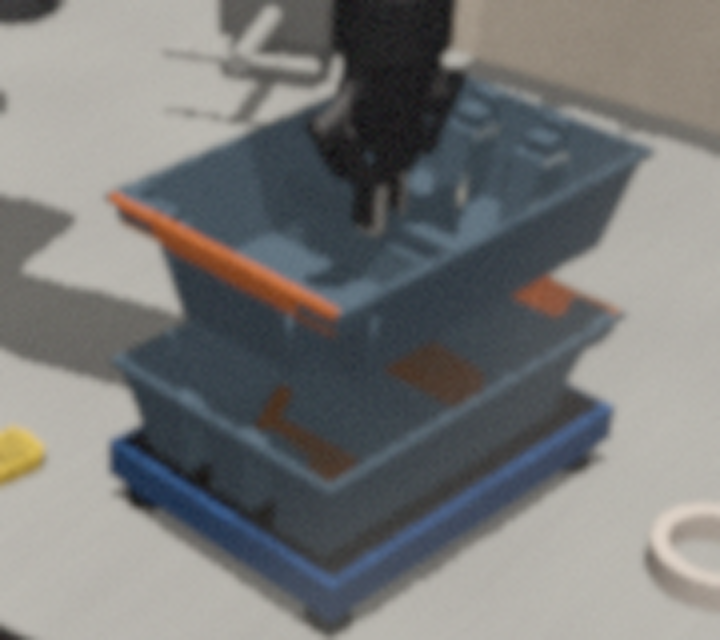

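View pics/x1.png

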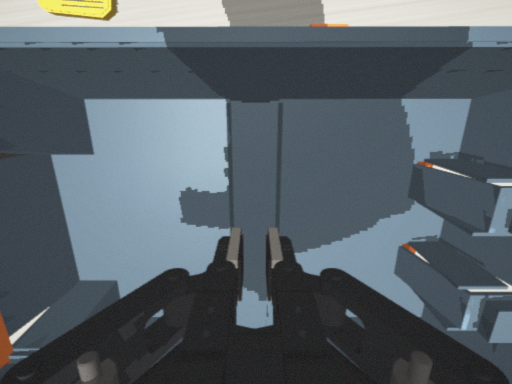

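Emit:
{"api": "drive_tool", "payload": {"plan": [[[1.2,0.06,0,0,0,0,0],[1.2,0.06,0,0,0,0,0],[1.2,0,0,0,0,0,0],[1,0,0,0,0,0,0],[0.5,0,0,0,0,0,0]]]}}

```text
clock: 51.83
tcp_pos: [0.6221, 0.2301, 0.158]
orientation: [0.705, 0.041, 0.706, -0.042]
wrist_force: [-0.3, -0.3, -2.8]
finger_gap: 0.0125
```

Emit:
{"api": "drive_tool", "payload": {"plan": [[[0,0,0,0,0,0,0],[0,0,0,0,0,0,0],[0,0,0,0,0,0,0],[0,0,0,0,0,0,0],[0,0,0,0,0,0,0]]]}}

```text
clock: 52.25
tcp_pos: [0.6232, 0.2303, 0.1601]
orientation: [0.706, 0.042, 0.705, -0.041]
wrist_force: [0.5, -0.6, -3.4]
finger_gap: 0.0122
```

```bash
python3 -c "
from h import *
go([.6227,.2304,.150],83.2)
im,_=snap('scene','y3.png');crop(im,220,400,80,240,4,'y3c.png')"
```

```text
t 52.25 p [623.2 230.3 160.1] yaw 83.3 xax [ 0.001  0.    -1.   ] F [ 0.5 -0.6 -3.4] gap 12.2 j [0.23 0.51 0.17 1.23 0.   0.35]
shift(old axes) cm [ 1.01 -0.   -0.05] rot [ 0.09  0.08 -0.03] shift new axes [ 1.01 -0.   -0.05]
```

View pics/y3c.png

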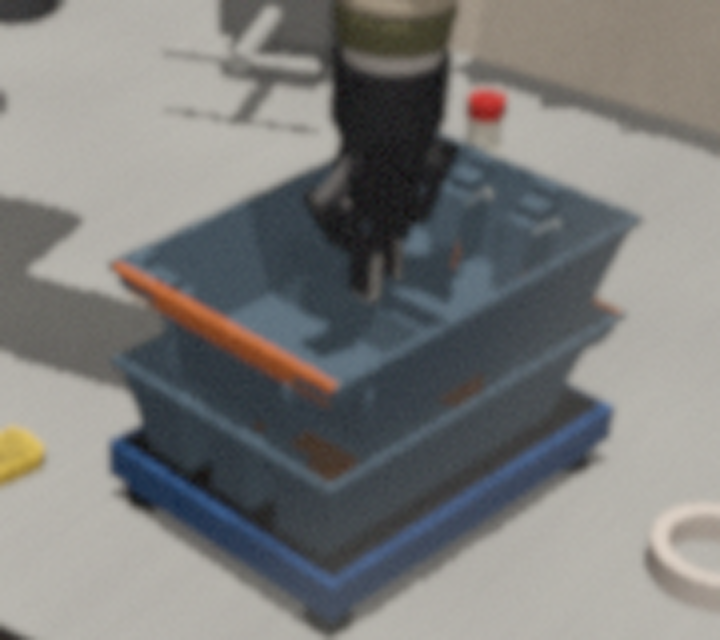

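Emit:
{"api": "drive_tool", "payload": {"plan": [[[0.3,0,-0.05,0,0,0,0],[0.2,0,0,0,0,0,0],[0.2,0,0,0,0,0,0],[0.1,0,0,0,0,0,0],[0,0,0,0,0,0,0]]]}}

```text
clock: 52.72
tcp_pos: [0.6219, 0.2302, 0.1508]
orientation: [0.706, 0.041, 0.706, -0.041]
wrist_force: [0.7, -0.6, -2.4]
finger_gap: 0.0123
```

Emit:
{"api": "drive_tool", "payload": {"plan": [[[0.1,0,0,0,0,0,0],[0.1,0,0,0,0,0,0],[0.1,0,0,0,0,0,0],[0,0,0,0,0,0,0],[0,0,0,0,0,0,0]]]}}

```text
clock: 53.13
tcp_pos: [0.6223, 0.2303, 0.1496]
orientation: [0.706, 0.041, 0.705, -0.041]
wrist_force: [-2.8, -1.3, 5.6]
finger_gap: 0.0125
```

Emit:
{"api": "drive_tool", "payload": {"plan": [[[0,0,0,0,0,0,0.3],[0,0,0,0,0,0,0.6],[0,0,0,0,0,0,0.6],[-0.5,0,0,0,0,0,0.8],[-1.5,0,0,0,0,0,0.8]]]}}

```text
clock: 53.55
tcp_pos: [0.6209, 0.2299, 0.1661]
orientation: [0.704, 0.041, 0.707, -0.042]
wrist_force: [-0.1, -0.6, -0.0]
finger_gap: 0.0683
```

Emit:
{"api": "drive_tool", "payload": {"plan": [[[-3,0,0,0,0,0,1],[-3.5,0,0,0,0,0,1],[-3.5,0,0,0,0,0,1],[-3.5,0,0,0,0,0,1],[-3,0,0,0,0,0,1]]]}}

```text
clock: 53.97
tcp_pos: [0.6221, 0.2303, 0.3364]
orientation: [0.707, 0.042, 0.705, -0.041]
wrist_force: [1.2, -0.1, -0.2]
finger_gap: 0.0852
```

```bash
python3 -c "
from h import *
st();im,_=snap('scene','z3.png');crop(im,220,400,80,240,4,'z3c.png');im,_=snap('wrist','z1.png')
rows([.58,.0,.26],60,N=10)"
```

```text
t 53.97 p [622.1 230.3 336.4] yaw 83.3 xax [ 0.002  0.001 -1.   ] F [ 1.2 -0.1 -0.2] gap 85.2 j [0.23 0.51 0.6  1.66 0.   0.35]
t 54.07 p [624.  230.7 340.2] yaw 83.3 xax [ 0.011  0.003 -1.   ] F [0.1 0.4 0.3] gap 85.5 j [0.23 0.51 0.61 1.66 0.   0.35]
N 10 row [ 0.8  -2.35  0.26] [ 2.33  0.05 -0.03] | rad 0.580
```

View pics/z3c.png

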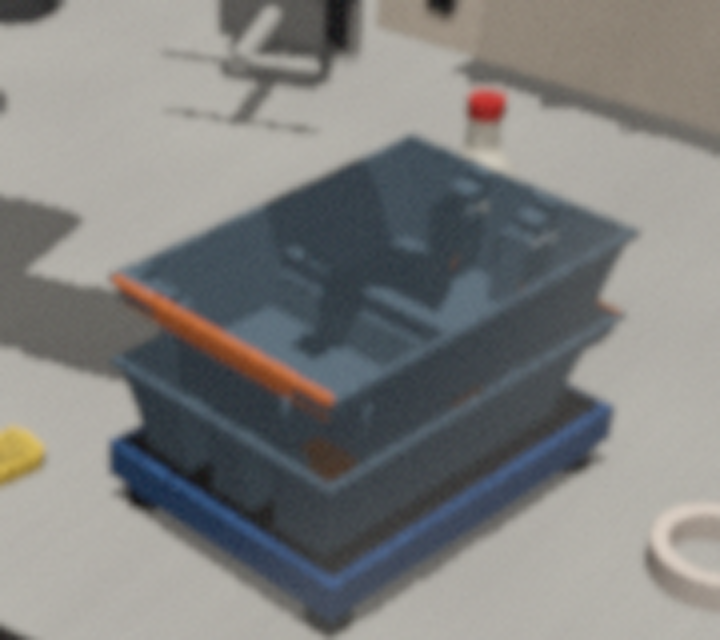

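View pics/z1.png

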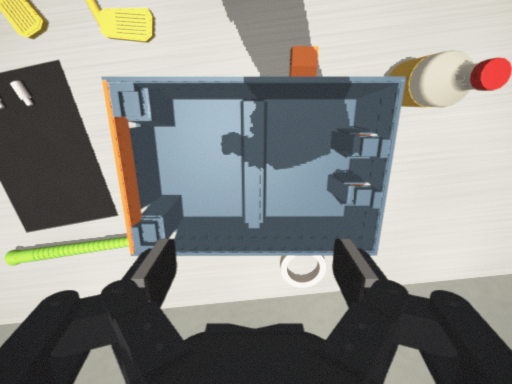

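```bash
python3 -c "
from h import *
c=cam('top')
for u in ((318,233),(334,233),(352,229)): print(p2w(c,u,.01))
rows([.48,-.16,.2],83,N=15)"
```

```text
[ 0.4888688  -0.13989485  0.01      ]
[ 0.48891413 -0.18939613  0.01      ]
[ 0.50127984 -0.2454576   0.01      ]
t 54.07 p [624.  230.7 340.2] yaw 83.3 xax [ 0.011  0.003 -1.   ] F [0.1 0.4 0.3] gap 85.5 j [0.23 0.51 0.61 1.66 0.   0.35]
N 15 row [ 0.93 -2.7  -0.65] [ 0.02  0.04 -0.01] | rad 0.506
```

Emit:
{"api": "drive_tool", "payload": {"plan": [[[0.7,-2.7,-0.65,0,0,0,1],[0.8,-2.7,-0.65,0,0,0,1],[0.8,-2.7,-0.65,0,0,0,1],[0.8,-2.7,-0.65,0,0,0,1],[0.9,-2.7,-0.65,0,0,0,1]]]}}

```text
clock: 54.48
tcp_pos: [0.5734, 0.099, 0.2926]
orientation: [0.706, 0.041, 0.706, -0.041]
wrist_force: [-0.1, -0.6, -0.1]
finger_gap: 0.0852
```

Emit:
{"api": "drive_tool", "payload": {"plan": [[[1,-2.7,-0.65,0,0,0,1],[1,-2.7,-0.65,0,0,0,1],[1,-2.7,-0.65,0,0,0,1],[1,-2.7,-0.65,0,0,0,1],[1,-2.7,-0.65,0,0,0,1]]]}}

```text
clock: 54.9
tcp_pos: [0.5253, -0.0313, 0.2425]
orientation: [0.706, 0.041, 0.706, -0.041]
wrist_force: [0.4, -0.1, 0.8]
finger_gap: 0.0856
```

Emit:
{"api": "drive_tool", "payload": {"plan": [[[1,-2.7,-0.65,0,0,0,0.8],[1,-2.7,-0.65,0,0,0,0.8],[1,-2.7,-0.65,0,0,0,0.8],[1,-2.7,-0.65,0,0,0,0.8],[1,-2.7,-0.65,0,0,0,0.8]]]}}

```text
clock: 55.32
tcp_pos: [0.4772, -0.1616, 0.1926]
orientation: [0.706, 0.041, 0.706, -0.041]
wrist_force: [-0.0, -0.1, -0.2]
finger_gap: 0.068
```

Emit:
{"api": "drive_tool", "payload": {"plan": [[[0,0,0,0,0,0,0.8],[0,0,0,0,0,0,0.8],[0,0,0,0,0,0,0.8],[0,0,0,0,0,0,0.8],[0,0,0,0,0,0,0.8]]]}}

```text
clock: 55.73
tcp_pos: [0.4786, -0.1597, 0.1937]
orientation: [0.706, 0.041, 0.706, -0.041]
wrist_force: [0.2, 0.6, 0.7]
finger_gap: 0.0679
```

```bash
python3 -c "
from h import *
st();im,_=snap('wrist','A1.png');st()
snap('top','A2.png')"
```

```text
t 55.73 p [ 478.6 -159.7  193.7] yaw 83.4 xax [ 0.001 -0.    -1.   ] F [0.2 0.6 0.7] gap 67.9 j [-0.48  0.19 -0.21  1.17  0.   -0.37]
t 55.78 p [ 478.6 -159.7  193.7] yaw 83.4 xax [ 0.001 -0.    -1.   ] F [-0.2  0.1  0.8] gap 68.4 j [-0.48  0.19 -0.21  1.17  0.   -0.37]
```

View pics/A1.png

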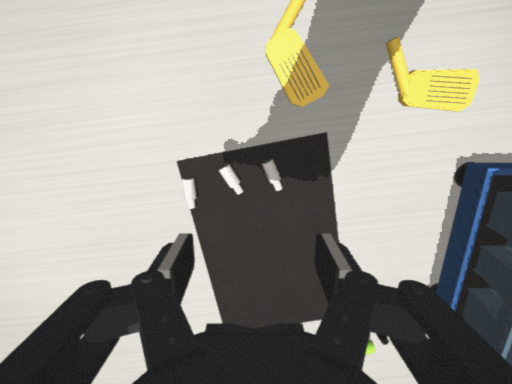

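View pics/A2.png

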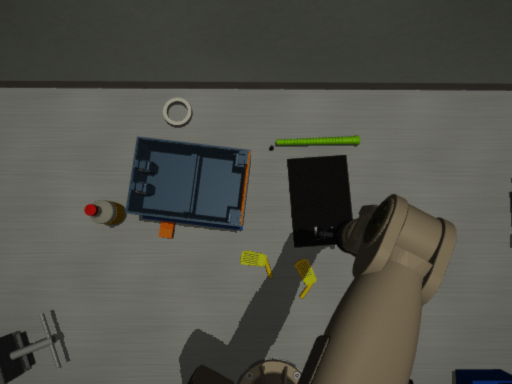

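```bash
python3 -c "
from h import *
im=cv2.imread('pics/A1.png');crop(im,170,300,145,220,6,'A1c.png')"
```

```text
(no output)
```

View pics/A1c.png

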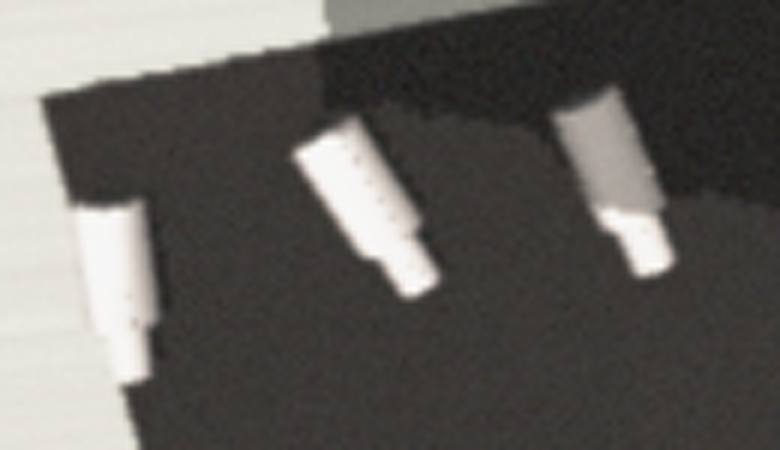

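```bash
python3 -c "
from h import *
c=cam('wrist')
f=lambda X,Y:p2w(c,(170+(X+.5)/6-.5,145+(Y+.5)/6-.5),.012)[:2]
for n,a,b in (('W1',(587,100),(655,275)),('W2',(328,133),(420,293)),('W3',(110,203),(132,383))):
  a=f(*a);b=f(*b);d=b-a;L=np.linalg.norm(d);d/=L
  an=np.degrees(np.arctan2(d[1],d[0]));print(n,'L',L,'ang',an,'body mid',np.round(a+d*.013,4),'jaw yaw',an+90)
"
```

```text
W1 L 0.0402123775009893 ang 15.077576031457975 body mid [ 0.4812 -0.1393] jaw yaw 105.07757603145798
W2 L 0.03903376135320348 ang 21.27977094270713 body mid [ 0.4815 -0.1912] jaw yaw 111.27977094270713
W3 L 0.04009426550628191 ang -4.100161073270694 body mid [ 0.4918 -0.244 ] jaw yaw 85.8998389267293
```

```bash
python3 -c "
from h import *
rows([.4812,-.1393,.05],105,N=5)"
```

```text
t 55.83 p [ 478.6 -159.8  193.6] yaw 83.4 xax [ 0.001 -0.    -1.   ] F [-1.6  0.2  0.1] gap 68.5 j [-0.48  0.19 -0.21  1.17  0.   -0.37]
N 5 row [2.87 0.41 0.07] [-4.32  0.01  0.  ] | rad 0.501
```

Emit:
{"api": "drive_tool", "payload": {"plan": [[[2.87,0.41,0.07,-4.32,0,0,0.5],[2.87,0.41,0.07,-4.32,0,0,0.5],[2.87,0.41,0.07,-4.32,0,0,0.5],[2.87,0.41,0.07,-4.32,0,0,0.5],[2.87,0.41,0.07,-4.32,0,0,0.5]]]}}

```text
clock: 56.25
tcp_pos: [0.4814, -0.1393, 0.049]
orientation: [0.701, -0.094, 0.701, 0.093]
wrist_force: [0.7, -0.4, -0.0]
finger_gap: 0.0429
```

Emit:
{"api": "drive_tool", "payload": {"plan": [[[0,0,0,0,0,0,0.5],[0,0,0,0,0,0,0.5],[0,0,0,0,0,0,0.5],[0,0,0,0,0,0,0.5],[0,0,0,0,0,0,0.5]]]}}

```text
clock: 56.67
tcp_pos: [0.4825, -0.1409, 0.0518]
orientation: [0.702, -0.092, 0.7, 0.091]
wrist_force: [0.6, 0.6, 1.0]
finger_gap: 0.0429
```

```bash
python3 -c "
from h import *
go([.4812,-.1393,.0065],105);im,_=snap('wrist','B1.png')"
```

```text
t 56.67 p [ 482.5 -140.9   51.8] yaw 104.8 xax [ 0.003 -0.002 -1.   ] F [0.6 0.6 1. ] gap 42.9 j [-0.44  0.3  -0.44  0.83  0.   -0.7 ]
shift(old axes) cm [ 4.53  0.2  -0.1 ] rot [-0.16  0.17  0.14] shift new axes [ 4.53  0.19 -0.08]
```

View pics/B1.png

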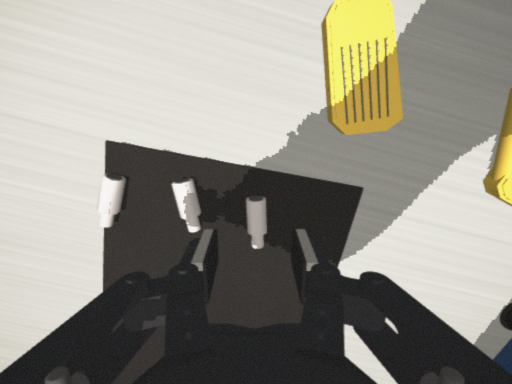

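Emit:
{"api": "drive_tool", "payload": {"plan": [[[1.2,0.1,-0.05,0,0,0,0.5],[1.2,0.05,0,0,0,0,0.5],[1.2,0,0,0,0,0,0.5],[0.9,0,0,0,0,0,0.5],[0,0,0,0,0,0,0.5]]]}}

```text
clock: 57.13
tcp_pos: [0.4792, -0.1385, 0.0038]
orientation: [0.701, -0.091, 0.702, 0.092]
wrist_force: [-1.3, 0.8, -0.2]
finger_gap: 0.0427
```

Emit:
{"api": "drive_tool", "payload": {"plan": [[[0,0,0,0,0,0,0.3],[0,0,0,0,0,0,0],[0,0,0,0,0,0,0],[0,0,0,0,0,0,0],[0,0,0,0,0,0,0]]], "squeeze": 30}}

```text
clock: 57.55
tcp_pos: [0.4807, -0.1391, 0.0056]
orientation: [0.702, -0.092, 0.701, 0.091]
wrist_force: [-1.1, 0.5, 4.4]
finger_gap: 0.0124
```

Emit:
{"api": "drive_tool", "payload": {"plan": [[[0,0,0,0,0,0,0],[0,0,0,0,0,0,0],[-0.5,0,0,0,0,0,0],[-1,0,0,0,0,0,0],[-2,0,0,0,0,0,0]]]}}

```text
clock: 57.97
tcp_pos: [0.4782, -0.1379, 0.0388]
orientation: [0.7, -0.091, 0.702, 0.093]
wrist_force: [-0.7, -0.8, 0.2]
finger_gap: 0.0127
```

```bash
python3 -c "
from h import *
st();im,_=snap('wrist','B2.png')"
```

```text
t 57.97 p [ 478.2 -137.9   38.8] yaw 104.9 xax [-0.004  0.002 -1.   ] F [-0.7 -0.8  0.2] gap 12.7 j [-0.44  0.32 -0.46  0.8   0.   -0.7 ]
```

View pics/B2.png

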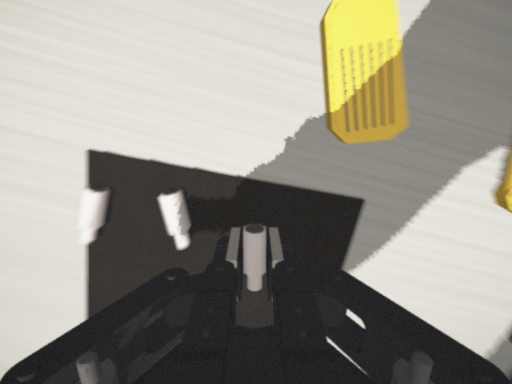

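Emit:
{"api": "drive_tool", "payload": {"plan": [[[-4,0,0,0,0,0,0],[-4,0,0,0,0,0,0],[-4,0,0,0,0,0,0],[-4,0,0,0,0,0,0],[-4,0,0,0,0,0,0]]]}}

```text
clock: 58.43
tcp_pos: [0.4794, -0.1384, 0.2424]
orientation: [0.701, -0.092, 0.701, 0.092]
wrist_force: [1.1, -1.0, -0.9]
finger_gap: 0.0126
```

```bash
python3 -c "
from h import *
rows([.660,.1507,.235],83.3,N=10)"
```

```text
t 58.43 p [ 479.4 -138.4  242.4] yaw 104.9 xax [ 0.001 -0.    -1.   ] F [ 1.1 -1.  -0.9] gap 12.6 j [-0.44  0.16 -0.12  1.29  0.   -0.7 ]
N 10 row [0.07 2.73 2.07] [2.16 0.   0.  ] | rad 0.677
```

Emit:
{"api": "drive_tool", "payload": {"plan": [[[0.05,2.73,2.07,2.16,0,0,0],[0.05,2.73,2.07,2.16,0,0,0],[0.05,2.73,2.07,2.16,0,0,0],[0.05,2.73,2.07,2.16,0,0,0],[0.05,2.73,2.07,2.16,0,0,0]]]}}

```text
clock: 58.85
tcp_pos: [0.5568, 0.0158, 0.2382]
orientation: [0.707, -0.024, 0.706, 0.024]
wrist_force: [1.2, 0.1, -0.3]
finger_gap: 0.0126
```

Emit:
{"api": "drive_tool", "payload": {"plan": [[[0.05,2.73,2.07,2.16,0,0,0],[0.05,2.73,2.07,2.16,0,0,0],[0.05,2.73,2.07,2.16,0,0,0],[0.05,2.73,2.07,2.16,0,0,0],[0.05,2.73,2.07,2.16,0,0,0]]]}}

```text
clock: 59.27
tcp_pos: [0.6608, 0.1519, 0.2354]
orientation: [0.706, 0.042, 0.706, -0.042]
wrist_force: [1.0, 0.3, -0.2]
finger_gap: 0.0132
```

Emit:
{"api": "drive_tool", "payload": {"plan": [[[0,0,0,0,0,0,0],[0,0,0,0,0,0,0],[1,0,0,0,0,0,0],[2,0,0,0,0,0,0],[2,0,0,0,0,0,0]]]}}

```text
clock: 59.68
tcp_pos: [0.6603, 0.149, 0.1855]
orientation: [0.707, 0.042, 0.705, -0.042]
wrist_force: [-0.4, 0.2, -0.7]
finger_gap: 0.013
```

```bash
python3 -c "
from h import *
go([.660,.1507,.123],83.3);im,_=snap('wrist','B3.png')"
```

```text
t 59.68 p [660.3 149.  185.5] yaw 83.2 xax [ 0.003  0.    -1.   ] F [-0.4  0.2 -0.7] gap 13.0 j [ 0.1   0.53  0.26  1.3  -0.    0.22]
shift(old axes) cm [ 6.25  0.17 -0.07] rot [-0.07  0.14 -0.02] shift new axes [ 6.25  0.17 -0.05]
```

View pics/B3.png

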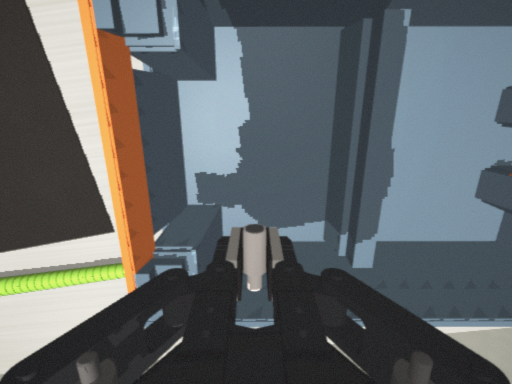

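Emit:
{"api": "drive_tool", "payload": {"plan": [[[1.5,0.1,0,0,0,0,0],[1.5,0.05,0,0,0,0,0],[1.5,0,0,0,0,0,0],[1,0,0,0,0,0,0],[0.5,0,0,0,0,0,0]]]}}

```text
clock: 60.15
tcp_pos: [0.6592, 0.1505, 0.1237]
orientation: [0.705, 0.042, 0.707, -0.042]
wrist_force: [0.1, -0.8, -1.3]
finger_gap: 0.0128
```

Emit:
{"api": "drive_tool", "payload": {"plan": [[[0,0,0,0,0,0,0],[0,0,0,0,0,0,0],[0,0,0,0,0,0,0.3],[0,0,0,0,0,0,0.35],[0,0,0,0,0,0,0.35]]]}}

```text
clock: 60.57
tcp_pos: [0.6612, 0.1517, 0.1259]
orientation: [0.707, 0.041, 0.705, -0.041]
wrist_force: [-0.8, -0.3, 0.7]
finger_gap: 0.0298
```

Emit:
{"api": "drive_tool", "payload": {"plan": [[[0,0,0,0,0,0,0.35],[-1,0,0,0,0,0,0.35],[-3,0,0,0,0,0,0.35],[-3.5,0,0,0,0,0,0.35],[-3.5,0,0,0,0,0,0.5]]]}}

```text
clock: 60.98
tcp_pos: [0.66, 0.1516, 0.2362]
orientation: [0.705, 0.041, 0.706, -0.041]
wrist_force: [1.0, 1.5, 0.0]
finger_gap: 0.0406
```

```bash
python3 -c "
from h import *
im,_=snap('wrist','B4.png');rows([.4815,-.1912,.20],111,N=15)"
```

```text
t 61.03 p [662.8 151.9 245.4] yaw 83.3 xax [ 0.011  0.001 -1.   ] F [0.8 0.4 5.2] gap 42.3 j [0.11 0.52 0.39 1.43 0.   0.22]
N 15 row [ 0.29 -2.16 -1.47] [-1.85  0.04  0.  ] | rad 0.518
```

View pics/B4.png

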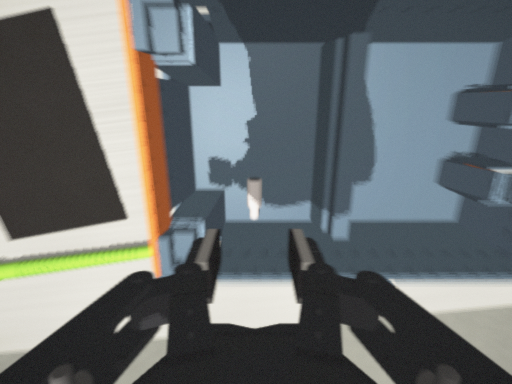

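Emit:
{"api": "drive_tool", "payload": {"plan": [[[0,-2.16,-1.47,-1.85,0,0,0.5],[0,-2.16,-1.47,-1.85,0,0,0.5],[0,-2.16,-1.47,-1.85,0,0,0.5],[0,-2.16,-1.47,-1.85,0,0,0.5],[0,-2.16,-1.47,-1.85,0,0,0.5]]]}}

```text
clock: 61.45
tcp_pos: [0.5809, 0.0471, 0.2357]
orientation: [0.707, -0.017, 0.707, 0.016]
wrist_force: [0.5, -1.0, -0.6]
finger_gap: 0.0427
```

Emit:
{"api": "drive_tool", "payload": {"plan": [[[0,-2.16,-1.47,-1.85,0,0,0.5],[0.5,-2.16,-1.47,-1.85,0,0,0.5],[0.5,-2.16,-1.47,-1.85,0,0,0.5],[0.5,-2.16,-1.47,-1.85,0,0,0.5],[0.5,-2.16,-1.47,-1.85,0,0,0.5]]]}}

```text
clock: 61.87
tcp_pos: [0.5198, -0.0684, 0.2156]
orientation: [0.704, -0.073, 0.703, 0.073]
wrist_force: [0.7, -0.6, -0.1]
finger_gap: 0.0427
```

Emit:
{"api": "drive_tool", "payload": {"plan": [[[0.5,-2.16,-1.47,-1.85,0,0,0.5],[0.5,-2.16,-1.47,-1.85,0,0,0.5],[0.5,-2.16,-1.47,-1.85,0,0,0.5],[0.5,-2.16,-1.47,-1.85,0,0,0.5],[0.5,-2.16,-1.47,-1.85,0,0,0.5]]]}}

```text
clock: 62.28
tcp_pos: [0.478, -0.1922, 0.1906]
orientation: [0.695, -0.13, 0.695, 0.129]
wrist_force: [0.3, 0.3, 0.3]
finger_gap: 0.043
```

Emit:
{"api": "drive_tool", "payload": {"plan": [[[0,0,0,0,0,0,0.5],[0,0,0,0,0,0,0.5],[0,0,0,0,0,0,0.5],[0,0,0,0,0,0,0.5],[0,0,0,0,0,0,0.5]]]}}

```text
clock: 62.7
tcp_pos: [0.4789, -0.1902, 0.1902]
orientation: [0.695, -0.13, 0.695, 0.13]
wrist_force: [1.1, -0.2, -0.3]
finger_gap: 0.0428
```

```bash
python3 -c "
from h import *
st();im,_=snap('wrist','C1.png');rows([.4815,-.1912,.055],111,N=5)"
```

```text
t 62.70 p [ 478.9 -190.2  190.2] yaw 111.1 xax [ 0.001 -0.    -1.   ] F [ 1.1 -0.2 -0.3] gap 42.8 j [-0.53  0.21 -0.19  1.17  0.   -0.9 ]
t 62.75 p [ 478.9 -190.2  190.2] yaw 111.1 xax [ 0.001 -0.    -1.   ] F [-0.5 -0.4  0. ] gap 42.9 j [-0.53  0.21 -0.19  1.17  0.   -0.9 ]
N 5 row [ 2.7  -0.04  0.04] [0.03 0.01 0.  ] | rad 0.518
```

View pics/C1.png

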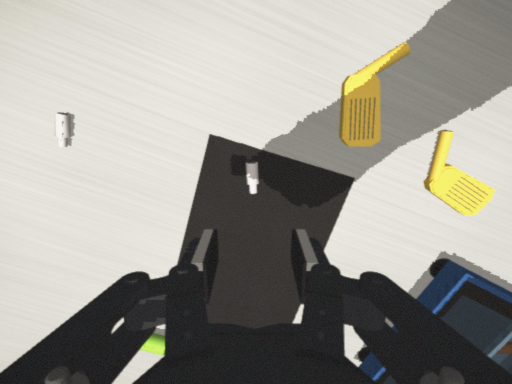

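```bash
python3 -c "
from h import *
c=cam('wrist');print(w2p(c,(.4815,-.1912,.01)))
im=cv2.imread('pics/C1.png');crop(im,220,290,140,205,8,'C1c.png')
for u in ((63,112),(63,147)): print(p2w(c,u,.009))"
```

```text
[252.28538483 172.64006023]
[ 0.49333488 -0.42050617  0.009     ]
[ 0.53408161 -0.4140236   0.009     ]
```

View pics/C1c.png

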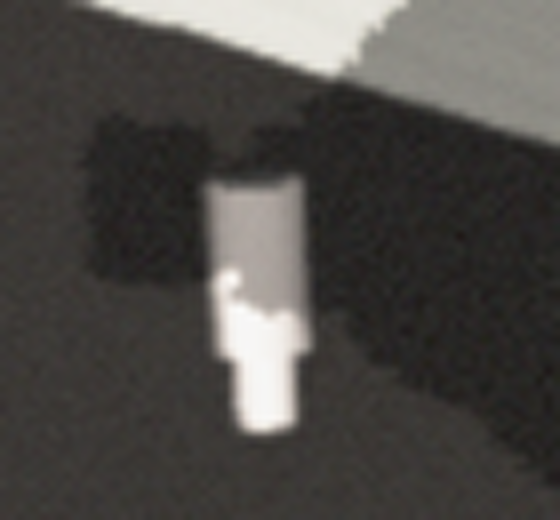

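Emit:
{"api": "drive_tool", "payload": {"plan": [[[2.7,-0.04,0.04,0,0,0,0.5],[2.7,-0.04,0.04,0,0,0,0.5],[2.7,-0.04,0.04,0,0,0,0.5],[2.7,-0.04,0.04,0,0,0,0.5],[2.7,-0.04,0.04,0,0,0,0.5]]]}}

```text
clock: 63.17
tcp_pos: [0.4815, -0.1915, 0.054]
orientation: [0.695, -0.13, 0.695, 0.129]
wrist_force: [0.5, 0.7, -0.6]
finger_gap: 0.0428
```

Emit:
{"api": "drive_tool", "payload": {"plan": [[[0,0,0,0,0,0,0.5],[0,0,0,0,0,0,0.5],[0,0,0,0,0,0,0.5],[0,0,0,0,0,0,0.5],[0,0,0,0,0,0,0.5]]]}}

```text
clock: 63.58
tcp_pos: [0.4824, -0.1929, 0.0567]
orientation: [0.696, -0.13, 0.694, 0.128]
wrist_force: [-0.1, -0.6, 0.6]
finger_gap: 0.0429
```

```bash
python3 -c "
from h import *
go([.4815,-.1912,.006],111)"
```

```text
t 63.58 p [ 482.4 -192.9   56.7] yaw 111.1 xax [ 0.003 -0.002 -1.   ] F [-0.1 -0.6  0.6] gap 42.9 j [-0.53  0.33 -0.39  0.85  0.   -0.9 ]
shift(old axes) cm [ 5.07  0.2  -0.04] rot [0.05 0.13 0.15] shift new axes [ 5.07  0.19 -0.02]
```

Emit:
{"api": "drive_tool", "payload": {"plan": [[[1.3,0.1,0,0,0,0,0.5],[1.3,0.05,0,0,0,0,0.5],[1.3,0,0,0,0,0,0.5],[1.1,0,0,0,0,0,0.5],[0,0,0,0,0,0,0.5]]]}}

```text
clock: 64.0
tcp_pos: [0.4799, -0.1905, 0.0041]
orientation: [0.695, -0.129, 0.696, 0.129]
wrist_force: [-0.6, -0.2, 0.1]
finger_gap: 0.0429
```

Emit:
{"api": "drive_tool", "payload": {"plan": [[[0,0,0,0,0,0,0.3],[0,0,0,0,0,0,0],[0,0,0,0,0,0,0],[0,0,0,0,0,0,0],[0,0,0,0,0,0,0]]]}}

```text
clock: 64.42
tcp_pos: [0.4814, -0.1914, 0.0061]
orientation: [0.696, -0.13, 0.695, 0.129]
wrist_force: [-0.3, -0.4, 6.1]
finger_gap: 0.0128
```

Emit:
{"api": "drive_tool", "payload": {"plan": [[[0,0,0,0,0,0,0],[0,0,0,0,0,0,0],[-1,0,0,0,0,0,0],[-3,0,0,0,0,0,0],[-3.5,0,0,0,0,0,0]]]}}

```text
clock: 64.83
tcp_pos: [0.4785, -0.1897, 0.0793]
orientation: [0.694, -0.128, 0.697, 0.13]
wrist_force: [0.8, -0.6, 0.0]
finger_gap: 0.0128
```

Emit:
{"api": "drive_tool", "payload": {"plan": [[[-3.5,0,0,0,0,0,0],[-3.5,0,0,0,0,0,0],[-3.5,0,0,0,0,0,0],[-3.5,0,0,0,0,0,0],[-2,0,0,0,0,0,0]]]}}

```text
clock: 65.25
tcp_pos: [0.4813, -0.1913, 0.2449]
orientation: [0.697, -0.13, 0.694, 0.128]
wrist_force: [0.1, 0.1, 0.5]
finger_gap: 0.0125
```

```bash
python3 -c "
from h import *
im,_=snap('wrist','C2.png');rows([.6153,.156,.236],83.3,N=15)"
```

```text
t 65.30 p [ 482.7 -192.   247.7] yaw 111.0 xax [ 0.009 -0.005 -1.   ] F [ 2.1 -0.3  2.4] gap 12.9 j [-0.53  0.19 -0.07  1.29  0.   -0.9 ]
N 15 row [0.07 2.19 1.21] [1.85 0.03 0.02] | rad 0.635
```

View pics/C2.png

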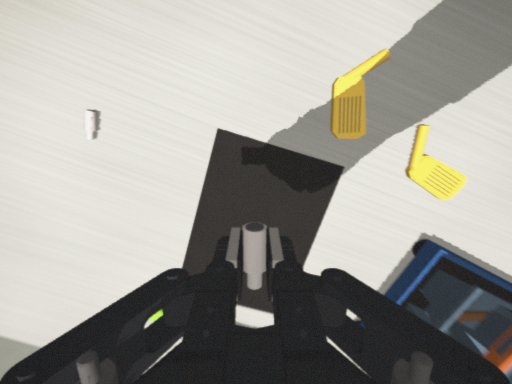

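Emit:
{"api": "drive_tool", "payload": {"plan": [[[0,2.19,1.21,1.85,0,0,0],[0,2.19,1.21,1.85,0,0,0],[0,2.19,1.21,1.85,0,0,0],[0,2.19,1.21,1.85,0,0,0],[0,2.19,1.21,1.85,0,0,0]]]}}

```text
clock: 65.72
tcp_pos: [0.5052, -0.0672, 0.2403]
orientation: [0.704, -0.072, 0.703, 0.072]
wrist_force: [1.1, -1.4, -0.5]
finger_gap: 0.0129
```

Emit:
{"api": "drive_tool", "payload": {"plan": [[[0,2.19,1.21,1.85,0,0,0],[0,2.19,1.21,1.85,0,0,0],[0,2.19,1.21,1.85,0,0,0],[0,2.19,1.21,1.85,0,0,0],[0,2.19,1.21,1.85,0,0,0]]]}}

```text
clock: 66.13
tcp_pos: [0.5498, 0.0498, 0.2403]
orientation: [0.707, -0.015, 0.707, 0.015]
wrist_force: [0.2, -0.7, -0.2]
finger_gap: 0.0128
```

Emit:
{"api": "drive_tool", "payload": {"plan": [[[0,2.19,1.21,1.85,0,0,0],[0,2.19,1.21,1.85,0,0,0],[0,2.19,1.21,1.85,0,0,0],[0,2.19,1.21,1.85,0,0,0],[0,2.19,1.21,1.85,0,0,0]]]}}

```text
clock: 66.55
tcp_pos: [0.6127, 0.1578, 0.2402]
orientation: [0.706, 0.042, 0.706, -0.042]
wrist_force: [0.8, -0.3, -0.7]
finger_gap: 0.0128
```

Emit:
{"api": "drive_tool", "payload": {"plan": [[[0,0,0,0,0,0,0],[0,0,0,0,0,0,0],[1,0,0,0,0,0,0],[2,0,0,0,0,0,0],[2,0,0,0,0,0,0]]]}}

```text
clock: 66.97
tcp_pos: [0.6126, 0.1555, 0.1899]
orientation: [0.707, 0.042, 0.705, -0.042]
wrist_force: [-0.2, -0.4, -0.3]
finger_gap: 0.0127
```

```bash
python3 -c "
from h import *
go([.6153,.156,.123],83.3)"
```

```text
t 66.97 p [612.6 155.5 189.9] yaw 83.2 xax [ 0.002  0.    -1.   ] F [-0.2 -0.4 -0.3] gap 12.7 j [ 0.12  0.44  0.13  1.26 -0.    0.24]
shift(old axes) cm [6.69 0.08 0.25] rot [-0.06  0.11 -0.02] shift new axes [6.69 0.08 0.26]
```

Emit:
{"api": "drive_tool", "payload": {"plan": [[[1.6,0.05,0,0,0,0,0],[1.6,0.05,0,0,0,0,0],[1.6,0,0,0,0,0,0],[1.2,0,0,0,0,0,0],[0.5,0,0,0,0,0,0]]]}}

```text
clock: 67.38
tcp_pos: [0.6106, 0.156, 0.1224]
orientation: [0.705, 0.042, 0.707, -0.042]
wrist_force: [-0.2, -0.6, -0.5]
finger_gap: 0.0127
```

Emit:
{"api": "drive_tool", "payload": {"plan": [[[0,0,0,0,0,0,0],[0,0,0,0,0,0,0],[0,0,0,0,0,0,0.3],[0,0,0,0,0,0,0.35],[0,0,0,0,0,0,0.35]]]}}

```text
clock: 67.8
tcp_pos: [0.6133, 0.1576, 0.1258]
orientation: [0.706, 0.042, 0.705, -0.041]
wrist_force: [0.3, -0.1, -1.0]
finger_gap: 0.0299
```

Emit:
{"api": "drive_tool", "payload": {"plan": [[[0,0,0,0,0,0,0.35],[-1,0,0,0,0,0,0.35],[-3,0,0,0,0,0,0.35],[-3.5,0,0,0,0,0,0.35],[-3.5,0,0,0,0,0,0.5]]]}}

```text
clock: 68.22
tcp_pos: [0.6121, 0.1575, 0.2362]
orientation: [0.705, 0.041, 0.706, -0.041]
wrist_force: [1.5, -0.2, 0.2]
finger_gap: 0.0408
```

```bash
python3 -c "
from h import *
im,_=snap('wrist','D1.png');st();im,_=snap('top','D2.png');im,_=snap('scene','D3.png')"
```

```text
t 68.27 p [615.2 157.9 245.1] yaw 83.3 xax [ 0.011  0.001 -1.   ] F [0.9 0.8 5.5] gap 42.4 j [0.13 0.42 0.24 1.38 0.   0.24]
```

View pics/D1.png

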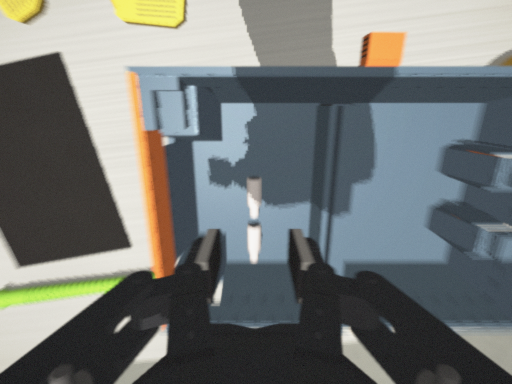

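View pics/D2.png

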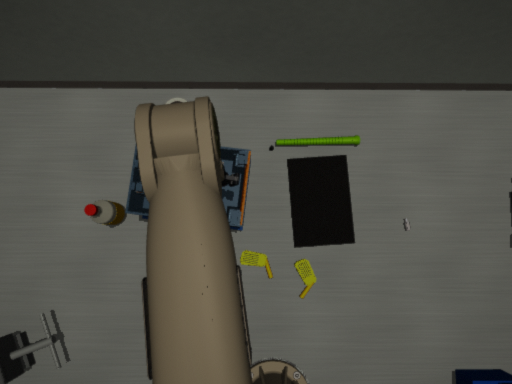

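View pics/D3.png

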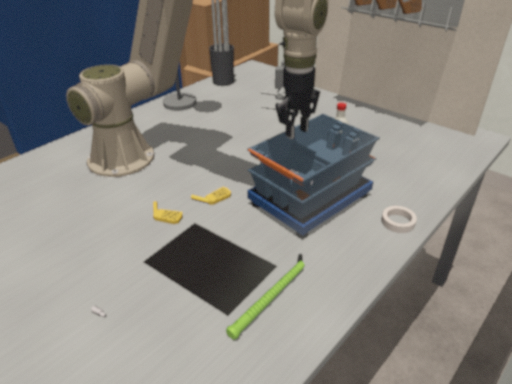

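```bash
python3 -c "
from h import *
c=cam('top');print(p2w(c,(407,225),.007),tri(c,(407,225),cam('scene'),(98,312)))
rows([.50,-.39,.20],90,N=20)"
```

```text
[ 0.51390753 -0.41809898  0.007     ] (array([ 0.51321146, -0.42078939,  0.00335325]), np.float64(0.0027442470325975453))
t 68.37 p [614.9 157.9 239.7] yaw 83.3 xax [ 0.008  0.001 -1.   ] F [-1.   0.6 -0.5] gap 42.7 j [0.13 0.42 0.23 1.37 0.   0.24]
N 20 row [ 0.19 -2.77 -0.41] [-0.33  0.02 -0.  ] | rad 0.634
```

Emit:
{"api": "drive_tool", "payload": {"plan": [[[0,-2.77,-0.41,-0.33,0,0,0.5],[0,-2.77,-0.41,-0.33,0,0,0.5],[0,-2.77,-0.41,-0.33,0,0,0.5],[0,-2.77,-0.41,-0.33,0,0,0.5],[0,-2.77,-0.41,-0.33,0,0,0.5]]]}}

```text
clock: 68.78
tcp_pos: [0.5767, 0.0211, 0.2341]
orientation: [0.706, 0.031, 0.707, -0.031]
wrist_force: [0.9, -0.4, -0.4]
finger_gap: 0.0428
```

Emit:
{"api": "drive_tool", "payload": {"plan": [[[0.2,-2.77,-0.41,-0.33,0,0,0.5],[0.2,-2.77,-0.41,-0.33,0,0,0.5],[0.2,-2.77,-0.41,-0.33,0,0,0.5],[0.2,-2.77,-0.41,-0.33,0,0,0.5],[0.2,-2.77,-0.41,-0.33,0,0,0.5]]]}}

```text
clock: 69.2
tcp_pos: [0.5457, -0.1155, 0.2241]
orientation: [0.706, 0.021, 0.707, -0.021]
wrist_force: [0.4, 0.0, -1.0]
finger_gap: 0.0428
```

Emit:
{"api": "drive_tool", "payload": {"plan": [[[0.3,-2.77,-0.41,-0.33,0,0,0.5],[0.3,-2.77,-0.41,-0.33,0,0,0.5],[0.3,-2.77,-0.41,-0.33,0,0,0.5],[0.3,-2.77,-0.41,-0.33,0,0,0.5],[0.3,-2.77,-0.41,-0.33,0,0,0.5]]]}}

```text
clock: 69.62
tcp_pos: [0.5187, -0.2528, 0.209]
orientation: [0.707, 0.011, 0.707, -0.01]
wrist_force: [0.7, -0.4, -0.0]
finger_gap: 0.0422
```

Emit:
{"api": "drive_tool", "payload": {"plan": [[[0.3,-2.77,-0.41,-0.33,0,0,0.5],[0.3,-2.77,-0.41,-0.33,0,0,0.5],[0.3,-2.77,-0.41,-0.33,0,0,0.5],[0.3,-2.77,-0.41,-0.33,0,0,0.5],[0.3,-2.77,-0.41,-0.33,0,0,0.5]]]}}

```text
clock: 70.03
tcp_pos: [0.4957, -0.3909, 0.1938]
orientation: [0.707, 0.001, 0.707, -0.0]
wrist_force: [0.5, 0.3, 0.3]
finger_gap: 0.043
```

Emit:
{"api": "drive_tool", "payload": {"plan": [[[0,0,0,0,0,0,0.5],[0,0,0,0,0,0,0.5],[0,0,0,0,0,0,0.5],[0,0,0,0,0,0,0.5],[0,0,0,0,0,0,0.5]]]}}

```text
clock: 70.45
tcp_pos: [0.4968, -0.3887, 0.195]
orientation: [0.707, 0.0, 0.707, -0.0]
wrist_force: [0.5, 1.3, 0.5]
finger_gap: 0.0427
```

```bash
python3 -c "
from h import *
st();im,c=snap('wrist','E1.png');p=w2p(c,(.5135,-.419,.008));print(p);x,y=map(int,p);crop(im,max(x-40,0),x+40,max(y-35,0),y+35,8,'E1c.png');print(max(x-40,0),max(y-35,0));st()"
```

```text
t 70.45 p [ 496.8 -388.7  195. ] yaw 90.0 xax [ 0.  0. -1.] F [0.5 1.3 0.5] gap 42.7 j [-0.79  0.43  0.13  1.27  0.   -0.79]
[230.36928455 182.63257237]
190 147
t 70.50 p [ 496.9 -388.8  195.1] yaw 90.0 xax [ 0.  0. -1.] F [ 0.4  0.  -0.1] gap 42.3 j [-0.79  0.43  0.13  1.27  0.   -0.79]
```

View pics/E1c.png

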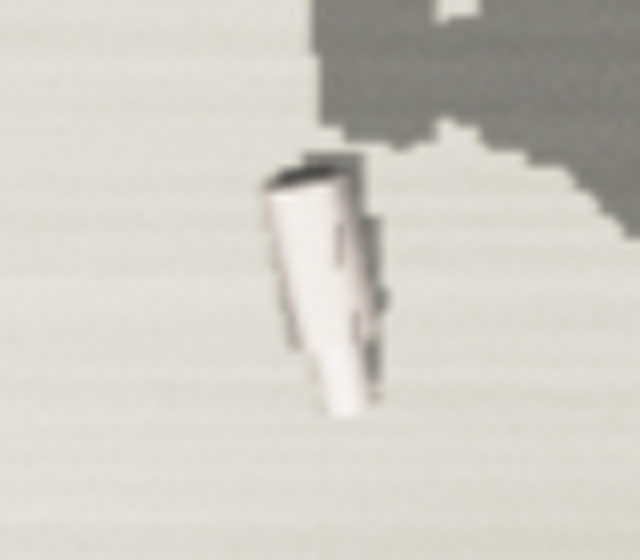

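```bash
python3 -c "
from h import *
c=cam('wrist')
f=lambda X,Y:p2w(c,(190+(X+.5)/8-.5,147+(Y+.5)/8-.5),.009)[:2]
a=f(307,180);b=f(350,412);d=b-a;L=np.linalg.norm(d);d/=L;an=np.degrees(np.arctan2(d[1],d[0]));m=a+d*.013
print(L,an,m)
rows([m[0],m[1],.05],an+90,N=5)"
```

```text
0.03877786664206183 8.6150541703574 [ 0.5085775  -0.41961334]
t 70.50 p [ 496.9 -388.8  195.1] yaw 90.0 xax [ 0.  0. -1.] F [ 0.4  0.  -0.1] gap 42.3 j [-0.79  0.43  0.13  1.27  0.   -0.79]
N 5 row [ 2.9  -0.63  0.2 ] [-1.73  0.   -0.  ] | rad 0.659
```

Emit:
{"api": "drive_tool", "payload": {"plan": [[[2.9,-0.63,0.2,-1.73,0,0,0.5],[2.9,-0.63,0.2,-1.73,0,0,0.5],[2.9,-0.63,0.2,-1.73,0,0,0.5],[2.9,-0.63,0.2,-1.73,0,0,0.5],[2.9,-0.63,0.2,-1.73,0,0,0.5]]]}}

```text
clock: 70.92
tcp_pos: [0.5089, -0.4202, 0.0491]
orientation: [0.705, -0.054, 0.705, 0.053]
wrist_force: [-0.7, 0.3, 1.2]
finger_gap: 0.0427
```

Emit:
{"api": "drive_tool", "payload": {"plan": [[[0,0,0,0,0,0,0.5],[0,0,0,0,0,0,0.5],[0,0,0,0,0,0,0.5],[0,0,0,0,0,0,0.5],[0,0,0,0,0,0,0.5]]]}}

```text
clock: 71.33
tcp_pos: [0.5095, -0.4215, 0.0524]
orientation: [0.706, -0.054, 0.704, 0.052]
wrist_force: [-0.6, 0.3, -0.4]
finger_gap: 0.0428
```

```bash
python3 -c "
from h import *
go([.5086,-.4196,.003],98.6);snap('wrist','E2.png')"
```

```text
t 71.33 p [ 509.5 -421.5   52.4] yaw 98.6 xax [ 0.003 -0.003 -1.   ] F [-0.6  0.3 -0.4] gap 42.8 j [-0.81  0.57 -0.    0.99  0.   -0.96]
shift(old axes) cm [ 4.94  0.22 -0.07] rot [-0.05  0.13  0.18] shift new axes [ 4.94  0.2  -0.06]
```

View pics/E2.png

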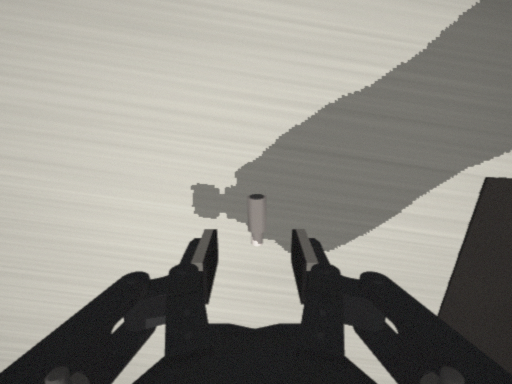

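Emit:
{"api": "drive_tool", "payload": {"plan": [[[1.3,0.1,0,0,0,0,0.5],[1.3,0.05,0,0,0,0,0.5],[1.3,0,0,0,0,0,0.5],[0.9,0,0,0,0,0,0.5],[0,0,0,0,0,0,0.5]]]}}

```text
clock: 71.8
tcp_pos: [0.5072, -0.4184, 0.0004]
orientation: [0.705, -0.052, 0.706, 0.053]
wrist_force: [-1.3, 0.7, 0.1]
finger_gap: 0.0426
```

Emit:
{"api": "drive_tool", "payload": {"plan": [[[0,0,0,0,0,0,0.3],[0,0,0,0,0,0,0],[0,0,0,0,0,0,0],[0,0,0,0,0,0,0],[0,0,0,0,0,0,0]]]}}

```text
clock: 72.22
tcp_pos: [0.5087, -0.42, 0.003]
orientation: [0.706, -0.053, 0.705, 0.052]
wrist_force: [0.3, 0.2, 4.3]
finger_gap: 0.0127
```

Emit:
{"api": "drive_tool", "payload": {"plan": [[[0,0,0,0,0,0,0],[0,0,0,0,0,0,0],[-1,0,0,0,0,0,0],[-3,0,0,0,0,0,0],[-3.5,0,0,0,0,0,0]]]}}

```text
clock: 72.63
tcp_pos: [0.5062, -0.4174, 0.0749]
orientation: [0.704, -0.051, 0.707, 0.055]
wrist_force: [0.4, -1.0, 1.4]
finger_gap: 0.0127
```

Emit:
{"api": "drive_tool", "payload": {"plan": [[[-3.5,0,0,0,0,0,0],[-3.5,0,0,0,0,0,0],[-3.5,0,0,0,0,0,0],[-3.5,0,0,0,0,0,0],[-2,0,0,0,0,0,0]]]}}

```text
clock: 73.05
tcp_pos: [0.5086, -0.4198, 0.242]
orientation: [0.706, -0.054, 0.704, 0.051]
wrist_force: [0.5, -0.4, 0.1]
finger_gap: 0.0126
```

```bash
python3 -c "
from h import *
im,_=snap('wrist','E3.png');rows([.5706,.1613,.24],83.3,N=20)"
```

```text
t 73.10 p [ 509.5 -420.8  245.3] yaw 98.5 xax [ 0.007 -0.007 -1.   ] F [ 1.4 -0.2  2.7] gap 12.8 j [-0.81  0.48  0.32  1.41  0.   -0.96]
N 20 row [0.02 2.91 0.37] [0.76 0.02 0.02] | rad 0.593
```

View pics/E3.png

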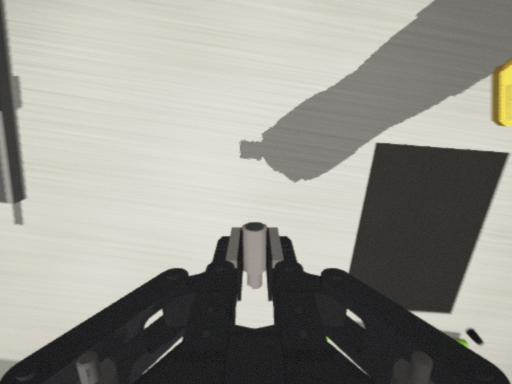

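Emit:
{"api": "drive_tool", "payload": {"plan": [[[0,2.91,0.37,0.76,0,0,0],[0,2.91,0.37,0.76,0,0,0],[0,2.91,0.37,0.76,0,0,0],[0,2.91,0.37,0.76,0,0,0],[0,2.91,0.37,0.76,0,0,0]]]}}

```text
clock: 73.52
tcp_pos: [0.508, -0.2712, 0.2367]
orientation: [0.706, -0.029, 0.707, 0.029]
wrist_force: [0.1, 0.8, 0.5]
finger_gap: 0.0129
```

Emit:
{"api": "drive_tool", "payload": {"plan": [[[0,2.91,0.37,0.76,0,0,0],[0,2.91,0.37,0.76,0,0,0],[0,2.91,0.37,0.76,0,0,0],[0,2.91,0.37,0.76,0,0,0],[0,2.91,0.37,0.76,0,0,0]]]}}

```text
clock: 73.93
tcp_pos: [0.5183, -0.1248, 0.2368]
orientation: [0.707, -0.005, 0.707, 0.006]
wrist_force: [0.2, -0.0, -1.3]
finger_gap: 0.0126
```

Emit:
{"api": "drive_tool", "payload": {"plan": [[[0,2.91,0.37,0.76,0,0,0],[0,2.91,0.37,0.76,0,0,0],[0,2.91,0.37,0.76,0,0,0],[0,2.91,0.37,0.76,0,0,0],[0,2.91,0.37,0.76,0,0,0]]]}}

```text
clock: 74.35
tcp_pos: [0.5383, 0.0204, 0.2369]
orientation: [0.707, 0.018, 0.707, -0.018]
wrist_force: [0.2, -0.1, -0.7]
finger_gap: 0.0125
```

Emit:
{"api": "drive_tool", "payload": {"plan": [[[0,2.91,0.37,0.76,0,0,0],[0,2.91,0.37,0.76,0,0,0],[0,2.91,0.37,0.76,0,0,0],[0,2.91,0.37,0.76,0,0,0],[0,2.91,0.37,0.76,0,0,0]]]}}

```text
clock: 74.77
tcp_pos: [0.568, 0.164, 0.2369]
orientation: [0.706, 0.041, 0.706, -0.041]
wrist_force: [0.7, -0.1, -0.4]
finger_gap: 0.0126
```

Emit:
{"api": "drive_tool", "payload": {"plan": [[[0,0,0,0,0,0,0],[0,0,0,0,0,0,0],[1,0,0,0,0,0,0],[1.5,0,0,0,0,0,0],[1,0,0,0,0,0,0]]]}}

```text
clock: 75.18
tcp_pos: [0.5678, 0.1612, 0.2003]
orientation: [0.705, 0.041, 0.706, -0.042]
wrist_force: [-0.7, 0.1, -1.5]
finger_gap: 0.0128
```

```bash
python3 -c "
from h import *
go([.5706,.1613,.123],83.3);snap('wrist','E4.png')"
```

```text
t 75.18 p [567.8 161.2 200.3] yaw 83.3 xax [-0.001 -0.    -1.   ] F [-0.7  0.1 -1.5] gap 12.8 j [ 0.14  0.35  0.03  1.25 -0.    0.26]
shift(old axes) cm [7.73 0.05 0.29] rot [-0.05 -0.07  0.03] shift new axes [7.73 0.04 0.28]
```

View pics/E4.png

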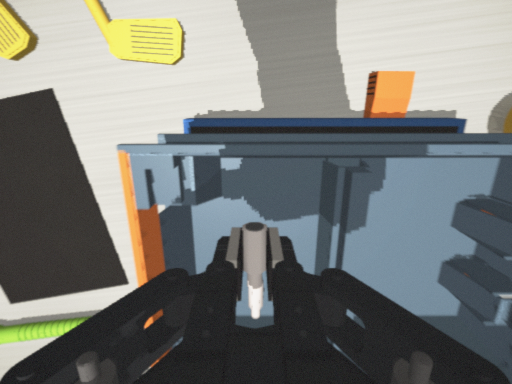

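Emit:
{"api": "drive_tool", "payload": {"plan": [[[1.7,0.05,0.1,0,0,0,0],[1.7,0,0.1,0,0,0,0],[1.7,0,0.1,0,0,0,0],[1.4,0,0,0,0,0,0],[1,0,0,0,0,0,0]]]}}

```text
clock: 75.65
tcp_pos: [0.5705, 0.1615, 0.1251]
orientation: [0.705, 0.041, 0.707, -0.042]
wrist_force: [-0.1, -0.6, 0.3]
finger_gap: 0.0128
```

Emit:
{"api": "drive_tool", "payload": {"plan": [[[0,0,0,0,0,0,0],[0,0,0,0,0,0,0],[0,0,0,0,0,0,0],[0,0,0,0,0,0,0],[0,0,0,0,0,0,0]]]}}

```text
clock: 76.07
tcp_pos: [0.5722, 0.1627, 0.1279]
orientation: [0.707, 0.041, 0.705, -0.041]
wrist_force: [-0.7, 0.6, 0.9]
finger_gap: 0.0128
```

Emit:
{"api": "drive_tool", "payload": {"plan": [[[0.3,0,0,0,0,0,0],[0.1,0,0,0,0,0,0],[0,0,0,0,0,0,0],[0,0,0,0,0,0,0.3],[0,0,0,0,0,0,0.35]]]}}

```text
clock: 76.48
tcp_pos: [0.5715, 0.1627, 0.1228]
orientation: [0.706, 0.041, 0.706, -0.041]
wrist_force: [0.6, 0.7, -0.3]
finger_gap: 0.0297
```

Emit:
{"api": "drive_tool", "payload": {"plan": [[[0,0,0,0,0,0,0.35],[-1,0,0,0,0,0,0.35],[-3,0,0,0,0,0,0.35],[-3.5,0,0,0,0,0,0.35],[-3.5,0,0,0,0,0,0.5]]]}}

```text
clock: 76.9
tcp_pos: [0.5708, 0.1626, 0.2342]
orientation: [0.705, 0.041, 0.706, -0.041]
wrist_force: [2.3, 0.8, 0.1]
finger_gap: 0.0406
```

Emit:
{"api": "drive_tool", "payload": {"plan": [[[-2.5,0,0,0,0,0,0.5],[-2.5,0,0,0,0,0,0.5],[-1,0,0,0,0,0,0.5],[0,0,0,0,0,0,0.5],[0,0,0,0,0,0,0.5]]]}}

```text
clock: 77.32
tcp_pos: [0.5716, 0.1627, 0.2927]
orientation: [0.706, 0.041, 0.706, -0.041]
wrist_force: [0.1, 0.1, -0.8]
finger_gap: 0.0429
```

```bash
python3 -c "
from h import *
snap('wrist','F1.png');rows([.40,-.25,.30],83.3,N=15)"
```

```text
t 77.37 p [571.1 162.6 291.4] yaw 83.3 xax [-0.002 -0.    -1.   ] F [ 0.3 -0.4 -0.2] gap 42.8 j [0.14 0.35 0.24 1.46 0.   0.26]
N 15 row [-0.06 -2.86 -0.81] [ 0.   -0.01  0.  ] | rad 0.472
```

View pics/F1.png

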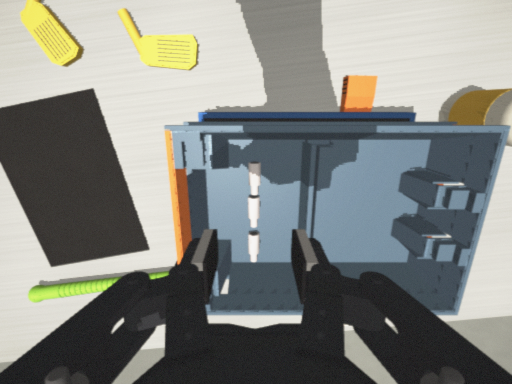

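All three weights are in a row in the top tote. I move the arm clear and check.

Emit:
{"api": "drive_tool", "payload": {"plan": [[[0,-2.86,-0.81,0,0,0,0.5],[0,-2.86,-0.81,0,0,0,0.5],[0,-2.86,-0.81,0,0,0,0.5],[0,-2.86,-0.81,0,0,0,0.5],[0,-2.86,-0.81,0,0,0,0.5]]]}}

```text
clock: 77.78
tcp_pos: [0.5129, 0.0245, 0.2903]
orientation: [0.704, 0.041, 0.707, -0.041]
wrist_force: [0.8, -0.5, 1.0]
finger_gap: 0.0428
```

Emit:
{"api": "drive_tool", "payload": {"plan": [[[0,-2.86,-0.81,0,0,0,0.5],[0,-2.86,-0.81,0,0,0,0.5],[0,-2.86,-0.81,0,0,0,0.5],[0,-2.86,-0.81,0,0,0,0.5],[0,-2.86,-0.81,0,0,0,0.5]]]}}

```text
clock: 78.2
tcp_pos: [0.4561, -0.1127, 0.2905]
orientation: [0.705, 0.042, 0.707, -0.041]
wrist_force: [1.0, -0.0, -0.5]
finger_gap: 0.0426
```

Emit:
{"api": "drive_tool", "payload": {"plan": [[[0,-2.86,-0.81,0,0,0,0.5],[0,-2.86,-0.81,0,0,0,0.5],[0,-2.86,-0.81,0,0,0,0.5],[0,-2.86,-0.81,0,0,0,0.5],[0,-2.86,-0.81,0,0,0,0.5]]]}}

```text
clock: 78.62
tcp_pos: [0.3994, -0.2498, 0.2905]
orientation: [0.705, 0.042, 0.707, -0.04]
wrist_force: [0.5, -0.4, -0.1]
finger_gap: 0.043
```

```bash
python3 -c "
from h import *
st();im,c=snap('top','G2.png');crop(im,120,270,120,250,5,'G2c.png');im,c=snap('scene','G3.png');crop(im,220,400,80,240,4,'G3c.png')"
```

```text
t 78.62 p [ 399.4 -249.8  290.5] yaw 83.3 xax [-0.003  0.003 -1.   ] F [ 0.5 -0.4 -0.1] gap 43.0 j [-0.73  0.1  -0.08  1.4   0.   -0.61]
```

View pics/G2.png

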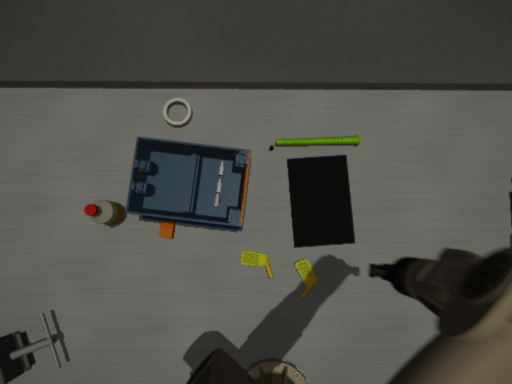

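View pics/G2c.png

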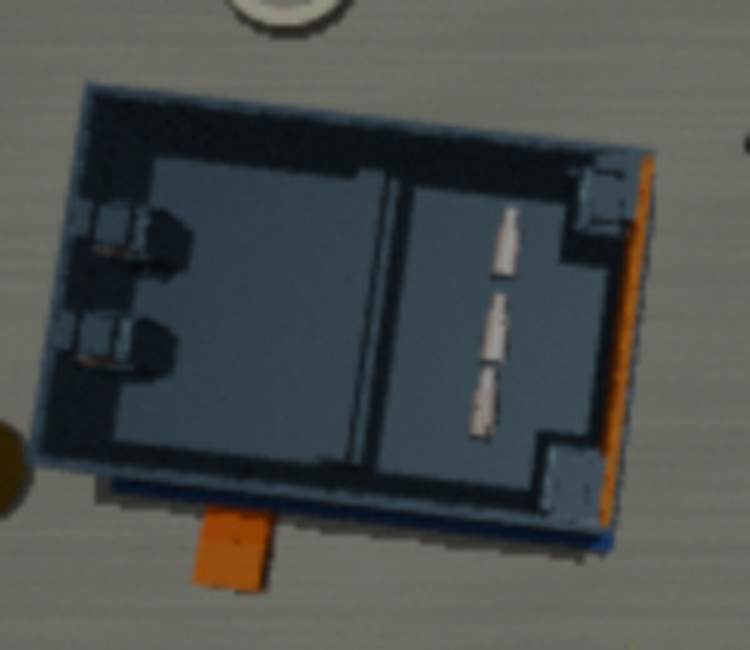

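View pics/G3c.png

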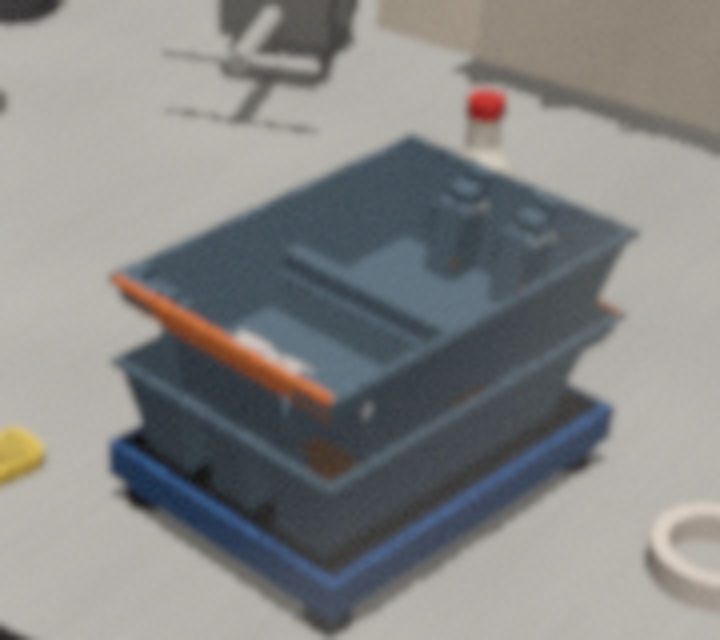

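```bash
python3 -c "
from h import *
c=cam('top');s=cam('scene')
f=lambda X,Y:(120+(X+.5)/5-.5,120+(Y+.5)/5-.5)
g=lambda X,Y:(220+(X+.5)/4-.5,80+(Y+.5)/4-.5)
T=dict(RL=(88,84),RR=(655,152),FR=(605,528),FL=(35,463));S=dict(RL=(638,233),RR=(333,403),FR=(112,277),FL=(412,136))
P={}
for n in T:
  P[n]=p2w(c,f(*T[n]),.191); q,e=tri(c,f(*T[n]),s,g(*S[n])); print(n,np.round(P[n]*1e3,1),'tri',np.round(q*1e3,1),round(e*1e3,1))
print(sum(P.values())/4); d=P['RL']-P['RR']+P['FL']-P['FR'];print(np.degrees(np.arctan2(d[1],d[0])))
"
```

```text
RL [743.1 369.5 191. ] tri [742.6 369.4 188.6] 2.6
RR [707.2  67.5 191. ] tri [706.5  66.7 190.2] 2.4
FR [507.5  93.  191. ] tri [506.3  91.8 189.1] 3.5
FL [541.  390.1 191. ] tri [540.6 390.2 189.8] 1.0
[0.62467546 0.23004614 0.191     ]
83.40247131393873
```

```bash
python3 -c "
from h import *
st();print(env.hand_in())"
```

```text
t 78.72 p [ 399.  -251.9  290.3] yaw 83.0 xax [-0.003  0.002 -1.   ] F [ 0.2  0.2 -1. ] gap 43.0 j [-0.73  0.1  -0.07  1.4  -0.   -0.61]
the job is handed in; nothing more can be done
None
```

The whole job is done and was handed in at about 79 s; no verdict is reported.

- **Wedge and stand:** I pushed the wedge thin end first at the marked place. It stopped going in at the depth worked out for level, and the push then rose from about 8 to 25 N. The front left corner is visibly up, and I left the wedge there.
- **Totes:** The first tote stands in the middle of the stand with its long side along the stand's. The other sits on top of it, turned end for end. In the last pictures its four rim corners measured 189–190 mm high against the 191 mm expected, so it is on the lugs and level. Its middle is about 1 mm from the stand's middle.
- **Heads:** Both bronze heads lie flat in the lower tote, one in each compartment.
- **Weights:** Three were present, and all three lie in one compartment of the top tote. The third had been knocked about 17 cm off the mat during the run; I found it on the bench and put it in.
- **Other things:** The lime grip, ferrule, bottle and yellow heads look undisturbed in the last overhead view.

**One thing that went wrong:** while lowering the first head, the gripper met about 30 N, probably on a rim lug of the lower tote. I lifted off, moved about 9 mm and set the head down. The tote's position afterwards matched where I had placed it.

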